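# Prop open a tight die set on its setting blocks

### The job

First lever the lid of the wooden block case open with the screwdriver, so that the setting blocks are at hand. Then set the fulcrum block on the die set's front ledge, lay the pry bar over it with its thin end under the front edge of the upper plate, and press the bar down until the plate is high enough for the setting blocks to go in; keep the gripper itself off the upper plate. Put screwdriver, bar and fulcrum back on the bench clear of the die set, and stand every setting block from the case on the ledge, about a third of its length in under the plate's front edge, square to it, with a gap between one block and the next; leave the other things on the bench alone.

Things in the scene. Friction and masses are not known exactly. Their poses are not given: they have to be found in the camera images.
- die_set: rear-pillar die set, bare steel, fixed. Origin on the bench under its middle; -x side is the open front, z up. Lower plate x -101 to +85, y +-85 mm, top at z = 40 mm; the upper plate covers it from x = -25 mm back, so x -101 to -25 mm is a free flat ledge. Die plate between the plates at x 15 to 65, y +-35 mm. Guide pillars at x 62, y +-58 mm, up to z = 138 mm
- upper_plate (a joint): how far the upper plate is raised, m: 0 = down, at most 0.032; the gap under it is 16 mm plus this. It is heavy and tight on its pillars: it takes 30 to 40 N straight up, and stays at whatever height it is left. The 30 mm high setting blocks go in freely from 0.017 on
- plate_edge (a point): middle of the lower front edge of the upper plate (160 mm wide, 22 mm thick); it rises with the plate, from z = 56 mm when down. Axes as the die set's (x points in under the plate). Levered with the fulcrum about 45 mm in front of it, the bar's end goes down about 60 mm under 15 to 20 N
- bar_mid (a point): flat dark steel pry bar, 200 mm long, 20 mm wide, 9 mm thick, loose (0.26 kg). The point is the centre of the bar, 4.5 mm above its flat underside; its +x points to the thin end, z is up as it lies. Over the last 60 mm the top slopes down to 3.5 mm thickness at the thin end; the underside is flat throughout
- bar_tip (a point): middle of the pry bar's thin end (100 mm from the centre), 1.7 mm above its underside
- fulcrum_mid (a point): dark wooden fulcrum block, loose (0.12 kg): 26 mm wide (its x), 60 mm long (its y), 18 mm high with a rounded crown along its length. The point is its centre, 9 mm above its underside
- case: wooden case, fixed, 136 mm deep (x), 140 mm wide (y), 71 mm high when shut; origin under its middle, -x side is the front, z up. Three slots for blocks run along x at y = -44, 0, 44 mm, 28 mm wide, 106 mm long; slot floors at z = 33 mm, rim at z = 48 mm, so a block stands 15 mm above the rim
- case_notch (a point): centre of the mouth of a notch in the middle of the rim at the case's front face, under the lid's front wall: 40 mm wide, z 37 to 48 mm, 15 mm deep; the point is 42.5 mm above the bench. Axes as the case's (x points into the notch)
- case_lid (a joint): opening angle of the case's lid, rad: 0 = shut, 1.9 = fully open. The lid is a cap 23 mm high (walls and top 5 mm, no handle), hinged along the case's rear face (x = 68, z = 48 mm in the case's frame). It is stiff: lifting takes about 3 N at the front edge, and it stays at any angle
- driver_grip (a point): screwdriver, 175 mm long, 0.075 kg: middle of its handle (96 mm long, 24 mm wide and high), at half its height. Its -y points along the shaft to the blade, z is up as it lies
- driver_tip (a point): end of the screwdriver's blade: 117 mm from the grip point, on the same axis. The shaft is 6 mm thick
- block_0_mid (a point): aluminium setting block, 100 mm long (its x), 24 mm wide (its y), 30 mm high, loose (0.18 kg), standing in a slot of the case at the start. The point is its centre. Absent in some starts
- block_1_mid (a point): another such setting block
- block_2_mid (a point): another such setting block
- weight: calibration weight, 44 mm across, 55 mm high; bystander; origin under its middle
- ring_gauge: steel setting ring, 52 mm across, 14 mm high, lying flat; bystander; origin under its middle
- gauge_case: wooden gauge case with a label, shut, fixed, in the middle of the bench: 122 mm (x) by 200 mm (y), 42 mm high; it has no part in the job; origin under its middle

How it is judged:
On the way, in this order (a step that is already met when the one before it is completed fails the run):
1. the lid of the case is levered up on the screwdriver (value of joint case_lid above 0.1 rad and contact force between driver and case_lid above 0.3 N), for 0.1 s.
2. the upper plate is levered up at least 17 mm with the pry bar resting on the fulcrum block (value of joint upper_plate above 0.017 m and contact force between pry_bar and upper_plate above 0.5 N and contact force between pry_bar and fulcrum above 0.5 N), for 0.1 s.
At the end, for the whole second after the job is handed in: Plate up 17 mm or more; every block upright on the ledge, inner end 11 to 55 mm under the plate's front edge, within its width, square to 0.2 rad, centres 30 mm apart; bar (150 mm), fulcrum and screwdriver (80 mm) from the edge's middle to their centres, flat on the bench; all at rest (value of joint upper_plate above 0.017 m and x of block_0_mid in the frame of die_set between -0.064 and -0.02 m and y of block_0_mid in the frame of die_set between -0.074 and 0.074 m and z of block_0_mid in the frame of die_set between 0.05 and 0.06 m and angle between each of block_0_mid, block_1_mid, block_2_mid's own z axis and vertical below 0.1 rad and angle between the x axis of each of block_0_mid, block_1_mid, block_2_mid and the x axis of die_set, either way round below 0.2 rad and linear speed of each of block_0, block_1, block_2 below 0.01 m/s and x of block_1_mid in the frame of die_set between -0.064 and -0.02 m and y of block_1_mid in the frame of die_set between -0.074 and 0.074 m and z of block_1_mid in the frame of die_set between 0.05 and 0.06 m and x of block_2_mid in the frame of die_set between -0.064 and -0.02 m and y of block_2_mid in the frame of die_set between -0.074 and 0.074 m and z of block_2_mid in the frame of die_set between 0.05 and 0.06 m and horizontal distance between block_0_mid and block_1_mid above 0.03 m and horizontal distance between each of block_0_mid, block_1_mid and block_2_mid above 0.03 m and height (world z) of bar_mid between 0 and 0.03 m and horizontal distance between bar_mid and plate_edge above 0.15 m and height (world z) of fulcrum_mid between 0 and 0.03 m and horizontal distance between each of fulcrum_mid, driver_grip and plate_edge above 0.08 m and height (world z) of driver_grip between 0 and 0.03 m); the robot touches nothing.
It fails at once if the robot pushes on the upper plate with the gripper itself (more than 5 N) (contact force between any of the fingers, the arm and upper_plate above 5 N).
It fails at once if the weight or the ring gauge is moved by more than 4 cm (distance of any of weight, ring_gauge from where it was at the start of the episode above 0.04 m).
Of block_0, block_1, block_2 only 2 to 3 are there at a start; the rules pass over those that are not, and their reading is None.
At some moment in a run one of fulcrum, driver may be knocked a few centimetres aside while the robot is not near it.
It also fails if it takes over 210 s, if anything falls off the work surface, if the arm or the gripper's body presses on something with over 40 N, if the wrist force passes 120 N, or if a joint passes its speed limit or range.

### The arm

A 6-joint arm with a two-finger parallel gripper is mounted at the origin on the work surface; the furniture and walls round the work are solid. World frame = base frame: x ahead of the robot, y to its left, z up, the work surface at z = 0. Lengths are in m, angles in rad, forces in N, time in s.
With the tool pointing down it reaches from about 0.225 to 0.875 m from the base axis. Payload 3.4 kg.
Tool frame: the origin (TCP) lies at the very end of the fingers, on their centre line; the grasp point (between the pads) lies 19 mm behind it; x points along the fingers, y is the direction in which the jaws open and shut, and the axes are right-handed (so a half turn about x gives the same grasp; the last joint's range is limited). The gripper opens to 85 mm and grips with 20 to 120 N. Pads are 22 mm wide; open, the fingers measure 114 mm over their backs; the gripper's body (76 mm by 85 mm) begins 54 mm behind the grasp point. The pads swing forward as they close: fully open they stand 13 mm farther back than shut.
Start: joints at [-1.459, 0.276, 1.505, -0, 1.361, -0.121], TCP at [0.133, -0.56, 0.231] pointing down, gripper open.
Joint ranges: [-2.89, 2.89], [-0.75, 2.08], [0.22, 2.7], [-1.18, 4.32], [0.11, 2.71], [-2.7, 2.7]. Speed limits (rad/s): [2.57, 2.57, 3.14, 3.14, 3.14, 3.14].

### API

Orientations are given as a unit quaternion [w, x, y, z].
In Python, from rig import manip gives the robot as it stands. The module is installed in compiled form; this text tells all that it offers.
- The arm moves only by the tool play_rows, never from a script. Its argument "plan" is a list that holds one entry, the list of rows, each a list of 5 numbers: the closure, from 0 (fully open) to 1 (shut), then the shift along the tool's x, y, z in m, then the turn about the tool's x in degrees. A call has 1 to 12 rows; each row is the pose to reach, as a shift and turn from the pose measured when the call began, along the tool's axes at that moment; what a row does not reach only later rows make up. A row lasts 1/10 s, in which the tool goes at most 50 mm and 8.59 degrees, less where a joint would pass 70% of its speed; a pose out of reach is approached as far as the arm can. A call with a gripper value outside its range is refused whole. The fingers move at their own pace and stop on an object; "grip_force" is the grip in N (left out, the last holds). Time passes only in rows, so rows that repeat a pose let the fingers close. It gives the time, the measured TCP pose, the force and the opening at its end, in the units of the state.
- manip.get_state(): the state, without advancing time (a new reading comes with each control period).
- manip.get_image(name): name is "scene" or "top" or "wrist"; returns (picture, depth): 384x512x3 uint8, red, green, blue; 384x512 float32, m along the optical axis (not along the pixel's ray), 0 where there is no reading.
- manip.camera_params(name): a dict with "intrinsics" (3x3 intrinsics, pixels), "R" (3x3) and "t" (3): a world point X has camera coordinates R X + t; the wrist camera has in their place "mount" (4x4, takes a point from camera to tool coordinates, whose origin is the TCP and whose axes are the tool frame's). Camera axes: x right, y down, z forward; pixel columns grow to the right and rows downward; lengths in m; the calibration is good to about 2 mm. The wrist camera is an equidistant fisheye: a pixel r from the principal point sees the ray r / f radians off the axis. A picture is of the moment at which its call begins: read the wrist's pose just before it. camera_params takes no time and is no camera call.
- manip.sign_off(): hands the job in, once; it reports no verdict.
The state is a dict: "clock": time; "qpos": joint angles; "qd": joint speeds; "effort": joint torques, N m; "position": TCP position; "ee_rot": TCP orientation; "contact_force": force on the tool from outside, world axes, zero at the start; "moment": the same for the moment, N m; "width": finger opening in m.
Only numpy, scipy, OpenCV 4.12 (cv2) and the standard library are available. Lean on these libraries where they do the work, as an engineer would, in place of code of your own. Each camera call takes 0.05 s, during which the arm holds its last target.

## Working session

There is one attempt and no reset: what is moved stays moved. The work goes in short steps, Python scripts to look and compute and a tool call to move; the robot and the scene stay as the last step left them, time stands still between calls to the robot, and variables do not carry over. Pictures are saved under pics/ and viewed, and the job is handed in when it is done.

Besides the shell and the picture viewer there is one more tool, called after "Request:" by a JSON object that holds its "op" and its "data". play_rows: Moves the arm, as the interface text tells. Its arguments: {"type":"object","properties":{"plan":{"type":"array","items":{"type":"array","items":{"type":"array","items":{"type":"number"}}}},"grip_force":{"type":"number"}},"required":["plan"]}

```bash
mkdir -p pics; ls
cat > h.py <<'E'
import numpy as np, cv2
from rig import manip
from scipy.spatial.transform import Rotation as R
def rot(q): return R.from_quat([q[1],q[2],q[3],q[0]]).as_matrix()
def st():
    s=manip.get_state(); return s
def show(name,fn):
    im,d=manip.get_image(name)
    cv2.imwrite('pics/'+fn+'.png',im[:,:,::-1]); np.save('pics/'+fn+'.npy',d)
    return im,d
def w(name,u,v,d):
    c=manip.camera_params(name);K=np.array(c['intrinsics'])
    p=np.array([(u-K[0,2])/K[0,0],(v-K[1,2])/K[1,1],1])*d
    return np.array(c['R']).T@(p-np.array(c['t']))
def cloud(name,d):
    c=manip.camera_params(name);K=np.array(c['intrinsics'])
    v,u=np.mgrid[:d.shape[0],:d.shape[1]]
    p=np.stack([(u-K[0,2])/K[0,0]*d,(v-K[1,2])/K[1,1]*d,d],-1)
    return (p-np.array(c['t']))@np.array(c['R'])
E
python3 - <<'E'
from h import *
s=st(); print({k:np.round(v,3) for k,v in s.items()})
show('scene','s0');show('top','t0')
print(manip.camera_params('top'),manip.camera_params('scene'),manip.camera_params('wrist'))
E
```

```text
pics
{'clock': np.float64(0.0), 'qpos': array([-1.459,  0.277,  1.506,  0.   ,  1.361, -0.121]), 'qd': array([-0.001, -0.001, -0.001, -0.001, -0.001,  0.002]), 'effort': array([ 2.0000e-03, -4.1678e+01, -2.4580e+01,  0.0000e+00,  1.1000e-02,
       -0.0000e+00]), 'position': array([ 0.133, -0.559,  0.23 ]), 'ee_rot': array([ 0.081,  0.702,  0.083, -0.702]), 'contact_force': array([ 0.32 , -0.376, -0.821]), 'moment': array([ 0.032, -0.017,  0.033]), 'width': np.float64(0.085)}
{'intrinsics': array([[390.81592435,   0.        , 256.45188222],
       [  0.        , 390.81592435, 197.73635158],
       [  0.        ,   0.        ,   1.        ]]), 'R': array([[-0.01018453, -0.99975328, -0.01973958],
       [-0.99400403,  0.01227125, -0.10865264],
       [ 0.10886807,  0.01851464, -0.99388377]]), 't': array([0.04002182, 0.44746215, 1.10974982])} {'intrinsics': array([[433.80293428,   0.        , 258.17385783],
       [  0.        , 433.80293428, 191.05768754],
       [  0.        ,   0.        ,   1.        ]]), 'R': array([[-0.14440859, -0.98951266,  0.00329478],
       [-0.68021675,  0.09685092, -0.72658452],
       [ 0.71864548, -0.10716621, -0.68706919]]), 't': array([0.09441192, 0.35828822, 1.03357201])} {'intrinsics': array([[297.31863964,   0.        , 258.96109777],
       [  0.        , 297.31863964, 188.5676691 ],
       [  0.        ,   0.        ,   1.        ]]), 'mount': array([[-1.05475436e-03, -3.25761532e-01,  9.45451380e-01,
        -1.41793493e-01],
       [ 9.99999384e-01, -6.70553658e-04,  8.84564920e-04,
         3.00784847e-04],
       [ 3.45818658e-04,  9.45451731e-01,  3.25762038e-01,
        -8.37322719e-02],
       [ 0.00000000e+00,  0.00000000e+00,  0.00000000e+00,
         1.00000000e+00]])}
```

View pics/t0.png

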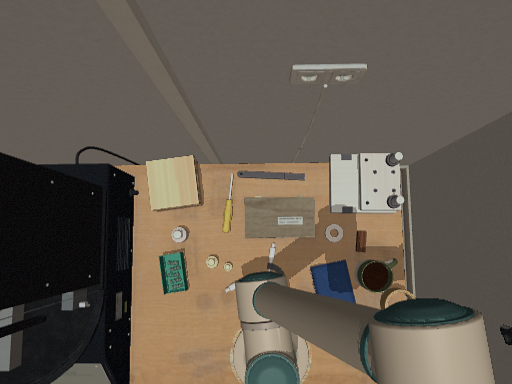

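View pics/s0.png

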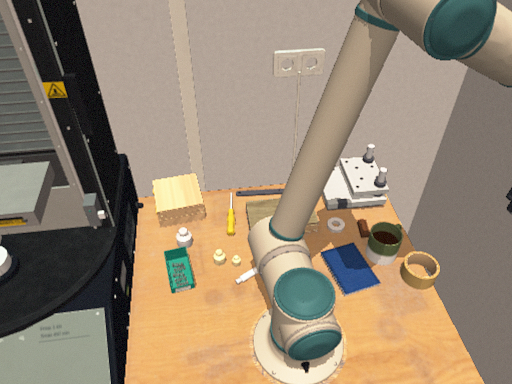

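Run:
```python
from h import *
for n in 'ts':
    im=cv2.imread(f'pics/{n}0.png')
    a,b=(im[140:300,120:430],2.5)
    cv2.imwrite(f'pics/{n}0z.png',cv2.resize(a,None,fx=b,fy=b,interpolation=cv2.INTER_CUBIC))
d=np.load('pics/t0.npy');P=cloud('top',d)
for k in [(148,157),(196,157),(200,207),(152,210),(173,183),(230,205),(232,178),(227,228),(240,175),(302,178),(270,175),(280,217),(334,232),(361,240),(361,232),(180,234),(340,160),(340,180),(340,208),(375,180),(395,160),(395,200),(250,330),(220,250)]:
    print(k,np.round(P[k[1],k[0]],3))
```

```text
(148, 157) [ 0.672  0.49  -0.427]
(196, 157) [ 0.672  0.293 -0.439]
(200, 207) [ 0.425  0.204 -0.003]
(152, 210) [ 0.418  0.347 -0.004]
(173, 183) [0.487 0.268 0.073]
(230, 205) [0.428 0.112 0.02 ]
(232, 178) [0.509 0.107 0.009]
(227, 228) [0.361 0.121 0.027]
(240, 175) [0.518 0.083 0.007]
(302, 178) [ 0.507 -0.1    0.005]
(270, 175) [ 0.517 -0.006  0.007]
(280, 217) [ 0.39  -0.032  0.042]
(334, 232) [ 0.347 -0.192 -0.007]
(361, 240) [ 0.323 -0.264  0.017]
(361, 232) [ 0.346 -0.265  0.018]
(180, 234) [0.345 0.251 0.053]
(340, 160) [ 0.552 -0.207  0.043]
(340, 180) [ 0.494 -0.205  0.043]
(340, 208) [ 0.414 -0.203  0.039]
(375, 180) [ 0.488 -0.295  0.076]
(395, 160) [ 0.534 -0.337  0.121]
(395, 200) [ 0.426 -0.329  0.13 ]
(250, 330) [0.11  0.051 0.182]
(220, 250) [ 0.298  0.144 -0.002]
```

View pics/t0z.png

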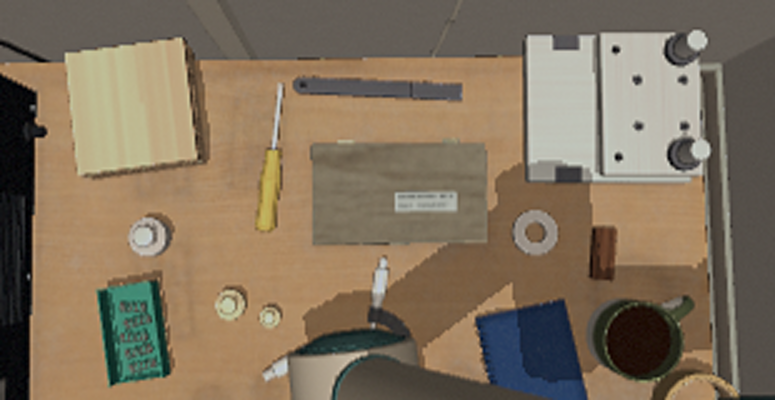

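View pics/s0z.png

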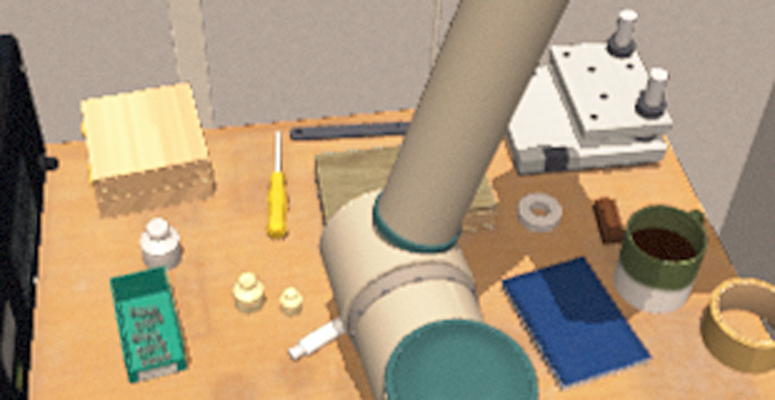

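```bash
cat >> h.py <<'E'
def yaw(q):
    M=rot(q); return np.degrees(np.arctan2(M[1,1],M[0,1]))
def go(tgts, start=None):
    """tgts: list of (x,y,z,yawdeg or None,closure); prints tool shift from current pose & turn"""
    s=st(); p=np.array(s['position']);M=rot(s['ee_rot'])
    y0=yaw(s['ee_rot'])
    print('pos',np.round(p,4),'yaw',round(y0,2),'w',round(float(s['width']),4),'t',round(float(s['clock']),2),'F',np.round(s['contact_force'],1),'M',np.round(M,3).tolist())
    prev=np.zeros(3)
    for t in tgts:
        sh=M.T@(np.array(t[:3])-p)
        ty=0
        if t[3] is not None:
            ty=-(t[3]-y0); ty=(ty+90)%180-90   # tool x down -> turn about it is negative yaw
        print('row',t[4],np.round(sh,4).tolist(),round(ty,2),'steps>=',round(np.linalg.norm(sh-prev)/0.05,1)); prev=sh
E
python3 - <<'E'
from h import *
print(np.round(yaw(st()['ee_rot']),2), np.round(rot(st()['ee_rot']),3))
go([(0.3,-.4,.25,None,0),(0.36,0.0,.3,None,0),(0.35,.15,.3,None,0)])
E
```

```text
-76.66 [[-0.     0.231 -0.973]
 [ 0.002 -0.973 -0.231]
 [-1.    -0.002 -0.   ]]
pos [ 0.1326 -0.559   0.2305] yaw -76.66 w 0.085 t 0.1 F [0.1 0.2 0.2] M [[-0.0, 0.231, -0.973], [0.002, -0.973, -0.231], [-1.0, -0.002, -0.0]]
row 0 [-0.0192, -0.1161, -0.1996] 0 steps>= 4.6
row 0 [-0.0686, -0.4916, -0.3503] 0 steps>= 8.2
row 0 [-0.0683, -0.6399, -0.3751] 0 steps>= 3.0
```

Request:
{"op": "play_rows", "data": {"plan": [[[0, -0.01, -0.03, -0.05, 0], [0, -0.02, -0.06, -0.1, 0], [0, -0.02, -0.09, -0.15, 0], [0, -0.02, -0.12, -0.195, 0], [0, -0.03, -0.16, -0.22, 0], [0, -0.035, -0.21, -0.24, 0], [0, -0.04, -0.255, -0.26, 0], [0, -0.045, -0.3, -0.275, 0], [0, -0.05, -0.345, -0.29, 0], [0, -0.055, -0.39, -0.31, 0], [0, -0.06, -0.435, -0.33, 0], [0, -0.068, -0.48, -0.345, 0]]]}}

```text
clock: 1.3
position: [0.3547, -0.0315, 0.2962]
ee_rot: [0.081, 0.702, 0.083, -0.702]
contact_force: [1.1, -0.2, 0.1]
width: 0.0855
```

Request:
{"op": "play_rows", "data": {"plan": [[[0, -0.01, -0.045, 0, 0], [0, -0.02, -0.09, 0, 0], [0, -0.02, -0.135, 0, 0], [0, -0.02, -0.18, 0, 0], [0, -0.02, -0.2, 0, 0], [0, -0.02, -0.2, 0, 0]]]}}

```text
clock: 1.9
position: [0.3075, 0.1651, 0.3163]
ee_rot: [-0.083, -0.702, -0.085, 0.702]
contact_force: [0.3, -0.6, -1.3]
width: 0.0854
```

Run:
```python
from h import *
go([])
im,d=show('wrist','w1')
show('scene','s1')
show('top','t1')
```

```text
pos [0.3075 0.1651 0.3163] yaw -76.39 w 0.0854 t 1.9 F [ 0.3 -0.6 -1.3] M [[-0.001, 0.235, -0.972], [0.003, -0.972, -0.235], [-1.0, -0.003, 0.0]]
```

View pics/w1.png

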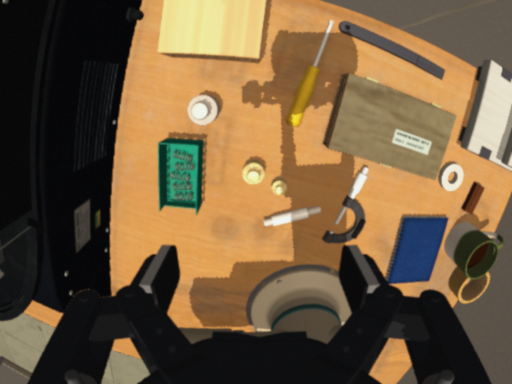

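Run:
```python
from h import *
im=cv2.imread('pics/s1.png')[160:300,130:400]
cv2.imwrite('pics/s1z.png',cv2.resize(im,None,fx=2.9,fy=2.9,interpolation=cv2.INTER_CUBIC))
im=cv2.imread('pics/t1.png')[140:300,120:430]
cv2.imwrite('pics/t1z.png',cv2.resize(im,None,fx=2.5,fy=2.5,interpolation=cv2.INTER_CUBIC))
im=cv2.imread('pics/w1.png')[0:80,140:290]
cv2.imwrite('pics/w1z.png',cv2.resize(im,None,fx=5,fy=5,interpolation=cv2.INTER_CUBIC))
```

```text
(no output)
```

View pics/s1z.png

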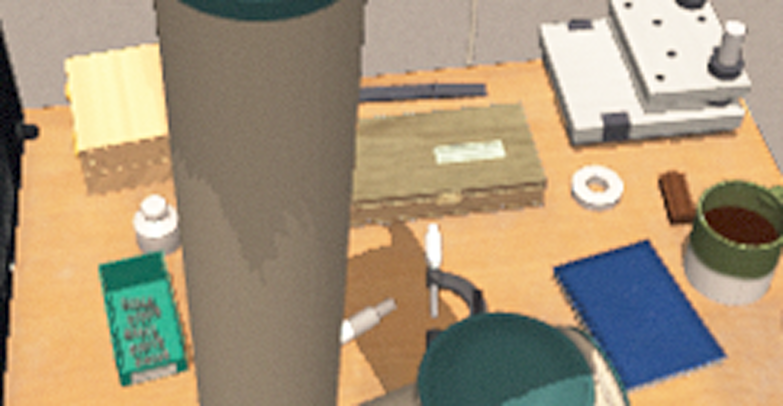

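View pics/t1z.png

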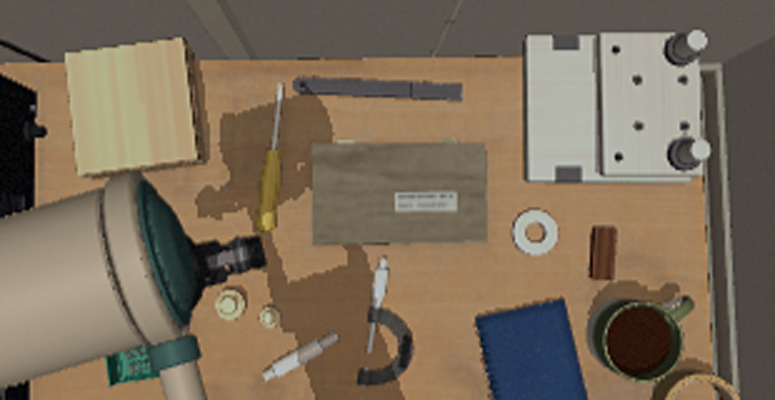

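View pics/w1z.png

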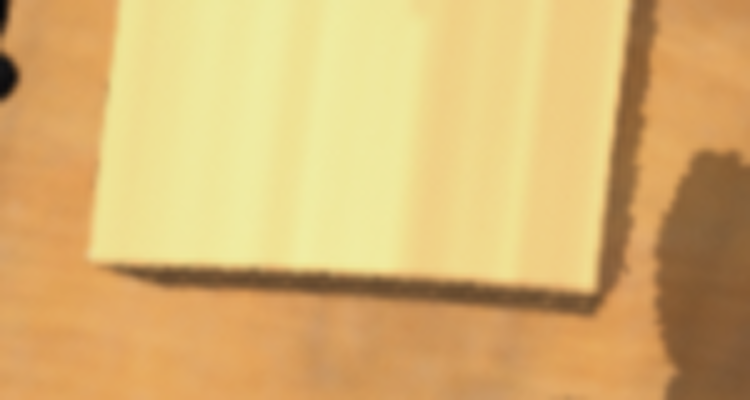

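Run:
```python
from h import *
im=cv2.imread('pics/s0.png')[165:245,140:240]
cv2.imwrite('pics/s0zz.png',cv2.resize(im,None,fx=7,fy=7,interpolation=cv2.INTER_CUBIC))
d=np.load('pics/t0.npy');P=cloud('top',d)
def rect(zlo,zhi,u0,u1,v0,v1):
    q=P[v0:v1,u0:u1].reshape(-1,3); q=q[(q[:,2]>zlo)&(q[:,2]<zhi)]
    r=cv2.minAreaRect((q[:,:2]*1000).astype(np.float32)); print(len(q),r,np.round(q[:,2].mean(),4)); print(np.round(cv2.boxPoints(r)))
rect(.055,.09,140,215,140,215)
rect(.035,.05,235,325,190,245)
```

```text
2426 ((491.4261169433594, 271.743896484375), (140.66958618164062, 136.69192504882812), 6.984449863433838) 0.0705
[[413. 331.]
 [430. 195.]
 [570. 212.]
 [553. 348.]]
2824 ((392.302978515625, -29.075607299804688), (200.15078735351562, 117.3119888305664), 89.42168426513672) 0.0421
[[ 333. -129.]
 [ 450. -130.]
 [ 452.   70.]
 [ 335.   72.]]
```

View pics/s0zz.png

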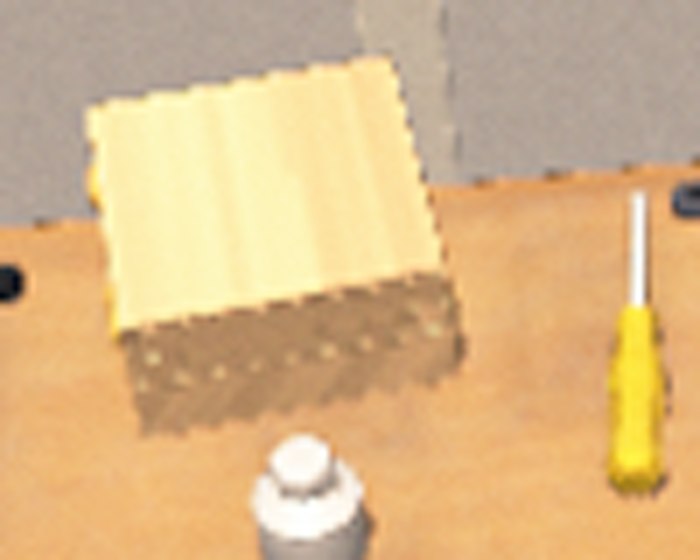

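```bash
cat >> h.py <<'E'
def wcloud(d,s):
    c=manip.camera_params('wrist');K=np.array(c['intrinsics']);T=np.array(c['mount'])
    v,u=np.mgrid[:d.shape[0],:d.shape[1]]
    x=(u-K[0,2])/K[0,0];y=(v-K[1,2])/K[1,1];r=np.hypot(x,y)+1e-9
    t=np.tan(np.minimum(r,1.5))
    p=np.stack([x/r*t*d,y/r*t*d,d],-1)
    p=p@T[:3,:3].T+T[:3,3]
    return p@rot(s['ee_rot']).T+np.array(s['position'])
def wproj(X,s):
    c=manip.camera_params('wrist');K=np.array(c['intrinsics']);T=np.array(c['mount'])
    p=(np.asarray(X)-np.array(s['position']))@rot(s['ee_rot'])
    p=(p-T[:3,3])@T[:3,:3]
    th=np.arctan2(np.hypot(p[...,0],p[...,1]),p[...,2]);n=np.hypot(p[...,0],p[...,1])+1e-12
    return np.stack([K[0,2]+K[0,0]*th*p[...,0]/n,K[1,2]+K[1,1]*th*p[...,1]/n],-1)
def wshow(fn):
    s=st(); im,d=show('wrist',fn); return im,d,wcloud(d,s),s
def axis(q):
    c=q[:,:2].mean(0);u,sv,v=np.linalg.svd(q[:,:2]-c);a=v[0];t=(q[:,:2]-c)@a
    return c,a,t.min(),t.max(), c+a*t.min(), c+a*t.max()
E
cat > drv.py <<'E'
from h import *
def ana(im,P,name,lo=(0.25,-0.0)):
    hsv=cv2.cvtColor(np.ascontiguousarray(im),cv2.COLOR_RGB2HSV)
    m=(hsv[...,0]>19)&(hsv[...,0]<33)&(hsv[...,1]>190)&(P[...,2]<.05)&(P[...,0]>.2)
    m=m.astype(np.uint8)
    n,l,stt,_=cv2.connectedComponentsWithStats(m)
    k=1+np.argmax(stt[1:,4]); q=P[l==k]
    c,a,t0,t1,e0,e1=axis(q)
    if a[0]<0:a=-a
    print(name,len(q),'c',np.round(c,4),'axis deg',round(np.degrees(np.arctan2(a[1],a[0])),2),'len',round(t1-t0,4),np.round(e0,4),np.round(e1,4),'z',np.round(np.percentile(q[:,2],[5,50,95]),4))
E
python3 - <<'E'
from drv import *
im=cv2.imread('pics/t1.png')[:,:,::-1];ana(im,cloud('top',np.load('pics/t1.npy')),'top1')
im=cv2.imread('pics/t0.png')[:,:,::-1];ana(im,cloud('top',np.load('pics/t0.npy')),'top0')
im=cv2.imread('pics/w1.png')[:,:,::-1];s=st();P=wcloud(np.load('pics/w1.npy'),s);ana(im,P,'w1')
print(st()['qpos'])
print(np.round(P[20,331],3), np.round(P[150,270],3), np.round(P[30,200],3),np.round(P[60,400],3))
E
```

```text
top1 1 c [0.6083 0.5103] axis deg 0.0 len 0.0 [0.6083 0.5103] [0.6083 0.5103] z [-0.0266 -0.0266 -0.0266]Traceback (most recent call last):
  File "<stdin>", line 3, in <module>
  File "drv.py", line 7, in ana
    k=1+np.argmax(stt[1:,4]); q=P[l==k]
        ~~~~~~~~~^^^^^^^^^^^
    return _wrapfunc(a, 'argmax', axis=axis, out=out, **kwds)
    return bound(*args, **kwds)
ValueError: attempt to get argmax of an empty sequence
```

```bash
python3 - <<'E'
import re
s=open('drv.py').read()
s=s.replace("(hsv[...,0]>19)&(hsv[...,0]<33)&(hsv[...,1]>190)","(hsv[...,0]>19)&(hsv[...,0]<33)&(im[...,2]<0.42*im[...,0])&(im[...,0]>70)&(np.abs(P[...,1]-.13)<.1)&(P[...,2]>.004)")
open('drv.py','w').write(s)
E
python3 - <<'E'
from drv import *
t1=cv2.imread('pics/t1.png')[:,:,::-1]; print(t1[205:225:5,225:232].tolist())
im=cv2.imread('pics/t1.png')[:,:,::-1];ana(im,cloud('top',np.load('pics/t1.npy')),'top1')
im=cv2.imread('pics/t0.png')[:,:,::-1];ana(im,cloud('top',np.load('pics/t0.npy')),'top0')
im=cv2.imread('pics/w1.png')[:,:,::-1];s=st();P=wcloud(np.load('pics/w1.npy'),s);ana(im,P,'w1')
print(st()['qpos'])
print(np.round(P[20,331],3), np.round(P[150,270],3), np.round(P[30,200],3),np.round(P[60,400],3))
E
```

```text
[[[96, 75, 45], [104, 84, 36], [130, 107, 50], [136, 111, 53], [135, 111, 54], [126, 105, 49], [123, 102, 47]], [[115, 93, 42], [128, 105, 50], [137, 112, 53], [129, 106, 52], [130, 107, 51], [120, 98, 46], [120, 98, 45]], [[124, 102, 49], [139, 114, 54], [137, 112, 54], [133, 109, 51], [125, 103, 48], [104, 84, 39], [110, 89, 44]], [[126, 103, 47], [138, 115, 54], [127, 103, 49], [128, 105, 48], [108, 89, 40], [115, 93, 42], [107, 83, 60]]]
top1 200 c [0.3996 0.1205] axis deg -6.99 len 0.0923 [0.4436 0.1151] [0.352  0.1263] z [0.0136 0.0204 0.0245]
top0 47 c [0.3962 0.1128] axis deg -5.82 len 0.0911 [0.4429 0.108 ] [0.3523 0.1173] z [0.0132 0.0171 0.0213]
w1 852 c [0.3963 0.1176] axis deg -6.8 len 0.094 [0.4442 0.1119] [0.3509 0.123 ] z [0.0148 0.0207 0.0233]
[ 2.83171797e-01 -1.20602808e-01  1.74078884e+00  8.24258668e-04
  1.52156141e+00  1.62192749e+00]
[0.524 0.102 0.012] [0.303 0.143 0.   ] [0.453 0.274 0.07 ] [ 0.503 -0.027 -0.002]
```

Run:
```python
from h import *
go([(.419,.115,.1,-96.8,.48),(.419,.115,.003,-96.8,.48)])
```

```text
pos [0.3087 0.1624 0.3163] yaw -76.71 w 0.0854 t 2.05 F [0.3 0.2 1. ] M [[-0.0, 0.23, -0.973], [0.001, -0.973, -0.23], [-1.0, -0.001, 0.0]]
row 0.48 [0.2162, 0.0717, -0.0965] 20.09 steps>= 4.9
row 0.48 [0.3132, 0.0718, -0.0965] 20.09 steps>= 1.9
```

Request:
{"op": "play_rows", "data": {"plan": [[[0.48, 0.04, 0.016, -0.022, 5], [0.48, 0.08, 0.032, -0.044, 10], [0.48, 0.12, 0.048, -0.066, 15], [0.48, 0.16, 0.064, -0.087, 20], [0.48, 0.19, 0.072, -0.0965, 20], [0.48, 0.21, 0.072, -0.0965, 20], [0.48, 0.216, 0.072, -0.0965, 20], [0.48, 0.216, 0.072, -0.0965, 20], [0.48, 0.216, 0.072, -0.0965, 20]]]}}

```text
clock: 2.95
position: [0.4199, 0.1142, 0.1012]
ee_rot: [-0.042, 0.706, -0.041, -0.705]
contact_force: [0.4, -0.5, 0.3]
width: 0.0438
```

Run:
```python
from drv import *
im,d,P,s=wshow('w2')
ana(im,P,'w2')
go([(.419,.115,.003,-96.8,.48)])
```

```text
w2 2502 c [0.4007 0.1196] axis deg -6.49 len 0.0947 [0.4438 0.1147] [0.3497 0.1254] z [0.0142 0.0202 0.0227]
pos [0.42   0.1145 0.1014] yaw -96.73 w 0.0443 t 3.0 F [ 0.5 -0.1  0.6] M [[0.002, -0.117, -0.993], [0.001, -0.993, 0.117], [-1.0, -0.001, -0.002]]
row 0.48 [0.0984, -0.0003, 0.0013] 0.07 steps>= 2.0
```

View pics/w2.png

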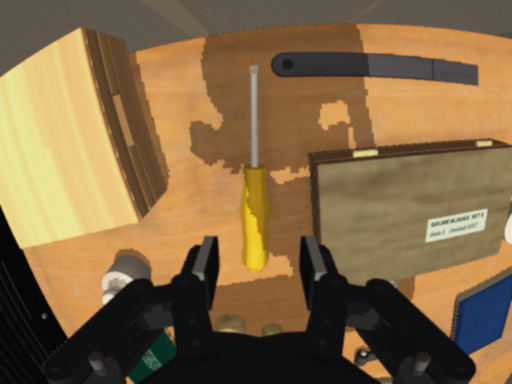

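Request:
{"op": "play_rows", "data": {"plan": [[[0.48, 0.04, 0, 0, 0], [0.48, 0.08, 0, 0, 0], [0.48, 0.097, 0, 0, 0], [0.48, 0.098, 0, 0, 0], [1, 0.098, 0, 0, 0], [1, 0.098, 0, 0, 0], [1, 0.098, 0, 0, 0], [1, 0.098, 0, 0, 0], [1, 0.098, 0, 0, 0], [1, 0.098, 0, 0, 0]]], "grip_force": 90}}

```text
clock: 4.0
position: [0.4219, 0.1149, 0.0052]
ee_rot: [-0.042, 0.708, -0.041, -0.704]
contact_force: [-0.6, 0.3, 7.8]
width: 0.0233
```

Run:
```python
from h import *
s=st();print(s['width'],s['position'],s['contact_force'])
# case front/notch from w2 depth
M=None
d=np.load('pics/w2.npy')
```

```text
0.02333167408917103 [0.42189903 0.11487537 0.00516569] [-0.59117376  0.30443474  7.77061681]
```

Request:
{"op": "play_rows", "data": {"plan": [[[1, -0.03, 0, 0, 0], [1, -0.07, 0, 0, 0], [1, -0.11, 0, 0.01, 0], [1, -0.14, 0.01, 0.01, -8], [1, -0.16, 0.02, 0.01, -16], [1, -0.17, 0.03, 0.01, -24], [1, -0.18, 0.04, 0.01, -32], [1, -0.18, 0.05, 0, -40], [1, -0.18, 0.06, -0.01, -48], [1, -0.18, 0.07, -0.02, -56], [1, -0.18, 0.08, -0.03, -64], [1, -0.18, 0.09, -0.04, -72]]]}}

```text
clock: 5.2
position: [0.4502, 0.02, 0.1859]
ee_rot: [0.384, 0.597, 0.382, -0.592]
contact_force: [1.3, 0.3, -0.9]
width: 0.0228
```

Request:
{"op": "play_rows", "data": {"plan": [[[1, 0, 0, 0, -8], [1, 0, 0, 0, -16], [1, 0, 0, 0, -24], [1, 0, 0, 0, -30], [1, 0, 0, 0, -30]]]}}

```text
clock: 5.7
position: [0.45, 0.02, 0.1866]
ee_rot: [0.526, 0.477, 0.522, -0.473]
contact_force: [-0.2, 0.3, -1.3]
width: 0.0226
```

Run:
```python
from h import *
im,d,P,s=wshow('w3')
show('top','t3');show('scene','s3')
go([])
```

```text
pos [0.4501 0.0201 0.1863] yaw 5.5 w 0.023 t 5.85 F [ 0.5  0.7 -0.3] M [[0.008, 0.995, 0.096], [0.001, 0.096, -0.995], [-1.0, 0.009, -0.0]]
```

View pics/w3.png

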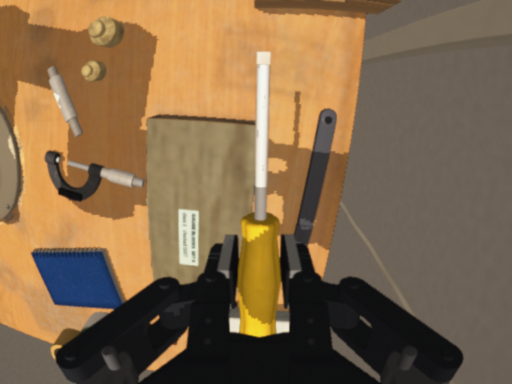

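View pics/s3.png

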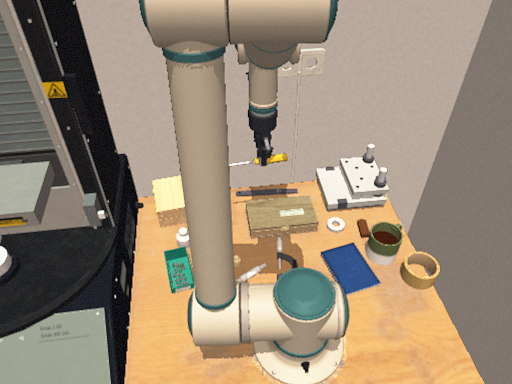

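Run:
```python
from h import *
s=st();d=np.load('pics/w3.npy');P=wcloud(d,s);im=cv2.imread('pics/w3.png')
M=rot(s['ee_rot']);p=np.array(s['position'])
# shaft pts
for v in range(48,215,12):
    for u in [262]:
        # find points closer than tool z>0.1
        row=[(P[v,x]) for x in range(235,290) if P[v,x,2]>.12]
        if row:
            q=np.array(row); t=(q-p)@M; print(v,len(q),np.round(q.mean(0),4),'tool',np.round(t.mean(0),4), 'x min',np.round(t[:,0].min(),4))
# case front from w2? lid top-plane edge from t3
P2=cloud('top',np.load('pics/t3.npy'))
q=P2[140:215,140:215].reshape(-1,3);q=q[(q[:,2]>.055)&(q[:,2]<.09)]
r=cv2.minAreaRect((q[:,:2]*1000).astype(np.float32));print(r,np.round(cv2.boxPoints(r)))
```

```text
60 14 [0.4424 0.1171 0.1924] tool [-0.006   0.0017 -0.0973] x min -0.0069
72 13 [0.4427 0.1115 0.1943] tool [-0.0079  0.0015 -0.0917] x min -0.0089
84 14 [0.443  0.1057 0.2137] tool [-0.0273  0.0014 -0.0859] x min -0.1418
96 12 [0.4435 0.1007 0.1944] tool [-0.008   0.0013 -0.0809] x min -0.0092
108 13 [0.4438 0.0952 0.1942] tool [-0.0078  0.0011 -0.0754] x min -0.0089
120 13 [0.4444 0.0898 0.1941] tool [-0.0077  0.0011 -0.07  ] x min -0.0093
132 12 [0.4447 0.0844 0.1947] tool [-0.0083  0.0008 -0.0646] x min -0.009
144 13 [0.445  0.0788 0.1941] tool [-0.0078  0.0006 -0.0589] x min -0.009
156 13 [0.4455 0.0732 0.1943] tool [-0.008   0.0006 -0.0533] x min -0.0095
168 12 [0.4459 0.0675 0.1944] tool [-0.0081  0.0004 -0.0476] x min -0.0093
180 14 [0.4458 0.0647 0.2041] tool [-0.0177  0.0001 -0.0448] x min -0.1418
192 14 [0.4463 0.0591 0.2041] tool [-0.0177  0.0001 -0.0392] x min -0.1418
204 12 [0.4471 0.0496 0.1948] tool [-0.0084 -0.0001 -0.0297] x min -0.0099
((491.46307373046875, 272.0799560546875), (140.5666046142578, 137.00762939453125), 7.180088520050049) [[413. 331.]
 [430. 195.]
 [570. 213.]
 [553. 349.]]
```

```bash
cat > ins.py <<'E'
from h import *
def tcp_for(tip,yw,toolpt):
    a=np.radians(yw);y=np.array([np.cos(a),np.sin(a),0]);x=np.array([0,0,-1.]);z=np.cross(x,y)
    M=np.stack([x,y,z],1); return np.array(tip)-M@np.array(toolpt)
E
python3 - <<'E'
from ins import *
cx=np.array([-.1247,.9922,0]);f=np.array([.500,.204,.0425]);tp=(-.0065,.0017,-.099)
T=[]
for z,dd in [(.15,-.02),(.0425,-.02),(.0425,.013)]:
    t=f+cx*dd; t[2]=z; p=tcp_for(t,8.6,tp); T.append((*p,8.6,1)); print(np.round(p,4))
go(T)
E
```

```text
[0.5156 0.086  0.1435]
[0.5156 0.086  0.036 ]
[0.5115 0.1188 0.036 ]
pos [0.4501 0.0201 0.1863] yaw 5.5 w 0.023 t 5.85 F [ 0.5  0.7 -0.3] M [[0.008, 0.995, 0.096], [0.001, 0.096, -0.995], [-1.0, 0.009, -0.0]]
row 1 [0.0435, 0.0712, -0.0594] -3.1 steps>= 2.0
row 1 [0.151, 0.0703, -0.0593] -3.1 steps>= 2.1
row 1 [0.151, 0.0693, -0.0923] -3.1 steps>= 0.7
```

Request:
{"op": "play_rows", "data": {"plan": [[[1, 0.01, 0.035, -0.03, -3], [1, 0.043, 0.071, -0.059, -3], [1, 0.08, 0.071, -0.059, -3], [1, 0.12, 0.071, -0.059, -3], [1, 0.145, 0.07, -0.059, -3], [1, 0.151, 0.07, -0.059, -3], [1, 0.151, 0.07, -0.059, -3]]]}}

```text
clock: 6.55
position: [0.5151, 0.0857, 0.0355]
ee_rot: [0.537, 0.464, 0.534, -0.46]
contact_force: [-1.1, 0.6, -0.9]
width: 0.0225
```

Run:
```python
from h import *
im,d,P,s=wshow('w4')
show('top','t4');show('scene','s4')
go([])
M=rot(s['ee_rot']);p=np.array(s['position'])
t=(P-p)@M
for v in range(40,200,12):
    q=[t[v,x] for x in range(235,290) if -.03<t[v,x,0]<.02]
    if q: q=np.array(q);print(v,len(q),np.round(q.mean(0),4))
for n in 'ts':
    im=cv2.imread(f'pics/{n}4.png')[140:240,130:290]
    cv2.imwrite(f'pics/{n}4z.png',cv2.resize(im,None,fx=4.5,fy=4.5,interpolation=cv2.INTER_CUBIC))
```

```text
pos [0.517  0.0857 0.0376] yaw 8.47 w 0.0232 t 6.7 F [ 0.5  0.7 -0.5] M [[0.012, 0.989, 0.147], [0.001, 0.147, -0.989], [-1.0, 0.012, 0.0]]
52 14 [-0.0062  0.0017 -0.101 ]
64 13 [-0.007   0.0015 -0.0954]
76 13 [-0.008   0.0015 -0.0899]
88 13 [-0.0079  0.0015 -0.0845]
100 12 [-0.0079  0.0013 -0.0791]
112 13 [-0.008   0.001  -0.0737]
124 13 [-0.0075  0.001  -0.0681]
136 12 [-0.0081  0.0008 -0.0627]
148 13 [-0.0076  0.0006 -0.0571]
160 12 [-0.0079  0.0004 -0.0514]
172 12 [-0.0082  0.0004 -0.0457]
184 13 [-0.0076  0.0002 -0.0396]
196 12 [-0.0083 -0.0001 -0.0338]
```

View pics/w4.png

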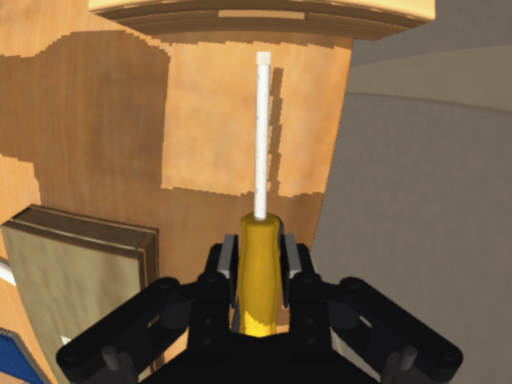

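View pics/t4z.png

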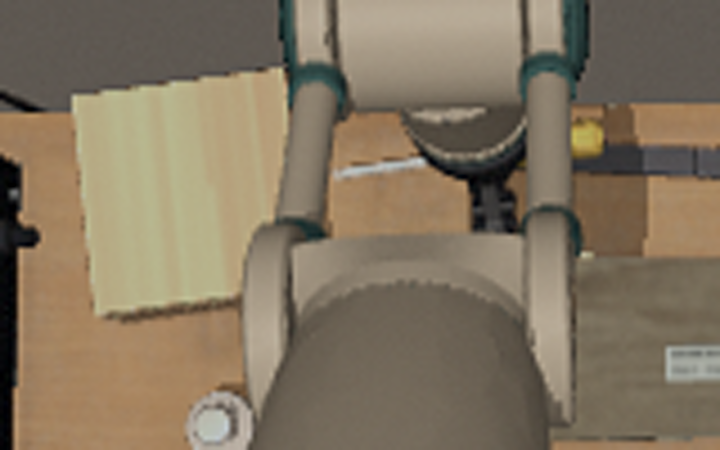

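Request:
{"op": "play_rows", "data": {"plan": [[[1, 0, 0, -0.012, 0], [1, 0, 0, -0.024, 0], [1, 0, 0, -0.033, 0], [1, 0, 0, -0.033, 0]]]}}

```text
clock: 7.1
position: [0.5118, 0.1199, 0.038]
ee_rot: [0.539, 0.465, 0.533, -0.458]
contact_force: [-0.5, 0.1, -1.1]
width: 0.023
```

Run:
```python
from h import *
im,d,P,s=wshow('w5')
go([])
im=cv2.imread('pics/w5.png')[0:150,140:400]
cv2.imwrite('pics/w5z.png',cv2.resize(im,None,fx=3,fy=3,interpolation=cv2.INTER_CUBIC))
M=rot(s['ee_rot']);p=np.array(s['position'])
t=(P-p)@M
print(np.round(P[10:60:4,262],4).tolist())
```

```text
pos [0.5119 0.1193 0.0378] yaw 8.58 w 0.0228 t 7.15 F [-0.1  0.2 -0.8] M [[0.012, 0.989, 0.149], [0.001, 0.149, -0.989], [-1.0, 0.012, 0.001]]
[[0.4952, 0.2325, 0.0702], [0.4954, 0.2311, 0.0697], [0.4956, 0.2294, 0.0701], [0.4959, 0.2278, 0.0704], [0.4961, 0.2264, 0.0701], [0.4963, 0.2249, 0.0698], [0.4966, 0.2234, 0.0697], [0.4968, 0.2219, 0.0698], [0.497, 0.2204, 0.0693], [0.4972, 0.2189, 0.0695], [0.4975, 0.2173, 0.0705], [0.4977, 0.2159, 0.0693], [0.4979, 0.2144, 0.0699]]
```

View pics/w5z.png

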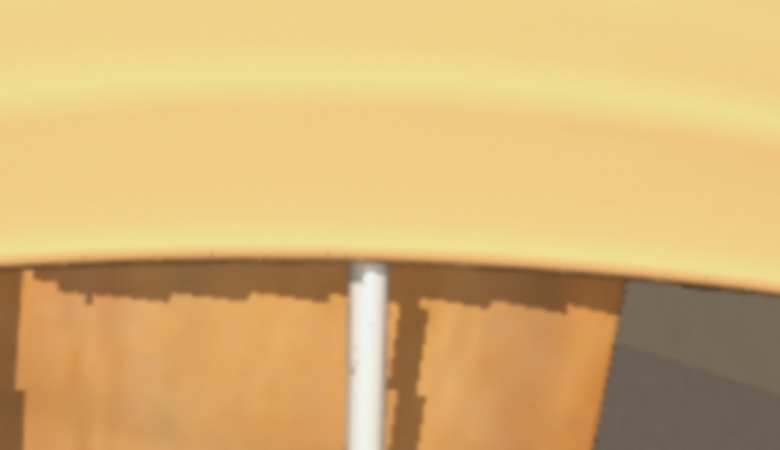

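Request:
{"op": "play_rows", "data": {"plan": [[[1, -0.006, 0, 0, 0], [1, -0.012, 0, 0, 0], [1, -0.018, 0, 0, 0], [1, -0.024, 0, -0.001, 0], [1, -0.03, 0, -0.002, 0], [1, -0.036, 0, -0.003, 0], [1, -0.036, 0, -0.003, 0], [1, -0.036, 0, -0.003, 0]]]}}

```text
clock: 7.95
position: [0.5115, 0.1222, 0.0743]
ee_rot: [0.539, 0.465, 0.533, -0.458]
contact_force: [0.1, 0.8, -0.7]
width: 0.023
```

Run:
```python
from h import *
im,d,P,s=wshow('w6')
show('scene','s6')
go([])
im=cv2.imread('pics/w6.png')
cv2.imwrite('pics/w6z.png',im)
im=cv2.imread('pics/s6.png')[150:250,130:290]
cv2.imwrite('pics/s6z.png',cv2.resize(im,None,fx=4.5,fy=4.5,interpolation=cv2.INTER_CUBIC))
```

```text
pos [0.5114 0.1221 0.0741] yaw 8.58 w 0.0229 t 8.05 F [ 0.7  0.4 -0.5] M [[0.013, 0.989, 0.149], [0.001, 0.149, -0.989], [-1.0, 0.013, 0.001]]
```

View pics/s6z.png

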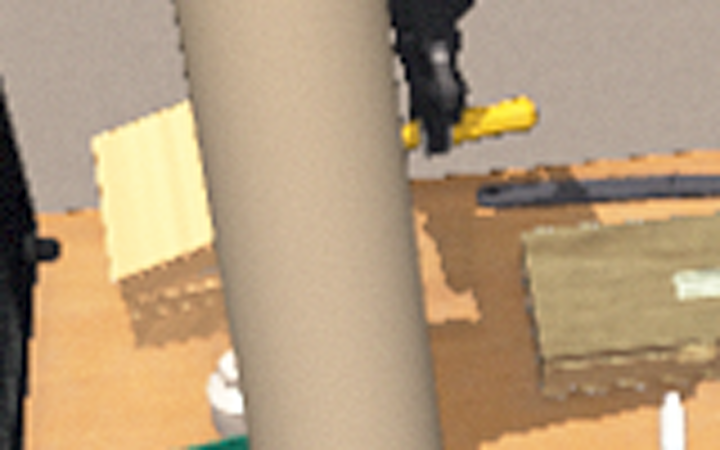

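View pics/w6z.png

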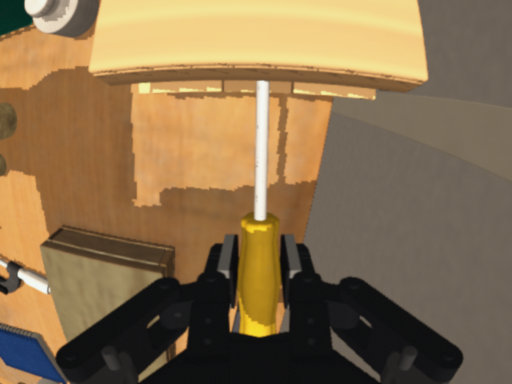

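Request:
{"op": "play_rows", "data": {"plan": [[[1, -0.0105, 0, -0.003, 0], [1, -0.0205, 0, -0.007, 0], [1, -0.0305, 0, -0.0115, 0], [1, -0.04, 0, -0.017, 0], [1, -0.049, 0, -0.023, 0], [1, -0.0575, 0, -0.03, 0], [1, -0.065, 0, -0.0375, 0], [1, -0.0725, 0, -0.0455, 0], [1, -0.0725, 0, -0.0455, 0]]]}}

```text
clock: 8.95
position: [0.5037, 0.1686, 0.1474]
ee_rot: [0.539, 0.465, 0.533, -0.457]
contact_force: [0.9, 2.9, -6.1]
width: 0.0231
```

Run:
```python
from h import *
im,d,P,s=wshow('w7')
show('scene','s7')
go([])
im=cv2.imread('pics/s7.png')[130:250,130:290]
cv2.imwrite('pics/s7z.png',cv2.resize(im,None,fx=4.5,fy=4.5,interpolation=cv2.INTER_CUBIC))
```

```text
pos [0.5034 0.1675 0.1468] yaw 8.63 w 0.0231 t 9.05 F [-0.1 -2.5 -3. ] M [[0.013, 0.989, 0.15], [0.001, 0.15, -0.989], [-1.0, 0.013, 0.001]]
```

View pics/s7z.png

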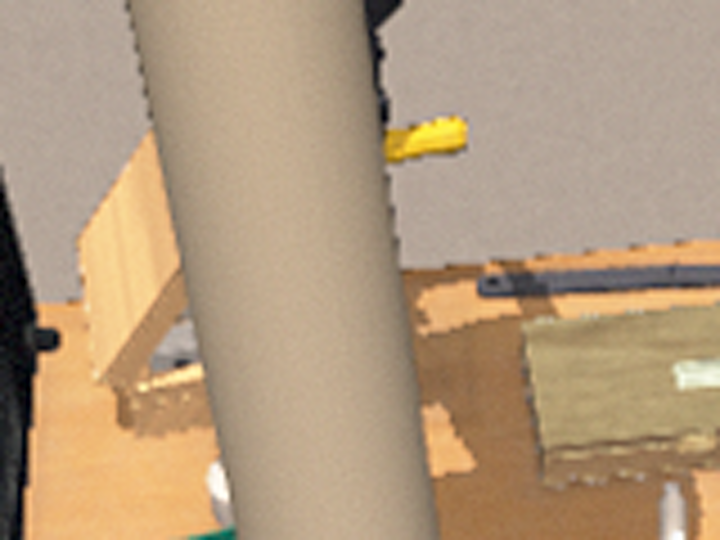

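View pics/w7.png

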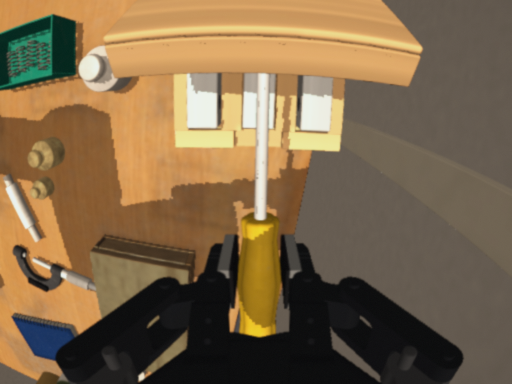

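Request:
{"op": "play_rows", "data": {"plan": [[[1, -0.0065, 0, -0.0085, 0], [1, -0.0125, 0, -0.018, 0], [1, -0.0175, 0, -0.0275, 0], [1, -0.021, 0, -0.0375, 0], [1, -0.021, 0, -0.047, 0], [1, -0.021, 0, -0.056, 0], [1, -0.02, 0, -0.065, 0], [1, -0.02, 0, -0.074, 0], [1, -0.02, 0, -0.083, 0], [1, -0.02, 0, -0.083, 0]]]}}

```text
clock: 10.05
position: [0.4904, 0.2508, 0.1665]
ee_rot: [0.539, 0.464, 0.533, -0.457]
contact_force: [-0.3, 0.1, -0.6]
width: 0.0231
```

Run:
```python
from h import *
im,d,P,s=wshow('w8')
show('scene','s8')
go([])
im=cv2.imread('pics/s8.png')[130:250,130:290]
cv2.imwrite('pics/s8z.png',cv2.resize(im,None,fx=4.5,fy=4.5,interpolation=cv2.INTER_CUBIC))
```

```text
pos [0.4905 0.2499 0.1665] yaw 8.66 w 0.0234 t 10.15 F [-0.5  0.5 -1.1] M [[0.013, 0.989, 0.151], [0.001, 0.151, -0.989], [-1.0, 0.013, 0.001]]
```

View pics/s8z.png

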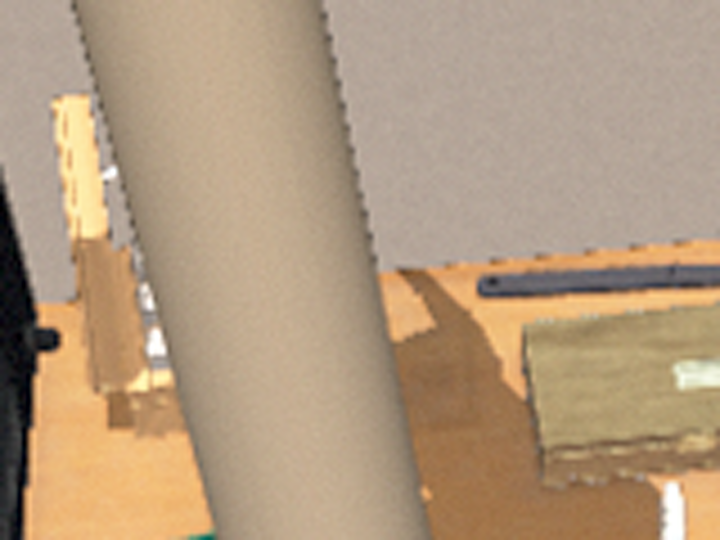

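View pics/w8.png

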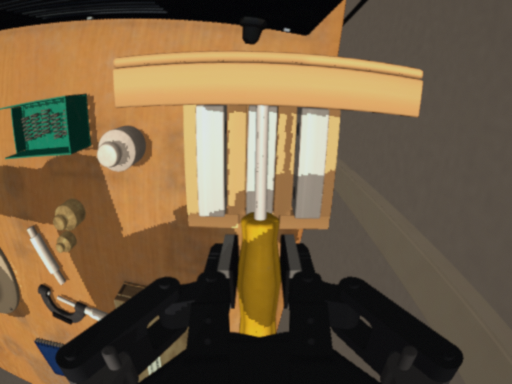

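Request:
{"op": "play_rows", "data": {"plan": [[[1, 0.002, 0, -0.009, 0], [1, 0.004, 0, -0.018, 0], [1, 0.004, 0, -0.025, 0], [1, 0.004, 0, -0.025, 0]]]}}

```text
clock: 10.55
position: [0.4864, 0.2758, 0.1622]
ee_rot: [0.539, 0.464, 0.534, -0.457]
contact_force: [0.1, -0.3, -1.3]
width: 0.0229
```

Run:
```python
from h import *
im,d,P,s=wshow('w9')
show('scene','s9')
go([])
im=cv2.imread('pics/s9.png')[130:250,130:290]
cv2.imwrite('pics/s9z.png',cv2.resize(im,None,fx=4.5,fy=4.5,interpolation=cv2.INTER_CUBIC))
```

```text
pos [0.4865 0.2752 0.1624] yaw 8.69 w 0.0231 t 10.65 F [ 1.  -0.  -0.2] M [[0.012, 0.988, 0.151], [0.002, 0.151, -0.989], [-1.0, 0.012, 0.0]]
```

View pics/s9z.png

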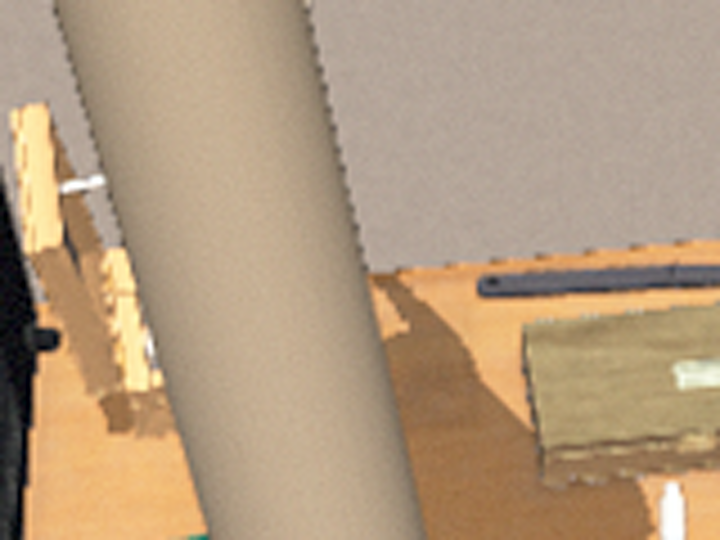

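Request:
{"op": "play_rows", "data": {"plan": [[[1, 0.002, 0, 0.03, 0], [1, 0, 0, 0.07, 0], [1, -0.01, -0.01, 0.11, 0], [1, -0.02, -0.03, 0.14, 8], [1, -0.03, -0.06, 0.15, 16], [1, -0.03, -0.08, 0.15, 24], [1, -0.03, -0.08, 0.15, 32], [1, -0.03, -0.08, 0.15, 40], [1, -0.03, -0.08, 0.15, 48], [1, -0.03, -0.08, 0.15, 56], [1, -0.03, -0.08, 0.15, 64], [1, -0.03, -0.08, 0.15, 72]]]}}

```text
clock: 11.85
position: [0.4296, 0.1149, 0.1916]
ee_rot: [0.161, 0.693, 0.161, -0.684]
contact_force: [-0.5, 0.0, -0.3]
width: 0.0228
```

Request:
{"op": "play_rows", "data": {"plan": [[[1, 0, 0, 0, 8], [1, 0, 0, 0, 16], [1, 0, 0, 0, 24], [1, 0, 0, 0, 30], [1, 0, 0, 0, 30]]]}}

```text
clock: 12.35
position: [0.4296, 0.1149, 0.1917]
ee_rot: [-0.024, 0.711, -0.021, -0.702]
contact_force: [0.3, 1.4, -0.9]
width: 0.0229
```

Run:
```python
from h import *
go([(.42,.13,.06,-95,1),(.42,.13,.0068,-95,1)])
```

```text
pos [0.4296 0.1149 0.1917] yaw -93.65 w 0.0229 t 12.35 F [ 0.3  1.4 -0.9] M [[0.013, -0.064, -0.998], [0.003, -0.998, 0.064], [-1.0, -0.003, -0.012]]
row 1 [0.1317, -0.014, 0.0121] 1.35 steps>= 2.7
row 1 [0.1849, -0.0138, 0.0128] 1.35 steps>= 1.1
```

Request:
{"op": "play_rows", "data": {"plan": [[[1, 0.04, -0.014, 0.012, 0], [1, 0.085, -0.014, 0.012, 0], [1, 0.13, -0.014, 0.012, 0], [1, 0.165, -0.014, 0.012, 0], [1, 0.182, -0.014, 0.012, 0], [1, 0.185, -0.014, 0.012, 0], [1, 0.185, -0.014, 0.012, 0], [0.5, 0.185, -0.014, 0.012, 0], [0.5, 0.185, -0.014, 0.012, 0], [0.5, 0.185, -0.014, 0.012, 0], [0.5, 0.185, -0.014, 0.012, 0]]]}}

```text
clock: 13.45
position: [0.4212, 0.1302, 0.0071]
ee_rot: [-0.024, 0.712, -0.021, -0.702]
contact_force: [0.4, -0.4, 0.1]
width: 0.0428
```

Request:
{"op": "play_rows", "data": {"plan": [[[0.5, -0.04, 0, 0, 0], [0.5, -0.09, 0, 0, 0], [0.3, -0.14, 0, 0, 0], [0.3, -0.19, 0, 0, 0], [0.3, -0.23, 0, 0, 0], [0, -0.23, 0.05, 0, 0], [0, -0.23, 0.1, 0, 0], [0, -0.23, 0.15, 0, 0], [0, -0.23, 0.2, 0, 0], [0, -0.23, 0.25, 0, 0], [0, -0.23, 0.26, 0, 0]]]}}

```text
clock: 14.55
position: [0.4012, -0.1347, 0.2364]
ee_rot: [-0.025, 0.712, -0.024, -0.701]
contact_force: [0.5, 1.0, 0.4]
width: 0.0854
```

Run:
```python
from drv import *
im,d,P,s=wshow('w10')
show('top','t10')
ana(im,P,'drv')
go([])
print(s['qpos'])
im=cv2.imread('pics/t10.png')[140:300,120:430]
cv2.imwrite('pics/t10z.png',cv2.resize(im,None,fx=2.5,fy=2.5,interpolation=cv2.INTER_CUBIC))
```

```text
drv 801 c [0.3966 0.1274] axis deg -5.62 len 0.0947 [0.443  0.1229] [0.3488 0.1321] z [0.0116 0.0195 0.0225]
pos [ 0.4013 -0.1312  0.2361] yaw -93.87 w 0.0854 t 14.65 F [-1.2  0.3 -0.5] M [[0.014, -0.067, -0.998], [0.003, -0.998, 0.068], [-1.0, -0.004, -0.014]]
[-0.49442648  0.03231348  1.7950515   0.00691087  1.30121975  1.14375422]
```

View pics/w10.png

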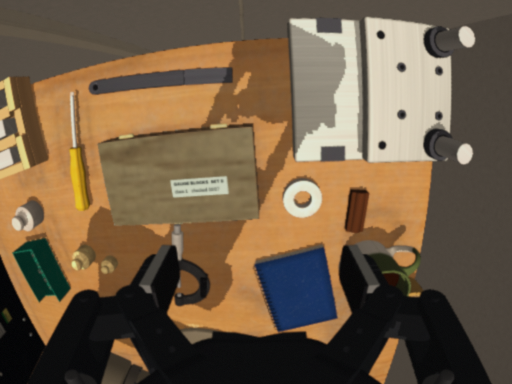

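View pics/t10z.png

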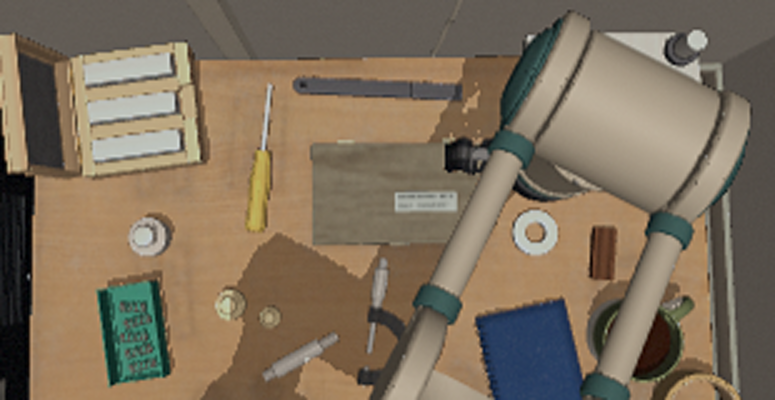

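```bash
cat > die.py <<'E'
from h import *
def rect(P,zlo,zhi,xr,yr,lab):
    q=P.reshape(-1,3);q=q[(q[:,2]>zlo)&(q[:,2]<zhi)&(q[:,0]>xr[0])&(q[:,0]<xr[1])&(q[:,1]>yr[0])&(q[:,1]<yr[1])]
    lo,hi=None,None
    r=cv2.minAreaRect((q[:,:2]*1000).astype(np.float32)); print(lab,len(q),np.round(r[0],1),np.round(r[1],1),round(r[2],2),'z',np.round(np.median(q[:,2]),4)); print(np.round(cv2.boxPoints(r)).tolist())
    return q
E
python3 - <<'E'
from die import *
s=st();Pw=wcloud(np.load('pics/w10.npy'),s)
Pt=cloud('top',np.load('pics/t0.npy'))
for P,n in [(Pw,'w'),(Pt,'t')]:
    rect(P,.034,.047,(.38,.62),(-.26,-.17),n+' ledge')
    rect(P,.068,.088,(.38,.62),(-.40,-.2),n+' upper')
    rect(P,.01,.024,(.28,.38),(-.30,-.24),n+' fulc')
    rect(P,.004,.014,(.48,.55),(-.13,.1),n+' bar')
E
```

```text
w ledge 9877 [ 485.5 -215.9] [ 84.  171.2] 89.26 z 0.0386
[[399.0, -257.0], [571.0, -259.0], [572.0, -175.0], [400.0, -173.0]]
w upper 10775 [ 484.1 -304.8] [110.7 160.6] 88.9 z 0.0764
[[403.0, -359.0], [563.0, -362.0], [565.0, -251.0], [405.0, -248.0]]
w fulc 710 [ 319.2 -261.8] [26.3 60.3] 84.35 z 0.0136
[[288.0, -272.0], [348.0, -278.0], [350.0, -252.0], [290.0, -246.0]]
w bar 1973 [516.2  -3. ] [199.7  20.9] 86.74 z 0.0078
[[500.0, -102.0], [521.0, -103.0], [532.0, 96.0], [511.0, 97.0]]
t ledge 1680 [ 486.7 -217.9] [169.7  83. ] 0.04 z 0.0396
[[402.0, -176.0], [402.0, -260.0], [572.0, -259.0], [572.0, -176.0]]
t upper 2009 [ 485.5 -307.7] [110.9 158.5] 88.92 z 0.0776
[[405.0, -362.0], [564.0, -365.0], [566.0, -254.0], [407.0, -251.0]]
t fulc 187 [ 320.1 -264.7] [26.7 59.1] 85.3 z 0.0146
[[290.0, -276.0], [348.0, -280.0], [351.0, -254.0], [292.0, -249.0]]
t bar 457 [513.1 -11.4] [219.4  62.9] 89.16 z 0.008
[[480.0, -121.0], [543.0, -122.0], [546.0, 98.0], [483.0, 99.0]]
```

Run:
```python
from die import *
s=st();Pw=wcloud(np.load('pics/w10.npy'),s)
Pt=cloud('top',np.load('pics/t0.npy'))
for P in (Pw,Pt):
    q=P.reshape(-1,3);q=q[(q[:,0]>.15)&(q[:,0]<.345)&(q[:,1]>-.38)&(q[:,1]<-.22)&(q[:,2]>.03)&(q[:,2]<.15)]
    print(len(q),q.min(0),q.max(0))
    for x in np.arange(.2,.34,.01):
        m=q[(q[:,0]>=x)&(q[:,0]<x+.01)]
        if len(m):print(round(x,2),len(m),np.round(m.min(0),3),np.round(m.max(0),3))
# ring
    q=P.reshape(-1,3);q=q[(q[:,0]>.30)&(q[:,0]<.40)&(q[:,1]>-.235)&(q[:,1]<-.15)&(q[:,2]>.008)&(q[:,2]<.03)];print('ring',q.min(0),q.max(0))
```

```text
1284 [ 0.17838794 -0.37862394  0.03001734] [ 0.27299008 -0.26664172  0.0883419 ]
0.21 77 [ 0.211 -0.326  0.05 ] [ 0.22  -0.307  0.085]
0.22 141 [ 0.22  -0.325  0.049] [ 0.23  -0.302  0.088]
0.23 113 [ 0.23  -0.325  0.049] [ 0.24  -0.296  0.087]
0.24 40 [ 0.24  -0.327  0.074] [ 0.25  -0.312  0.087]
0.25 149 [ 0.25  -0.34   0.031] [ 0.26  -0.305  0.087]
0.26 629 [ 0.26  -0.345  0.03 ] [ 0.27  -0.267  0.088]
0.27 36 [ 0.27  -0.343  0.038] [ 0.273 -0.336  0.07 ]
ring [ 0.31814616 -0.21019531  0.00804944] [ 0.37028486 -0.15876003  0.01500356]
1164 [ 0.15023251 -0.37993087  0.03024432] [ 0.2729241  -0.24217045  0.09212015]
0.2 109 [ 0.2   -0.322  0.031] [ 0.209 -0.247  0.089]
0.21 139 [ 0.21  -0.326  0.032] [ 0.22  -0.244  0.089]
0.22 146 [ 0.22  -0.328  0.039] [ 0.23  -0.242  0.092]
0.23 118 [ 0.23  -0.326  0.031] [ 0.24  -0.242  0.091]
0.24 133 [ 0.24  -0.331  0.031] [ 0.25  -0.244  0.091]
0.25 130 [ 0.25  -0.338  0.031] [ 0.26  -0.249  0.09 ]
0.26 110 [ 0.26  -0.347  0.03 ] [ 0.27  -0.259  0.09 ]
0.27 7 [ 0.27  -0.346  0.047] [ 0.273 -0.339  0.069]
ring [ 0.320714   -0.2122574   0.00843742] [ 0.3699144  -0.16171023  0.02005707]
```

Run:
```python
from h import *
go([(.324,-.2635,.08,-95.5,.42),(.324,-.2635,.003,-95.5,.42)])
```

```text
pos [ 0.4013 -0.1312  0.2361] yaw -93.87 w 0.0854 t 14.65 F [-1.2  0.3 -0.5] M [[0.014, -0.067, -0.998], [0.003, -0.998, 0.068], [-1.0, -0.004, -0.014]]
row 0.42 [0.1546, 0.1378, 0.0703] 1.63 steps>= 4.4
row 0.42 [0.2316, 0.1381, 0.0713] 1.63 steps>= 1.5
```

Request:
{"op": "play_rows", "data": {"plan": [[[0.42, 0.03, 0.035, 0.018, 1.6], [0.42, 0.07, 0.07, 0.036, 1.6], [0.42, 0.11, 0.105, 0.054, 1.6], [0.42, 0.15, 0.138, 0.071, 1.6], [0.42, 0.155, 0.138, 0.071, 1.6], [0.42, 0.155, 0.138, 0.071, 1.6]]]}}

```text
clock: 15.25
position: [0.322, -0.2615, 0.0776]
ee_rot: [-0.037, 0.71, -0.031, -0.703]
contact_force: [-0.1, 2.0, -0.2]
width: 0.0494
```

Run:
```python
from h import *
im,d,P,s=wshow('w11')
go([(.324,-.2635,.003,-95.5,.42)])
```

```text
pos [ 0.3232 -0.2618  0.079 ] yaw -95.47 w 0.0498 t 15.3 F [ 0.3 -0.3  0.7] M [[0.012, -0.095, -0.995], [0.006, -0.995, 0.095], [-1.0, -0.007, -0.012]]
row 0.42 [0.0759, 0.0022, -0.0001] 0.03 steps>= 1.5
```

View pics/w11.png

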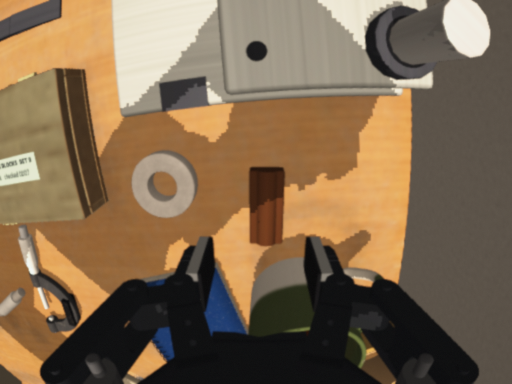

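Run:
```python
from die import *
s=st();P=wcloud(np.load('pics/w11.npy'),s);rect(P,.01,.024,(.28,.38),(-.30,-.24),'f')
```

```text
f 2543 [ 320.1 -266.9] [25.7 60.6] 84.17 z 0.0156
[[289.0, -277.0], [349.0, -283.0], [352.0, -257.0], [291.0, -251.0]]
```

Request:
{"op": "play_rows", "data": {"plan": [[[0.42, 0.03, 0.005, 0, 0], [0.42, 0.06, 0.005, 0, 0], [0.42, 0.075, 0.005, 0, 0], [0.42, 0.076, 0.005, 0, 0], [1, 0.076, 0.005, 0, 0], [1, 0.076, 0.005, 0, 0], [1, 0.076, 0.005, 0, 0], [1, 0.076, 0.005, 0, 0], [1, 0.076, 0.005, 0, 0]]], "grip_force": 50}}

```text
clock: 16.2
position: [0.3251, -0.2667, 0.0046]
ee_rot: [-0.036, 0.712, -0.032, -0.701]
contact_force: [2.8, 2.8, 6.0]
width: 0.0246
```

Run:
```python
from h import *
O=np.array([.4845,-.2757]);ex=np.array([-.017,-.99985])
f=O+ex*(-.070)
print(f)
go([(f[0],f[1],.2,-91,1),(f[0],f[1],.09,-91,1),(f[0],f[1],.044,-91,1)])
```

```text
[ 0.48569   -0.2057105]
pos [ 0.3251 -0.2667  0.0046] yaw -95.51 w 0.0246 t 16.2 F [2.8 2.8 6. ] M [[0.016, -0.096, -0.995], [0.004, -0.995, 0.096], [-1.0, -0.006, -0.015]]
row 1 [-0.1926, -0.0773, -0.1569] -4.51 steps>= 5.2
row 1 [-0.0826, -0.0766, -0.1553] -4.51 steps>= 2.2
row 1 [-0.0366, -0.0764, -0.1546] -4.51 steps>= 0.9
```

Request:
{"op": "play_rows", "data": {"plan": [[[1, -0.04, 0, 0, 0], [1, -0.085, 0, 0, 0], [1, -0.13, 0, 0, -4.5], [1, -0.16, -0.02, -0.03, -4.5], [1, -0.19, -0.04, -0.07, -4.5], [1, -0.19, -0.06, -0.11, -4.5], [1, -0.19, -0.078, -0.15, -4.5], [1, -0.17, -0.082, -0.161, -4.5], [1, -0.13, -0.082, -0.161, -4.5], [1, -0.1, -0.082, -0.161, -4.5], [1, -0.1, -0.082, -0.161, -4.5]]]}}

```text
clock: 17.3
position: [0.4886, -0.1989, 0.1043]
ee_rot: [-0.009, 0.71, -0.003, -0.704]
contact_force: [-0.5, 0.2, -0.8]
width: 0.0244
```

Run:
```python
from h import *
im,d,P,s=wshow('w12')
f=(.4907,-.2057)
go([(f[0],f[1],.05,-91,1),(f[0],f[1],.0455,-91,1)])
```

```text
pos [ 0.4903 -0.2001  0.1066] yaw -91.0 w 0.0244 t 17.35 F [ 1.1  0.4 -1.6] M [[0.012, -0.017, -1.0], [0.006, -1.0, 0.018], [-1.0, -0.007, -0.012]]
row 1 [0.0565, 0.006, 0.0002] -0.0 steps>= 1.1
row 1 [0.061, 0.006, 0.0002] -0.0 steps>= 0.1
```

View pics/w12.png

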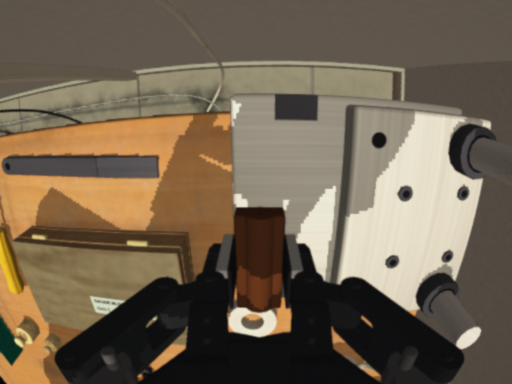

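Run:
```python
from die import *
s=st();P=wcloud(np.load('pics/w12.npy'),s)
d=np.load('pics/w12.npy')
q=P.reshape(-1,3)
for x in (.51,.53,.55):
    m=q[(abs(q[:,0]-x)<.004)]
    u=m[(m[:,2]>.07)&(m[:,2]<.086)&(m[:,1]>-.3)]; l=m[(m[:,2]>.033)&(m[:,2]<.047)]
    print(x,'edge y',np.round(u[:,1].max(),4),np.median(u[:,2]).round(4),'front y',np.round(l[:,1].max(),4),np.median(l[:,2]).round(4))
```

```text
0.51 edge y -0.2557 0.0798 front y -0.1807 0.0416
0.53 edge y -0.2559 0.0798 front y -0.1814 0.0417
0.55 edge y -0.2561 0.0799 front y -0.1814 0.0418
```

Request:
{"op": "play_rows", "data": {"plan": [[[1, 0.02, 0.009, 0, 0], [1, 0.04, 0.009, 0, 0], [1, 0.055, 0.009, 0, 0], [1, 0.0605, 0.009, 0, 0], [1, 0.0605, 0.009, 0, 0], [0.58, 0.0605, 0.009, 0, 0], [0.58, 0.0605, 0.009, 0, 0], [0.58, 0.0605, 0.009, 0, 0]]]}}

```text
clock: 18.15
position: [0.4916, -0.209, 0.0471]
ee_rot: [-0.008, 0.712, -0.004, -0.702]
contact_force: [-0.7, 0.0, 0.4]
width: 0.036
```

Request:
{"op": "play_rows", "data": {"plan": [[[0.58, -0.04, 0, 0, 0], [0.58, -0.08, 0, 0, 0], [0.58, -0.12, 0, 0, 0], [0.58, -0.15, 0, 0, 0], [0.58, -0.15, -0.05, 0, 0], [0.58, -0.15, -0.07, 0, 0], [0.58, -0.15, -0.07, 0, 0]]]}}

```text
clock: 18.85
position: [0.4904, -0.1375, 0.1984]
ee_rot: [-0.007, 0.712, -0.003, -0.702]
contact_force: [-0.4, 0.4, -0.2]
width: 0.0359
```

Run:
```python
from die import *
im,d,P,s=wshow('w13')
go([])
rect(P,.052,.066,(.40,.58),(-.24,-.18),'fulc')
rect(P,.036,.050,(.40,.58),(-.24,-.18),'l')
q=P.reshape(-1,3)
for x in (.42,.44,.53,.55):
    m=q[(abs(q[:,0]-x)<.004)]
    u=m[(m[:,2]>.07)&(m[:,2]<.086)&(m[:,1]>-.3)]; l=m[(m[:,2]>.033)&(m[:,2]<.047)]
    print(x,'edge y',np.round(u[:,1].max(),4),np.median(u[:,2]).round(4),'front y',np.round(l[:,1].max(),4),np.median(l[:,2]).round(4))
rect(P,.004,.014,(.48,.55),(-.13,.12),'bar')
```

```text
pos [ 0.4907 -0.139   0.1982] yaw -90.87 w 0.0359 t 18.9 F [ 0.4  0.4 -0.2] M [[0.015, -0.015, -1.0], [0.005, -1.0, 0.015], [-1.0, -0.005, -0.015]]
fulc 1297 [ 485.3 -209.5] [26.  60.6] 88.9 z 0.0546
[[455.0, -222.0], [515.0, -223.0], [516.0, -197.0], [455.0, -196.0]]
l 6536 [ 485.4 -210. ] [170.7  60. ] 0.0 z 0.0393
[[400.0, -180.0], [400.0, -240.0], [571.0, -240.0], [571.0, -180.0]]
0.42 edge y -0.253 0.077 front y 0.2601 0.041
0.44 edge y -0.2533 0.0772 front y 0.2253 0.041
0.53 edge y -0.2542 0.0773 front y 0.2168 0.0392
0.55 edge y -0.2549 0.0772 front y 0.2127 0.0393
bar 2341 [515.3   6.6] [ 44.5 230.6] 4.84 z 0.0077
[[483.0, 120.0], [503.0, -110.0], [547.0, -106.0], [528.0, 123.0]]
```

View pics/w13.png

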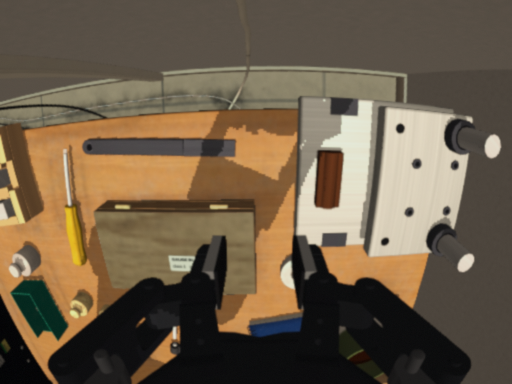

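Run:
```python
from die import *
s=st();P=wcloud(np.load('pics/w13.npy'),s);im=cv2.imread('pics/w13.png')
m=(P[...,2]>.003)&(P[...,2]<.016)&(P[...,0]>.48)&(P[...,0]<.56)&(P[...,1]>-.13)&(P[...,1]<.105)&(im.max(-1)<90)&(im.max(-1).astype(int)-im.min(-1)<25)
q=P[m];r=cv2.minAreaRect((q[:,:2]*1000).astype(np.float32));print(len(q),r,np.round(cv2.boxPoints(r)))
go([(.520,.070,.10,-3.3,.53),(.520,.07,.003,-3.3,.53)])
```

```text
2194 ((517.8211059570312, -11.138198852539062), (198.3908233642578, 18.966516494750977), 86.36898803710938) [[ 502. -110.]
 [ 521. -111.]
 [ 534.   87.]
 [ 515.   88.]]
pos [ 0.4907 -0.139   0.1982] yaw -90.87 w 0.0359 t 18.9 F [ 0.4  0.4 -0.2] M [[0.015, -0.015, -1.0], [0.005, -1.0, 0.015], [-1.0, -0.005, -0.015]]
row 0.53 [0.0996, -0.209, -0.0246] -87.57 steps>= 4.7
row 0.53 [0.1965, -0.2085, -0.0232] -87.57 steps>= 1.9
```

Request:
{"op": "play_rows", "data": {"plan": [[[0.53, 0, -0.02, -0.002, -8], [0.53, 0, -0.04, -0.004, -16], [0.53, 0, -0.06, -0.006, -24], [0.53, 0, -0.08, -0.008, -32], [0.53, 0.01, -0.1, -0.01, -40], [0.53, 0.02, -0.12, -0.012, -48], [0.53, 0.03, -0.14, -0.014, -56], [0.53, 0.045, -0.16, -0.016, -64], [0.53, 0.06, -0.18, -0.018, -72], [0.53, 0.075, -0.195, -0.021, -80], [0.53, 0.09, -0.205, -0.024, -87.5], [0.53, 0.09, -0.209, -0.0246, -87.5]]]}}

```text
clock: 20.1
position: [0.5192, 0.0698, 0.1077]
ee_rot: [0.487, 0.518, 0.483, -0.511]
contact_force: [0.0, -0.1, 0.3]
width: 0.0404
```

Request:
{"op": "play_rows", "data": {"plan": [[[0.53, 0.005, 0, 0, 0], [0.53, 0.005, 0, 0, 0]]]}}

```text
clock: 20.3
position: [0.5192, 0.069, 0.1024]
ee_rot: [0.486, 0.519, 0.483, -0.511]
contact_force: [-0.1, 0.1, -0.3]
width: 0.0399
```

Run:
```python
from die import *
im,d,P,s=wshow('w14')
im=im[:,:,::-1]
m=(P[...,2]>.003)&(P[...,2]<.016)&(P[...,0]>.48)&(P[...,0]<.56)&(P[...,1]>-.13)&(P[...,1]<.105)&(im.max(-1)<90)&(im.max(-1).astype(int)-im.min(-1)<25)
q=P[m];r=cv2.minAreaRect((q[:,:2]*1000).astype(np.float32));print(len(q),r,np.round(cv2.boxPoints(r)))
show('top','t14')
go([(.520,.070,.003,-3.3,.53)])
```

```text
2392 ((516.2576293945312, -7.34515380859375), (200.16746520996094, 18.834625244140625), 86.5587158203125) [[ 501. -107.]
 [ 520. -108.]
 [ 532.   92.]
 [ 513.   93.]]
pos [0.5195 0.0691 0.1031] yaw -3.47 w 0.0404 t 20.4 F [-0.2  0.4  0.2] M [[0.012, 0.998, -0.061], [0.004, -0.061, -0.998], [-1.0, 0.012, -0.004]]
row 0.53 [0.1001, -0.0008, -0.0005] -0.17 steps>= 2.0
```

View pics/w14.png

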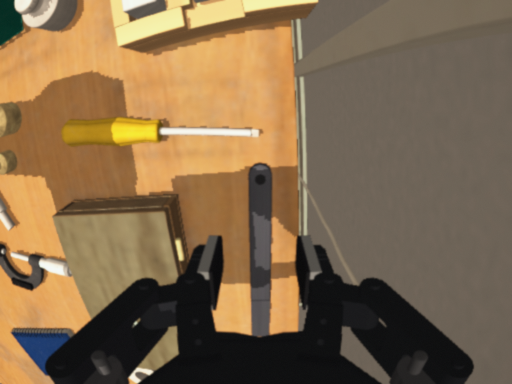

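Request:
{"op": "play_rows", "data": {"plan": [[[0.53, 0.04, 0, 0, 0], [0.53, 0.08, 0, 0, 0], [0.53, 0.099, 0, 0, 0], [0.53, 0.1, 0, 0, 0], [1, 0.1, 0, 0, 0], [1, 0.1, 0, 0, 0], [1, 0.1, 0, 0, 0], [1, 0.1, 0, 0, 0], [1, 0.1, 0, 0, 0]]], "grip_force": 22}}

```text
clock: 21.3
position: [0.5217, 0.0693, 0.0043]
ee_rot: [0.487, 0.519, 0.482, -0.51]
contact_force: [-0.9, -0.8, 6.0]
width: 0.0191
```

Request:
{"op": "play_rows", "data": {"plan": [[[1, -0.01, 0, 0, 0], [1, -0.02, 0, 0, 0], [1, -0.03, 0, 0, 0], [1, -0.04, 0, 0, 0], [1, -0.04, 0, 0, 0]]]}}

```text
clock: 21.8
position: [0.5223, 0.0693, 0.0461]
ee_rot: [0.488, 0.52, 0.481, -0.509]
contact_force: [0.3, -0.4, -2.3]
width: 0.0188
```

Run:
```python
from die import *
im,d,P,s=wshow('w15');show('scene','s15')
go([])
# bar points along y
im=im[:,:,::-1]
imz=cv2.imread('pics/s15.png')[130:260,200:400]
cv2.imwrite('pics/s15z.png',cv2.resize(imz,None,fx=3.8,fy=3.8,interpolation=cv2.INTER_CUBIC))
c=manip.camera_params('scene')
```

```text
pos [0.5214 0.0692 0.0448] yaw -3.45 w 0.0186 t 21.9 F [ 0.7 -0.  -1.3] M [[0.016, 0.998, -0.06], [0.003, -0.06, -0.998], [-1.0, 0.015, -0.004]]
```

View pics/s15z.png

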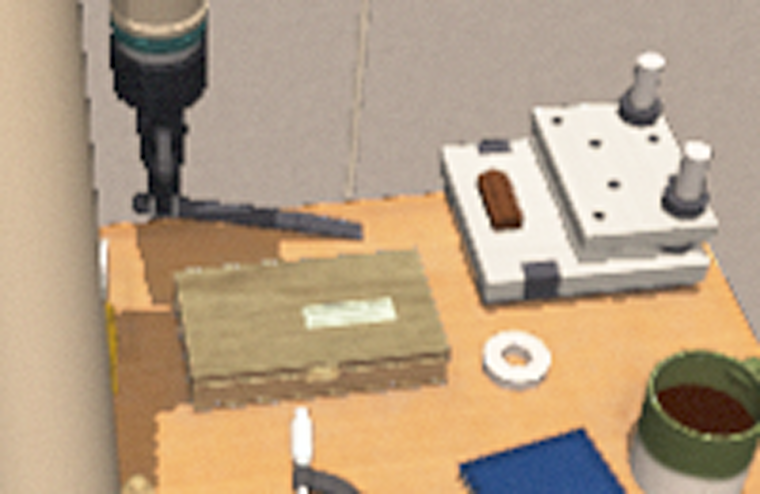

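View pics/w15.png

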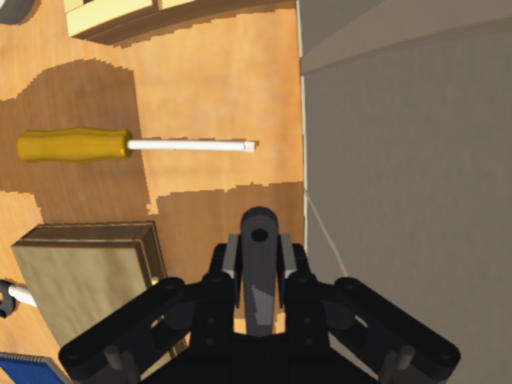

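Request:
{"op": "play_rows", "data": {"plan": [[[1, 0, 0, 0, 0], [1, 0, 0, 0, 0], [1, -0.03, 0, 0, 0], [1, -0.07, 0, 0, 0], [1, -0.11, 0, 0, 0], [1, -0.11, 0, 0, 0]]], "grip_force": 90}}

```text
clock: 22.5
position: [0.5235, 0.0688, 0.1598]
ee_rot: [0.49, 0.522, 0.479, -0.507]
contact_force: [1.8, -0.4, -2.6]
width: 0.0156
```

```bash
cat > barm.py <<'E'
from h import *
def barslope(fn,s,ylo,yhi,xr):
    P=cloud('scene',np.load(f'pics/{fn}.npy'));im=cv2.imread(f'pics/{fn}.png').astype(int)
    m=(im.max(-1)<110)&(im.max(-1)-im.min(-1)<22)&(P[...,0]>xr[0])&(P[...,0]<xr[1])&(P[...,1]>ylo)&(P[...,1]<yhi)&(P[...,2]<s['position'][2]+.03)&(P[...,2]>0.015)
    q=P[m];print('n',len(q),'min y',q[:,1].min().round(4))
    for y in np.arange(yhi,ylo,-.02):
        k=q[(q[:,1]<y)&(q[:,1]>=y-.02)]
        if len(k)>2: print(round(y-.01,3),len(k),'x',np.round(np.median(k[:,0]),4),'ztop',np.round(np.percentile(k[:,2],[30,50,90]),4),'ymin',k[:,1].min().round(4))
E
python3 - <<'E'
from barm import *
im,d,P,s=wshow('w16');show('scene','s16');show('top','t16')
go([])
barslope('s16',s,-.15,.05,(.48,.56))
imz=cv2.imread('pics/s16.png')[100:260,200:400]
cv2.imwrite('pics/s16z.png',cv2.resize(imz,None,fx=3.7,fy=3.7,interpolation=cv2.INTER_CUBIC))
E
```

```text
pos [0.5185 0.0689 0.1537] yaw -3.46 w 0.016 t 22.65 F [-0.5  0.4 -2.8] M [[0.013, 0.998, -0.06], [0.004, -0.06, -0.998], [-1.0, 0.013, -0.004]]
n 215 min y -0.0957
0.04 31 x 0.5169 ztop [0.1501 0.1525 0.1553] ymin 0.0305
0.02 31 x 0.5158 ztop [0.1457 0.147  0.1501] ymin 0.01
0.0 30 x 0.5142 ztop [0.1401 0.1415 0.1446] ymin -0.0099
-0.02 32 x 0.5115 ztop [0.1362 0.137  0.1391] ymin -0.0297
-0.04 30 x 0.5134 ztop [0.1294 0.1315 0.1332] ymin -0.0498
-0.06 28 x 0.5119 ztop [0.1228 0.1254 0.1285] ymin -0.0689
-0.08 26 x 0.5116 ztop [0.1168 0.1176 0.1207] ymin -0.0899
-0.1 7 x 0.5075 ztop [0.1118 0.1128 0.1153] ymin -0.0957
```

View pics/s16z.png

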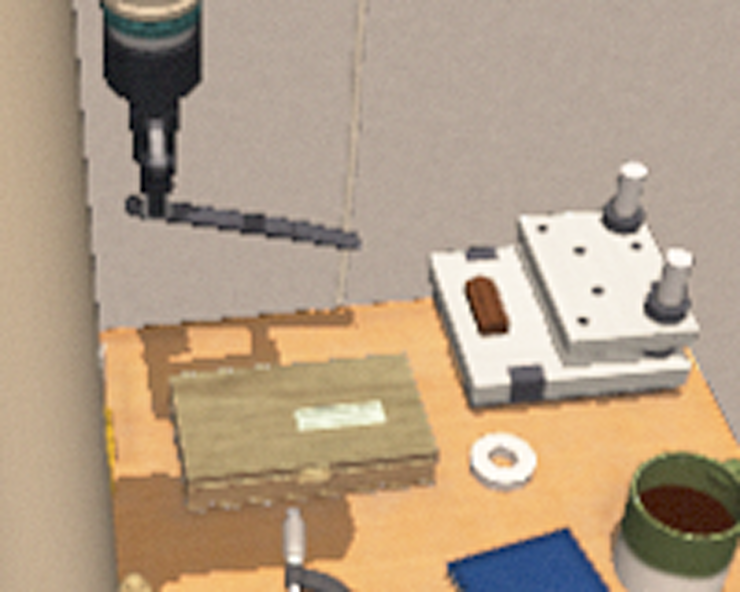

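Run:
```python
from h import *
go([(.494,-.03,.16,-1,1),(.494,-.066,.12,-1,1)])
```

```text
pos [0.5185 0.0689 0.1537] yaw -3.46 w 0.016 t 22.65 F [-0.5  0.4 -2.8] M [[0.013, 0.998, -0.06], [0.004, -0.06, -0.998], [-1.0, 0.013, -0.004]]
row 1 [-0.007, -0.0184, 0.1001] -2.46 steps>= 2.0
row 1 [0.0329, -0.0168, 0.1362] -2.46 steps>= 1.1
```

Request:
{"op": "play_rows", "data": {"plan": [[[1, -0.007, -0.006, 0.035, -1], [1, -0.007, -0.012, 0.07, -2.4], [1, -0.002, -0.018, 0.1, -2.4], [1, 0.015, -0.017, 0.12, -2.4], [1, 0.033, -0.017, 0.134, -2.4], [1, 0.033, -0.017, 0.136, -2.4], [1, 0.033, -0.017, 0.136, -2.4]]]}}

```text
clock: 23.35
position: [0.4925, -0.0654, 0.1183]
ee_rot: [0.496, 0.508, 0.494, -0.501]
contact_force: [-0.3, -0.0, -1.8]
width: 0.0162
```

Run:
```python
from barm import *
im,d,P,s=wshow('w17');show('scene','s17');show('top','t17')
go([]);print(st()['position'])
barslope('s17',s,-.3,-.09,(.45,.53))
imz=cv2.imread('pics/s17.png')[130:230,260:400]
cv2.imwrite('pics/s17z.png',cv2.resize(imz,None,fx=5.5,fy=5.5,interpolation=cv2.INTER_CUBIC))
imz=cv2.imread('pics/t17.png')[130:230,260:420]
cv2.imwrite('pics/t17z.png',cv2.resize(imz,None,fx=5,fy=5,interpolation=cv2.INTER_CUBIC))
Pt=cloud('top',np.load('pics/t17.npy'))
```

```text
pos [ 0.4941 -0.065   0.1202] yaw -1.02 w 0.0159 t 23.5 F [ 1.5 -0.1 -2.2] M [[0.014, 1.0, -0.018], [0.004, -0.018, -1.0], [-1.0, 0.013, -0.004]]
[ 0.49411522 -0.06504189  0.12016774]
n 237 min y -0.297
-0.1 27 x 0.4865 ztop [0.1119 0.113  0.1156] ymin -0.1097
-0.12 33 x 0.4873 ztop [0.1059 0.1073 0.1116] ymin -0.1297
-0.14 27 x 0.4882 ztop [0.1016 0.1032 0.1053] ymin -0.1499
-0.16 27 x 0.4872 ztop [0.0949 0.0962 0.0991] ymin -0.1694
-0.18 51 x 0.4888 ztop [0.0296 0.0889 0.095 ] ymin -0.1894
-0.2 26 x 0.485 ztop [0.0838 0.0858 0.0886] ymin -0.2088
-0.22 20 x 0.4893 ztop [0.0767 0.079  0.0824] ymin -0.2298
-0.26 20 x 0.49 ztop [0.0634 0.0655 0.069 ] ymin -0.2574
-0.3 5 x 0.4611 ztop [0.0784 0.0784 0.079 ] ymin -0.297
```

View pics/s17z.png

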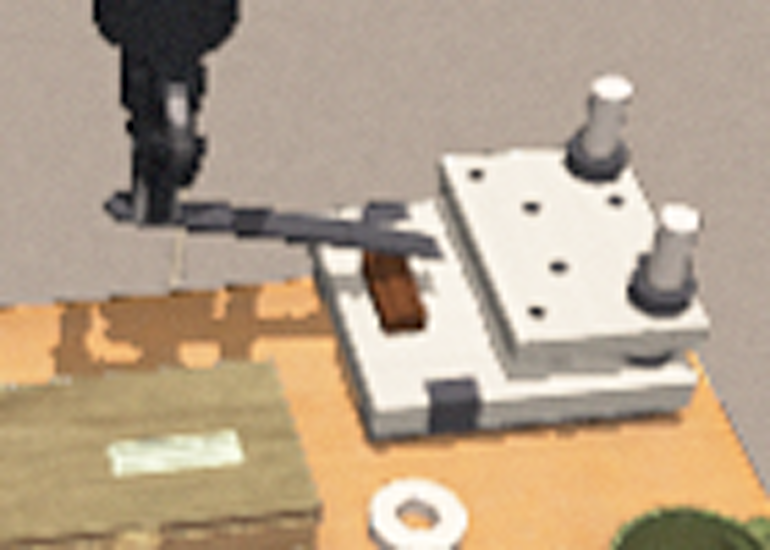

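View pics/t17z.png

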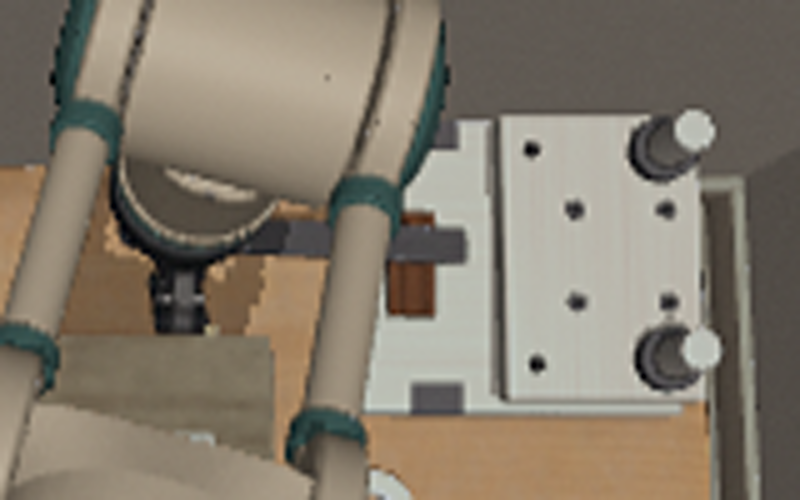

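Request:
{"op": "play_rows", "data": {"plan": [[[1, 0.007, 0, 0.005, 0], [1, 0.014, 0, 0.0105, 0], [1, 0.02, 0, 0.0105, 0], [1, 0.02, 0, 0.0105, 0], [1, 0.02, 0, 0.0105, 0]]]}}

```text
clock: 24.0
position: [0.494, -0.0754, 0.0998]
ee_rot: [0.498, 0.509, 0.493, -0.5]
contact_force: [0.1, 0.3, -3.0]
width: 0.0157
```

Run:
```python
from barm import *
im,d,P,s=wshow('w18');show('scene','s18');show('top','t18')
go([]);print(st()['position'])
barslope('s18',s,-.3,-.09,(.45,.53))
imz=cv2.imread('pics/s18.png')[150:210,310:380]
cv2.imwrite('pics/s18z.png',cv2.resize(imz,None,fx=9,fy=9,interpolation=cv2.INTER_CUBIC))
imz=cv2.imread('pics/t18.png')[150:210,310:390]
cv2.imwrite('pics/t18z.png',cv2.resize(imz,None,fx=9,fy=9,interpolation=cv2.INTER_CUBIC))
```

```text
pos [ 0.4944 -0.0755  0.1003] yaw -1.02 w 0.0155 t 24.15 F [-1.2  0.3 -2.9] M [[0.014, 1.0, -0.018], [0.004, -0.018, -1.0], [-1.0, 0.014, -0.004]]
[ 0.49442411 -0.07546981  0.10033393]
n 259 min y -0.2969
-0.1 29 x 0.4895 ztop [0.0963 0.097  0.0996] ymin -0.109
-0.12 30 x 0.49 ztop [0.09   0.0921 0.0945] ymin -0.1296
-0.14 30 x 0.4907 ztop [0.0847 0.0869 0.0891] ymin -0.1498
-0.16 30 x 0.4879 ztop [0.0789 0.0802 0.084 ] ymin -0.1691
-0.18 52 x 0.4888 ztop [0.0281 0.0726 0.0782] ymin -0.1896
-0.2 30 x 0.4872 ztop [0.0665 0.0701 0.0743] ymin -0.21
-0.22 26 x 0.4871 ztop [0.0611 0.0629 0.067 ] ymin -0.23
-0.24 9 x 0.4891 ztop [0.0575 0.0586 0.0604] ymin -0.2391
-0.26 18 x 0.4903 ztop [0.063  0.0662 0.0695] ymin -0.2559
-0.3 4 x 0.4854 ztop [0.0783 0.0786 0.0814] ymin -0.2969
```

View pics/s18z.png

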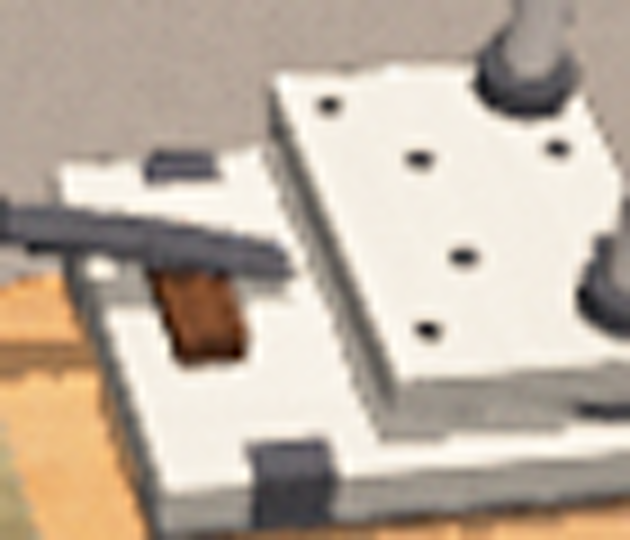

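View pics/t18z.png

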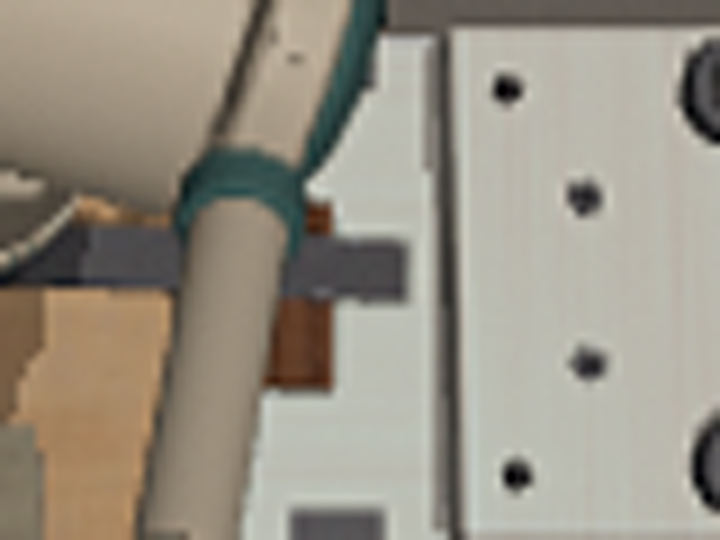

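Request:
{"op": "play_rows", "data": {"plan": [[[1, 0.0015, 0, 0, 0], [1, 0.003, 0, 0.005, 0], [1, 0.0045, 0, 0.01, 0], [1, 0.006, 0, 0.015, 0], [1, 0.0065, 0, 0.019, 0], [1, 0.0065, 0, 0.019, 0], [1, 0.0065, 0, 0.019, 0]]]}}

```text
clock: 24.85
position: [0.4942, -0.0946, 0.0937]
ee_rot: [0.498, 0.509, 0.493, -0.5]
contact_force: [0.1, 0.4, -2.9]
width: 0.0153
```

Run:
```python
from barm import *
im,d,P,s=wshow('w19');show('scene','s19');show('top','t19')
go([]);print(st()['position'])
barslope('s19',s,-.3,-.09,(.45,.53))
imz=cv2.imread('pics/s19.png')[150:210,310:380]
cv2.imwrite('pics/s19z.png',cv2.resize(imz,None,fx=9,fy=9,interpolation=cv2.INTER_CUBIC))
imz=cv2.imread('pics/t19.png')[150:210,310:390]
cv2.imwrite('pics/t19z.png',cv2.resize(imz,None,fx=9,fy=9,interpolation=cv2.INTER_CUBIC))
```

```text
pos [ 0.4942 -0.0943  0.0938] yaw -1.01 w 0.0159 t 25.0 F [ 0.1  0.3 -2.9] M [[0.014, 1.0, -0.018], [0.004, -0.018, -1.0], [-1.0, 0.014, -0.004]]
[ 0.49417663 -0.09431143  0.09378599]
n 281 min y -0.2974
-0.1 24 x 0.4735 ztop [0.1059 0.1105 0.1199] ymin -0.1088
-0.12 29 x 0.4903 ztop [0.0889 0.0895 0.0923] ymin -0.1297
-0.14 30 x 0.4893 ztop [0.0837 0.0847 0.0872] ymin -0.1497
-0.16 32 x 0.4889 ztop [0.078  0.0794 0.0835] ymin -0.1698
-0.18 47 x 0.4889 ztop [0.0286 0.072  0.0764] ymin -0.1895
-0.2 33 x 0.4868 ztop [0.0674 0.0694 0.0736] ymin -0.2086
-0.22 27 x 0.4849 ztop [0.0614 0.0627 0.0667] ymin -0.2291
-0.24 22 x 0.4877 ztop [0.0546 0.0568 0.0619] ymin -0.2488
-0.26 32 x 0.4886 ztop [0.0544 0.0626 0.0689] ymin -0.261
-0.3 4 x 0.4857 ztop [0.0789 0.0795 0.0819] ymin -0.2974
```

View pics/s19z.png

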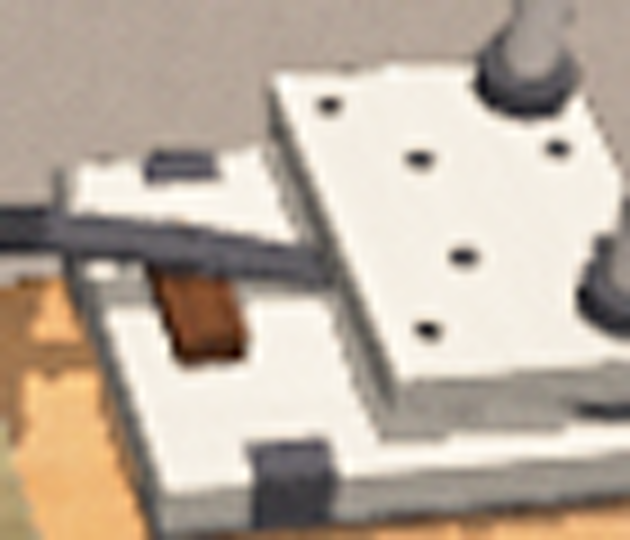

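View pics/t19z.png

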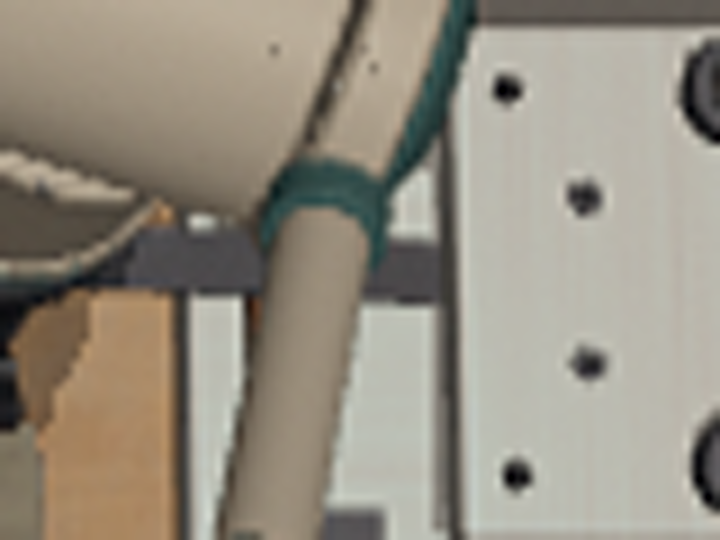

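Request:
{"op": "play_rows", "data": {"plan": [[[1, 0.001, 0, 0.004, 0], [1, 0.002, 0, 0.004, 0], [1, 0.003, 0, 0.004, 0], [1, 0.004, 0, 0.004, 0], [1, 0.004, 0, 0.004, 0]]]}}

```text
clock: 25.5
position: [0.4942, -0.0983, 0.0897]
ee_rot: [0.498, 0.509, 0.493, -0.5]
contact_force: [0.1, 0.2, -1.7]
width: 0.0159
```

Request:
{"op": "play_rows", "data": {"plan": [[[1, 0.002, 0, 0, 0], [1, 0.004, 0, 0, 0], [1, 0.006, 0, 0, 0], [1, 0.006, 0, 0, 0], [0.7, 0.006, 0, 0, 0], [0.55, 0.006, 0, 0, 0], [0.55, 0.006, 0, 0, 0], [0.55, 0.006, 0, 0, 0]]], "grip_force": 20}}

```text
clock: 26.3
position: [0.4943, -0.0983, 0.0837]
ee_rot: [0.498, 0.509, 0.493, -0.5]
contact_force: [-0.5, 0.1, -0.0]
width: 0.0381
```

Run:
```python
from barm import *
im,d,P,s=wshow('w20');show('scene','s20');show('top','t20')
go([]);print(st()['position'])
barslope('s20',s,-.3,-.09,(.45,.53))
imz=cv2.imread('pics/s20.png')[140:210,260:380]
cv2.imwrite('pics/s20z.png',cv2.resize(imz,None,fx=6,fy=6,interpolation=cv2.INTER_CUBIC))
```

```text
pos [ 0.4943 -0.0983  0.0837] yaw -1.0 w 0.0387 t 26.45 F [-0.3  0.3 -0.3] M [[0.014, 1.0, -0.017], [0.004, -0.018, -1.0], [-1.0, 0.014, -0.004]]
[ 0.49426404 -0.09829605  0.08372205]
n 287 min y -0.2961
-0.1 46 x 0.4663 ztop [0.0977 0.1004 0.1114] ymin -0.1092
-0.12 19 x 0.4895 ztop [0.0785 0.0796 0.082 ] ymin -0.1299
-0.14 27 x 0.492 ztop [0.076  0.0775 0.0801] ymin -0.1498
-0.16 30 x 0.4864 ztop [0.072  0.0735 0.0762] ymin -0.1696
-0.18 49 x 0.4883 ztop [0.0294 0.0679 0.073 ] ymin -0.1897
-0.2 32 x 0.4897 ztop [0.065  0.0675 0.0691] ymin -0.2091
-0.22 29 x 0.4861 ztop [0.0617 0.0634 0.0663] ymin -0.2295
-0.24 23 x 0.4886 ztop [0.0573 0.0598 0.0614] ymin -0.2497
-0.26 27 x 0.4883 ztop [0.0595 0.0637 0.0689] ymin -0.2564
-0.3 5 x 0.4614 ztop [0.0782 0.0785 0.0808] ymin -0.2961
```

View pics/s20z.png

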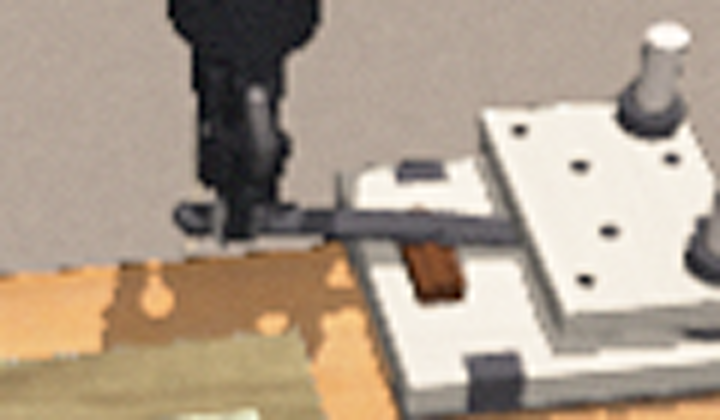

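View pics/w20.png

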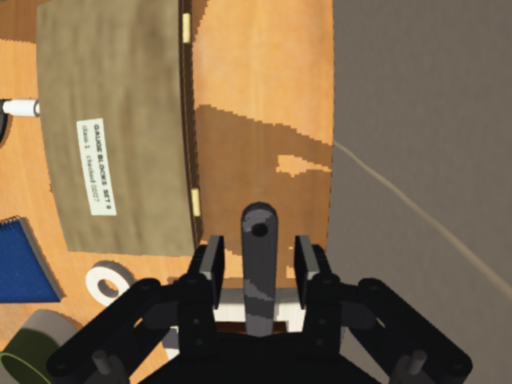

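Request:
{"op": "play_rows", "data": {"plan": [[[0.55, -0.03, 0, -0.003, 0], [1, -0.03, 0, -0.006, 0], [1, -0.03, 0, -0.006, 0], [1, -0.03, 0, -0.006, 0], [1, -0.02, 0, -0.006, 0], [1, -0.01, 0, -0.006, 0], [1, -0.002, 0, -0.006, 0], [1, 0.002, 0, -0.006, 0], [1, 0.005, 0, -0.006, 0]]]}}

```text
clock: 27.35
position: [0.4939, -0.0908, 0.0786]
ee_rot: [0.497, 0.51, 0.494, -0.5]
contact_force: [-1.9, 5.8, 12.4]
width: -0.0001
```

Run:
```python
from h import *
go([]);print(st()['effort'])
show('scene','s21');imz=cv2.imread('pics/s21.png')[140:210,260:380]
cv2.imwrite('pics/s21z.png',cv2.resize(imz,None,fx=6,fy=6,interpolation=cv2.INTER_CUBIC))
```

```text
pos [ 0.4939 -0.0908  0.0786] yaw -1.09 w -0.0001 t 27.35 F [-1.9  5.8 12.4] M [[0.013, 1.0, -0.019], [0.007, -0.019, -1.0], [-1.0, 0.013, -0.007]]
[-2.61931099e+00 -3.14158523e+01 -1.75985456e+01 -1.40196148e+00
 -1.43791247e+00  7.59075978e-03]
```

View pics/s21z.png

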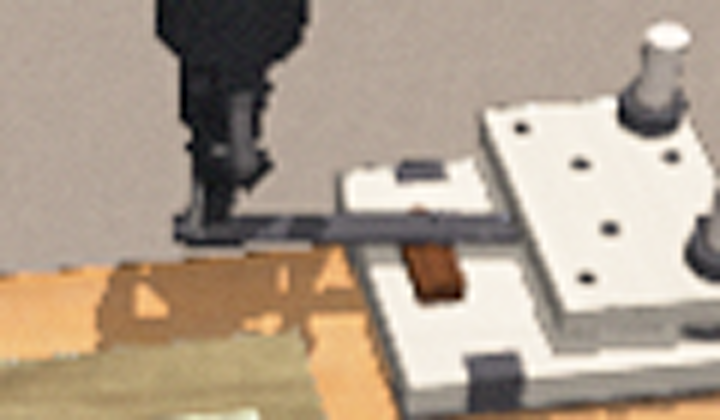

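Request:
{"op": "play_rows", "data": {"plan": [[[1, 0.004, 0, 0, 0], [1, 0.008, 0, 0, 0], [1, 0.012, 0, 0, 0], [1, 0.016, 0, 0, 0], [1, 0.02, 0, 0, 0], [1, 0.024, 0, 0, 0], [1, 0.024, 0, 0, 0]]]}}

```text
clock: 28.1
position: [0.4945, -0.0891, 0.055]
ee_rot: [0.496, 0.511, 0.494, -0.499]
contact_force: [-2.1, 4.8, 14.5]
width: 0.0
```

```bash
cat > plate.py <<'E'
from h import *
def ph(fn,cam):
    P=cloud(cam,np.load(f'pics/{fn}.npy'))
    m=(P[...,0]>.43)&(P[...,0]<.55)&(P[...,1]<-.27)&(P[...,1]>-.31)&(P[...,2]>.065)&(P[...,2]<.125)
    print(fn,cam,'plate top z',np.round(np.median(P[m][:,2]),4),m.sum())
E
python3 - <<'E'
from plate import *
go([])
show('scene','s22');show('top','t22');imz=cv2.imread('pics/s22.png')[140:210,260:380]
cv2.imwrite('pics/s22z.png',cv2.resize(imz,None,fx=6,fy=6,interpolation=cv2.INTER_CUBIC))
for n in ('19','20','22'): ph('s'+n,'scene');ph('t'+n,'top')
E
```

```text
pos [ 0.4945 -0.0891  0.055 ] yaw -1.15 w 0.0 t 28.1 F [-2.1  4.8 14.5] M [[0.013, 1.0, -0.02], [0.01, -0.02, -1.0], [-1.0, 0.013, -0.01]]
s19 scene plate top z 0.0775 321
t19 top plate top z 0.0776 623
s20 scene plate top z 0.0775 317
t20 top plate top z 0.0776 620
s22 scene plate top z 0.089 314
t22 top plate top z 0.0889 639
```

View pics/s22z.png

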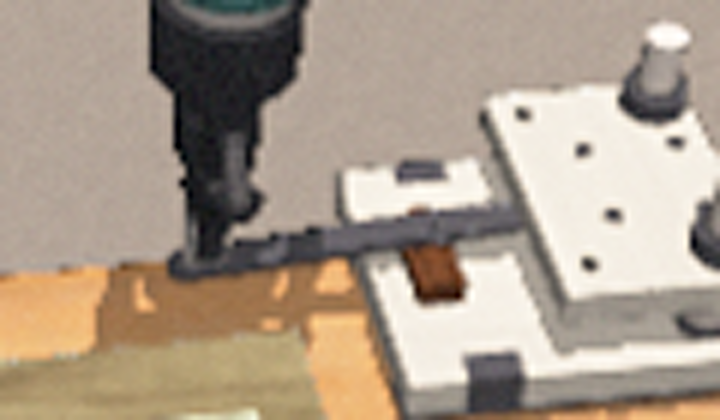

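Request:
{"op": "play_rows", "data": {"plan": [[[1, 0.004, 0, 0, 0], [1, 0.008, 0, 0, 0], [1, 0.012, 0, 0, 0], [1, 0.016, 0, 0, 0], [1, 0.02, 0, 0, 0], [1, 0.024, 0, 0, 0], [1, 0.024, 0, 0, 0], [1, 0.024, 0, 0, 0]]]}}

```text
clock: 29.0
position: [0.4969, -0.0911, 0.033]
ee_rot: [0.498, 0.511, 0.492, -0.499]
contact_force: [-2.8, -4.6, 18.3]
width: 0.0002
```

Run:
```python
from plate import *
go([])
show('scene','s23');show('top','t23');imz=cv2.imread('pics/s23.png')[140:210,260:380]
cv2.imwrite('pics/s23z.png',cv2.resize(imz,None,fx=6,fy=6,interpolation=cv2.INTER_CUBIC))
for n in ('23',): ph('s'+n,'scene');ph('t'+n,'top')
```

```text
pos [ 0.4969 -0.0911  0.033 ] yaw -1.08 w 0.0002 t 29.0 F [-2.8 -4.6 18.3] M [[0.018, 1.0, -0.019], [0.006, -0.019, -1.0], [-1.0, 0.018, -0.006]]
s23 scene plate top z 0.1004 320
t23 top plate top z 0.1007 649
```

View pics/s23z.png

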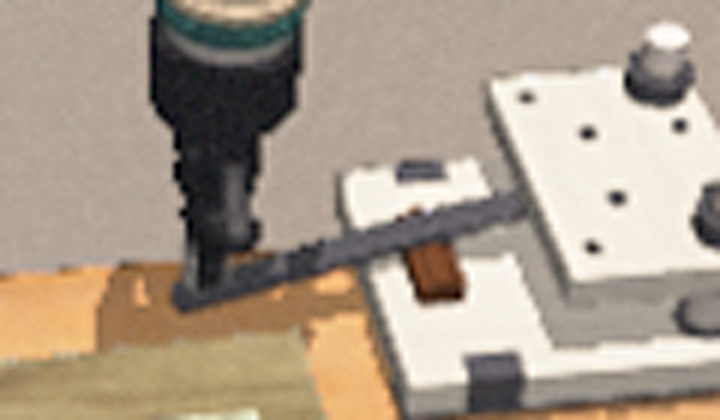

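Request:
{"op": "play_rows", "data": {"plan": [[[1, -0.02, 0, 0, 0], [1, -0.05, 0, 0, 0], [0.55, -0.05, 0, 0, 0], [0.55, -0.05, 0, 0, 0], [0.55, -0.05, 0, 0, 0]]]}}

```text
clock: 29.6
position: [0.4949, -0.091, 0.0816]
ee_rot: [0.497, 0.51, 0.493, -0.499]
contact_force: [-0.1, -0.3, -0.8]
width: 0.0385
```

Run:
```python
from plate import *
from barm import *
im,d,P,s=wshow('w24')
go([])
show('scene','s24');show('top','t24');imz=cv2.imread('pics/s24.png')[140:210,260:380]
cv2.imwrite('pics/s24z.png',cv2.resize(imz,None,fx=6,fy=6,interpolation=cv2.INTER_CUBIC))
for n in ('24',): ph('s'+n,'scene');ph('t'+n,'top')
q=P.reshape(-1,3)
im=im.astype(int).reshape(-1,3)
m=(im.max(1)<110)&(im.max(1)-im.min(1)<22)&(q[:,0]>.47)&(q[:,0]<.52)&(q[:,1]>-.19)&(q[:,1]<-.05)&(q[:,2]>.005)&(q[:,2]<.07);q=q[m]
for y in np.arange(-.05,-.19,-.01):
    k=q[abs(q[:,1]-y)<.005]
    if len(k)>3:print(round(y,3),len(k),np.round(np.median(k,0),4),np.round(k[:,0].min(),3),np.round(k[:,0].max(),3))
```

```text
pos [ 0.4949 -0.091   0.0815] yaw -1.08 w 0.0384 t 29.65 F [ 0.1 -0.6  0.1] M [[0.015, 1.0, -0.019], [0.007, -0.019, -1.0], [-1.0, 0.015, -0.007]]
s24 scene plate top z 0.1006 321
t24 top plate top z 0.1005 647
-0.07 27 [ 0.4966 -0.0745  0.0267] 0.492 0.501
-0.08 354 [ 0.4968 -0.0804  0.0289] 0.488 0.506
-0.09 385 [ 0.4963 -0.0899  0.0317] 0.488 0.505
-0.1 382 [ 0.496  -0.1001  0.0346] 0.487 0.505
-0.11 370 [ 0.4956 -0.1099  0.0375] 0.486 0.505
-0.12 361 [ 0.4949 -0.12    0.0405] 0.486 0.504
-0.13 345 [ 0.4946 -0.1299  0.0434] 0.486 0.504
-0.14 332 [ 0.4944 -0.1398  0.0464] 0.485 0.504
-0.15 326 [ 0.4941 -0.1499  0.0494] 0.484 0.504
-0.16 331 [ 0.4938 -0.1601  0.0522] 0.484 0.504
-0.17 292 [ 0.4936 -0.17    0.0553] 0.484 0.504
-0.18 666 [ 0.4949 -0.1788  0.0328] 0.47 0.52
-0.19 5 [ 0.4917 -0.1854  0.0593] 0.489 0.495
```

View pics/s24z.png

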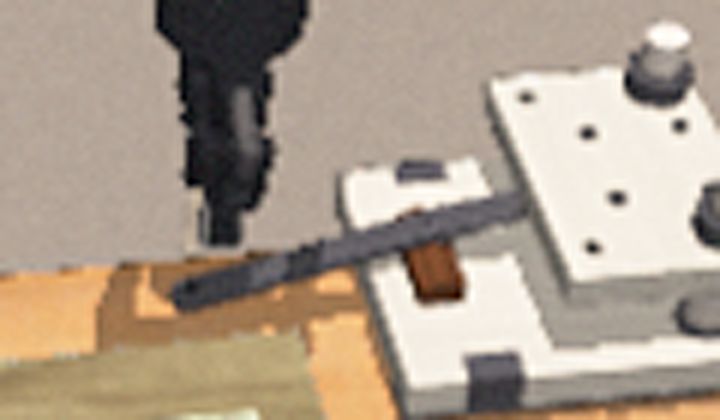

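View pics/w24.png

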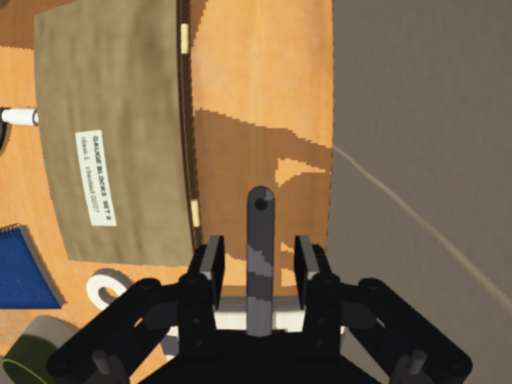

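Request:
{"op": "play_rows", "data": {"plan": [[[0.62, 0.02, 0.001, 0, 0], [0.62, 0.045, 0.001, 0, 0], [0.62, 0.064, 0.001, 0, 0], [0.62, 0.065, 0.001, 0, 0], [1, 0.065, 0.001, 0, 0], [1, 0.065, 0.001, 0, 0], [1, 0.065, 0.001, 0, 0], [1, 0.065, 0.001, 0, 0]]], "grip_force": 80}}

```text
clock: 30.55
position: [0.4974, -0.0907, 0.0174]
ee_rot: [0.498, 0.51, 0.493, -0.499]
contact_force: [-1.0, 1.2, -1.4]
width: 0.0177
```

Request:
{"op": "play_rows", "data": {"plan": [[[1, 0, 0, -0.015, 0], [1, 0, 0, -0.03, 0], [1, -0.005, 0, -0.05, 0], [1, -0.03, 0.005, -0.075, 0], [1, -0.07, 0.01, -0.1, 1], [1, -0.09, 0.02, -0.13, 2.5], [1, -0.09, 0.03, -0.16, 2.5], [1, -0.09, 0.03, -0.16, 2.5]]]}}

```text
clock: 31.35
position: [0.5305, 0.0728, 0.1102]
ee_rot: [0.488, 0.522, 0.482, -0.507]
contact_force: [-0.8, 0.4, -2.7]
width: 0.0179
```

Run:
```python
from plate import *
im,d,P,s=wshow('w25')
go([(.520,.069,.03,-3.4,1)])
show('scene','s25');show('top','t25');imz=cv2.imread('pics/s25.png')[130:230,200:400]
cv2.imwrite('pics/s25z.png',cv2.resize(imz,None,fx=4,fy=4,interpolation=cv2.INTER_CUBIC))
for n in ('25',): ph('s'+n,'scene');ph('t'+n,'top')
```

```text
pos [0.529  0.071  0.1093] yaw -3.35 w 0.0184 t 31.4 F [-1.2  0.1 -3. ] M [[0.018, 0.998, -0.058], [0.007, -0.058, -0.998], [-1.0, 0.017, -0.008]]
row 1 [0.0791, -0.0102, 0.0031] 0.05 steps>= 1.6
s25 scene plate top z 0.1005 319
t25 top plate top z 0.1006 643
```

View pics/s25z.png

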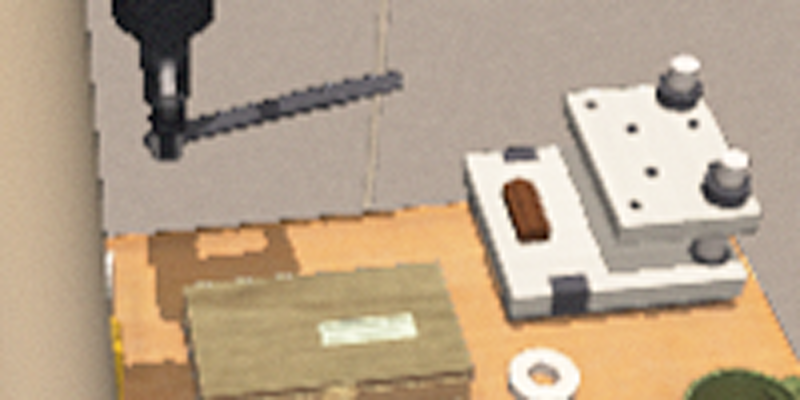

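Request:
{"op": "play_rows", "data": {"plan": [[[1, 0.04, -0.01, 0.002, 0], [1, 0.075, -0.01, 0.002, 0], [1, 0.09, -0.01, 0.002, 0], [1, 0.095, -0.01, 0.002, 0], [1, 0.1, -0.01, 0.002, 0], [1, 0.103, -0.01, 0.002, 0], [1, 0.103, -0.01, 0.002, 0], [0.75, 0.103, -0.01, 0.002, 0], [0.6, 0.103, -0.01, 0.002, 0], [0.6, 0.103, -0.01, 0.002, 0]]], "grip_force": 20}}

```text
clock: 32.5
position: [0.5199, 0.0681, 0.006]
ee_rot: [0.487, 0.521, 0.482, -0.509]
contact_force: [-1.1, -0.0, -0.0]
width: 0.0342
```

Run:
```python
from plate import *
im,d,P,s=wshow('w26')
go([])
show('scene','s26');imz=cv2.imread('pics/s26.png')[130:230,200:400]
cv2.imwrite('pics/s26z.png',cv2.resize(imz,None,fx=4,fy=4,interpolation=cv2.INTER_CUBIC))
```

```text
pos [0.5197 0.0682 0.0059] yaw -3.48 w 0.0337 t 32.55 F [-1.3 -0.4 -0. ] M [[0.016, 0.998, -0.061], [0.006, -0.061, -0.998], [-1.0, 0.016, -0.007]]
```

View pics/s26z.png

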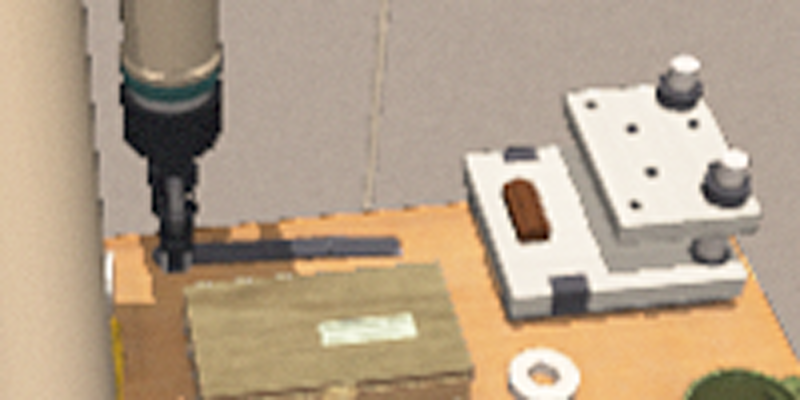

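Request:
{"op": "play_rows", "data": {"plan": [[[0.6, -0.04, 0, 0, 0], [0.6, -0.09, 0, 0, 0], [0.58, -0.14, 0, 0.03, 8], [0.58, -0.16, 0, 0.06, 16], [0.58, -0.16, -0.005, 0.09, 24], [0.58, -0.16, -0.01, 0.12, 32], [0.58, -0.16, -0.02, 0.15, 40], [0.58, -0.16, -0.03, 0.18, 48], [0.58, -0.16, -0.04, 0.21, 56], [0.58, -0.16, -0.045, 0.235, 64], [0.58, -0.16, -0.045, 0.255, 72], [0.58, -0.16, -0.045, 0.26, 80]]]}}

```text
clock: 33.8
position: [0.4562, -0.1918, 0.1635]
ee_rot: [0.036, 0.712, 0.039, -0.7]
contact_force: [-0.4, 0.3, 0.1]
width: 0.0355
```

Request:
{"op": "play_rows", "data": {"plan": [[[0.58, 0, 0, 0, 7.5], [0.58, 0.02, 0, 0, 7.5], [0.58, 0.02, 0, 0, 7.5]]]}}

```text
clock: 34.1
position: [0.4549, -0.1909, 0.1419]
ee_rot: [-0.011, 0.711, -0.006, -0.703]
contact_force: [-0.1, 0.9, 0.5]
width: 0.036
```

Run:
```python
from die import *
im,d,P,s=wshow('w27')
q=rect(P,.051,.066,(.40,.58),(-.24,-.18),'fulc')
go([(.4907,-.2095,.046,-91,.58)])
```

```text
fulc 2384 [ 485.3 -209.6] [26.3 60.5] 88.81 z 0.0542
[[455.0, -222.0], [515.0, -223.0], [516.0, -197.0], [455.0, -196.0]]
pos [ 0.4555 -0.1911  0.1428] yaw -91.42 w 0.0355 t 34.15 F [-0.2 -0.2  0. ] M [[0.014, -0.025, -1.0], [0.006, -1.0, 0.025], [-1.0, -0.006, -0.014]]
row 0.58 [0.0972, 0.0181, -0.0342] -0.42 steps>= 2.1
```

View pics/w27.png

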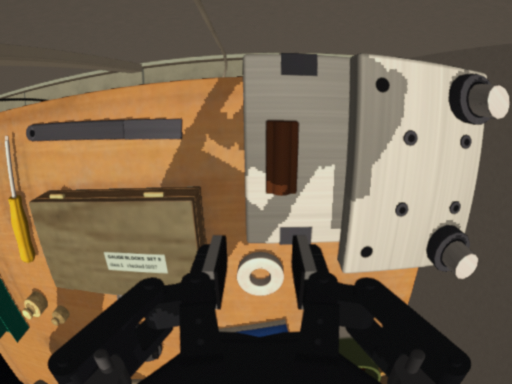

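Run:
```python
from h import *
s=st()
for fn in ('w27','w12','w10'):
    d=np.load(f'pics/{fn}.npy')
    c=manip.camera_params('wrist');T=np.array(c['mount']);K=np.array(c['intrinsics'])
    P=wcloud(d,s);t=(P-np.array(s['position']))@rot(s['ee_rot'])
    m=(d>0)&(t[...,0]<0)&(t[...,0]>-.12)&(abs(t[...,1])<.1)&(abs(t[...,2])<.05)
    q=t[m];print(fn,len(q))
    for x in np.arange(-.12,0,.01):
        k=q[(q[:,0]>=x)&(q[:,0]<x+.01)]
        if len(k):print(round(x,2),len(k),'y',np.round(k[:,1].min(),3),np.round(k[:,1].max(),3),'z',np.round(k[:,2].min(),3),np.round(k[:,2].max(),3))
```

```text
w27 33098
-0.11 489 y -0.064 0.065 z -0.021 -0.005
-0.1 7615 y -0.067 0.067 z -0.021 0.002
-0.09 6923 y -0.064 0.065 z -0.019 0.013
-0.08 6100 y -0.06 0.061 z -0.018 0.013
-0.07 2951 y -0.056 0.057 z -0.018 0.013
-0.06 4660 y -0.053 0.053 z -0.014 0.014
-0.05 1483 y -0.049 0.05 z -0.014 0.007
-0.04 1026 y -0.031 0.032 z -0.012 0.012
-0.03 812 y -0.031 0.032 z -0.012 0.012
-0.02 695 y -0.032 0.032 z -0.012 0.011
-0.01 344 y -0.03 0.031 z -0.012 0.012
w12 37971
-0.11 40 y -0.019 0.019 z -0.022 -0.019
-0.1 7427 y -0.066 0.067 z -0.021 0.002
-0.09 7412 y -0.064 0.065 z -0.019 0.005
-0.08 6199 y -0.06 0.06 z -0.018 0.014
-0.07 3237 y -0.054 0.055 z -0.018 0.014
-0.06 4704 y -0.049 0.05 z -0.014 0.014
-0.05 1695 y -0.044 0.045 z -0.014 0.009
-0.04 910 y -0.029 0.026 z -0.012 0.012
-0.03 760 y -0.026 0.026 z -0.011 0.012
-0.02 2698 y -0.025 0.026 z -0.024 0.037
-0.01 2889 y -0.025 0.026 z -0.024 0.037
w10 31322
-0.11 1444 y -0.07 0.071 z -0.021 -0.008
-0.1 6530 y -0.071 0.072 z -0.022 0.002
-0.09 7817 y -0.072 0.073 z -0.019 0.013
-0.08 5737 y -0.073 0.074 z -0.018 0.014
-0.07 4801 y -0.075 0.075 z -0.017 0.013
-0.06 1230 y -0.072 0.075 z -0.014 0.001
-0.05 1253 y -0.056 0.057 z -0.012 0.011
-0.04 1139 y -0.056 0.057 z -0.012 0.012
-0.03 970 y -0.056 0.057 z -0.012 0.011
-0.02 401 y -0.054 0.055 z -0.012 0.011
```

Run:
```python
from h import *
go([(.4853,-.2076,.125,-1,.12),(.4853,-.2076,.046,-1,.12)])
```

```text
pos [ 0.4555 -0.1911  0.1428] yaw -91.42 w 0.0355 t 34.15 F [-0.2 -0.2  0. ] M [[0.014, -0.025, -1.0], [0.006, -1.0, 0.025], [-1.0, -0.006, -0.014]]
row 0.12 [0.0181, 0.0158, -0.0299] 89.58 steps>= 0.8
row 0.12 [0.0971, 0.0163, -0.0288] 89.58 steps>= 1.6
```

Request:
{"op": "play_rows", "data": {"plan": [[[0.58, -0.02, 0, -0.005, -8], [0.58, -0.02, 0, -0.01, -16], [0.12, -0.02, 0.005, -0.015, -24], [0.12, -0.02, 0.008, -0.02, -32], [0.12, -0.02, 0.01, -0.03, -40], [0.12, -0.02, 0.016, -0.03, -48], [0.12, -0.01, 0.016, -0.03, -56], [0.12, -0.01, 0.016, -0.03, -64], [0.12, 0, 0.016, -0.03, -72], [0.12, 0, 0.016, -0.03, -80], [0.12, 0.018, 0.016, -0.03, -88], [0.12, 0.018, 0.016, -0.03, -90.4]]]}}

```text
clock: 35.35
position: [0.4845, -0.207, 0.1242]
ee_rot: [0.498, 0.508, 0.495, -0.499]
contact_force: [-1.2, 0.3, -0.0]
width: 0.0754
```

Run:
```python
from h import *
im,d,P,s=wshow('w28')
go([(.4853,-.2086,.046,-1,.12)])
```

```text
pos [ 0.485  -0.2074  0.1249] yaw -0.82 w 0.0752 t 35.4 F [-0.7 -0.1  0. ] M [[0.013, 1.0, -0.014], [0.006, -0.014, -1.0], [-1.0, 0.013, -0.007]]
row 0.12 [0.0789, -0.0007, 0.0018] 0.18 steps>= 1.6
```

View pics/w28.png

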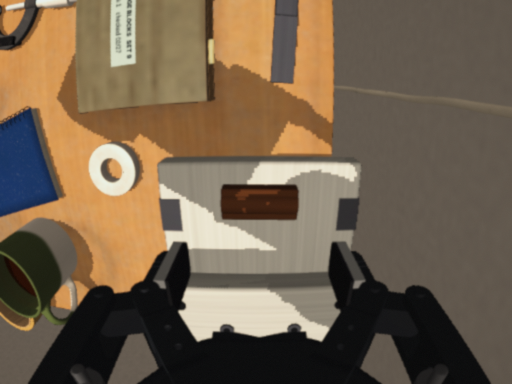

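Run:
```python
from h import *
s=st()
d=np.load('pics/w28.npy')
P=wcloud(d,s);t=(P-np.array(s['position']))@rot(s['ee_rot'])
m=(d>0)&(t[...,0]>-.06)&(t[...,0]<.02)&(abs(t[...,1])<.06)&(abs(t[...,1])>.034)&(abs(t[...,2])<.015)
q=t[m]; print(len(q)); print(np.percentile(q[:,0],[90,98,99.5,100]))
```

```text
5421
[-0.01844609 -0.01195053 -0.00954312 -0.00822987]
```

Request:
{"op": "play_rows", "data": {"plan": [[[0.12, 0.03, 0, 0.0018, 0], [0.12, 0.06, 0, 0.0018, 0], [0.12, 0.083, 0, 0.0018, 0], [0.12, 0.087, 0, 0.0018, 0], [0.12, 0.087, 0, 0.0018, 0], [0.6, 0.087, 0, 0.0018, 0], [0.6, 0.087, 0, 0.0018, 0], [0.6, 0.087, 0, 0.0018, 0], [0.6, 0.087, 0, 0.0018, 0]]], "grip_force": 50}}

```text
clock: 36.3
position: [0.4875, -0.2093, 0.0398]
ee_rot: [0.499, 0.509, 0.493, -0.498]
contact_force: [-0.1, -0.7, 5.8]
width: 0.0588
```

Request:
{"op": "play_rows", "data": {"plan": [[[0.6, -0.01, 0, 0, 0], [0.6, -0.03, 0, -0.005, 0], [0.6, -0.05, 0, -0.03, 0], [0.6, -0.05, 0.01, -0.05, 0], [0.6, -0.05, 0.025, -0.0655, 0], [0.6, -0.05, 0.025, -0.0655, 0]]]}}

```text
clock: 36.9
position: [0.5144, -0.1431, 0.0917]
ee_rot: [0.501, 0.509, 0.493, -0.497]
contact_force: [0.1, 0.0, -1.0]
width: 0.0586
```

Run:
```python
from h import *
im,d,P,s=wshow('w29')
go([(.51,-.143,-.001,None,.6)])
```

```text
pos [ 0.5132 -0.1439  0.0913] yaw -0.7 w 0.0586 t 36.95 F [-0.5  0.1 -1.1] M [[0.017, 1.0, -0.012], [0.004, -0.012, -1.0], [-1.0, 0.017, -0.004]]
row 0.6 [0.0922, -0.0048, -0.0005] 0 steps>= 1.8
```

View pics/w29.png

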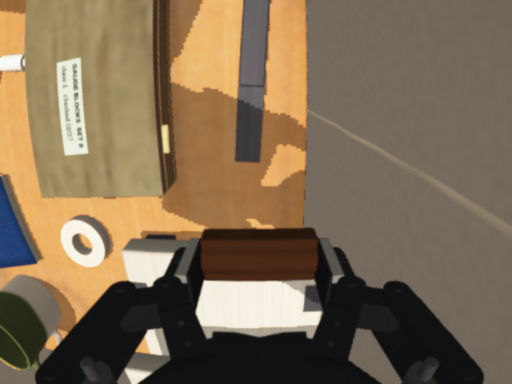

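Request:
{"op": "play_rows", "data": {"plan": [[[0.6, 0.04, -0.004, 0, 0], [0.6, 0.075, -0.004, 0, 0], [0.6, 0.088, -0.004, 0, 0], [0.6, 0.09, -0.004, 0, 0], [0.6, 0.09, -0.004, 0, 0], [0.17, 0.089, -0.004, 0, 0], [0.17, 0.089, -0.004, 0, 0], [0.17, 0.089, -0.004, 0, 0]]]}}

```text
clock: 37.75
position: [0.5113, -0.1439, 0.0031]
ee_rot: [0.501, 0.509, 0.493, -0.498]
contact_force: [0.2, -0.3, 0.5]
width: 0.071
```

Request:
{"op": "play_rows", "data": {"plan": [[[0.17, -0.04, 0, 0, 0], [0.17, -0.08, 0, 0, 0], [0.17, -0.12, 0, -0.02, 0], [0.3, -0.16, -0.01, -0.06, 0], [0.5, -0.18, -0.01, -0.1, 0], [0.6, -0.18, -0.01, -0.15, 0], [0.6, -0.18, -0.01, -0.2, 0], [0.6, -0.18, -0.01, -0.25, 0], [0.6, -0.18, -0.01, -0.29, 0], [0.6, -0.18, -0.01, -0.3, 0]]]}}

```text
clock: 38.75
position: [0.5012, 0.1597, 0.1844]
ee_rot: [0.502, 0.508, 0.494, -0.496]
contact_force: [0.4, -0.7, 1.0]
width: 0.0343
```

Run:
```python
from die import *
from plate import ph
im,d,P,s=wshow('w30')
show('top','t30');show('scene','s30');ph('t30','top')
Pt=cloud('top',np.load('pics/t30.npy'))
rect(Pt,.009,.03,(.46,.56),(-.165,-.115),'fulc')
go([])
imz=cv2.imread('pics/t30.png')[140:300,120:430]
cv2.imwrite('pics/t30z.png',cv2.resize(imz,None,fx=2.5,fy=2.5,interpolation=cv2.INTER_CUBIC))
```

```text
t30 top plate top z 0.1006 647
fulc 183 [ 511.6 -143.4] [24.6 59.8] 87.89 z 0.0149
[[481.0, -155.0], [541.0, -157.0], [542.0, -132.0], [482.0, -130.0]]
pos [0.5014 0.1556 0.184 ] yaw -0.6 w 0.034 t 38.9 F [-1.1 -0.5  0.3] M [[0.019, 1.0, -0.01], [0.002, -0.01, -1.0], [-1.0, 0.019, -0.002]]
```

View pics/w30.png

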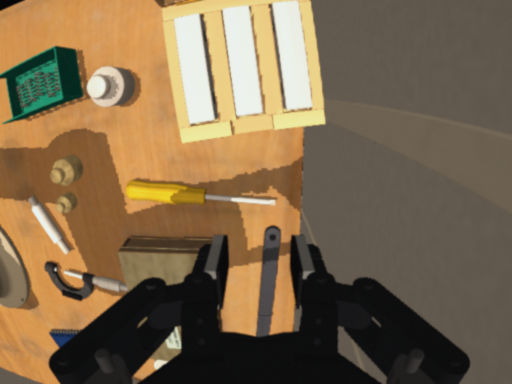

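View pics/t30z.png

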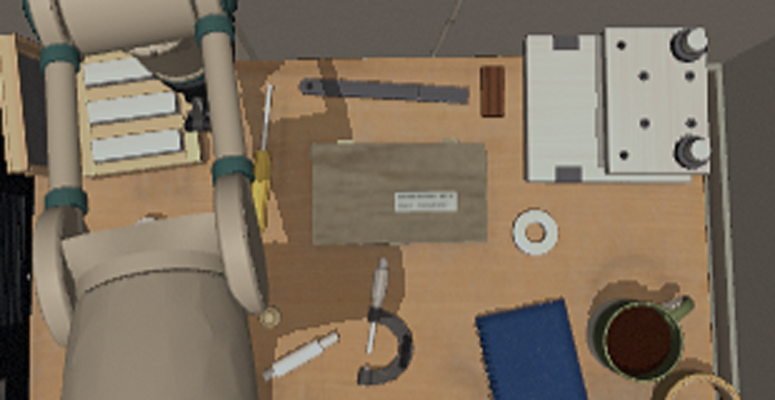

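```bash
cat > case.py <<'E'
from h import *
C=np.array([.4914,.2718]);cx=np.array([-.1247,.9922]);cy=np.array([-cx[1],cx[0]])
def tocase(P):
    q=P[...,:2]-C; return np.stack([q@cx,q@cy,P[...,2]],-1)
E
python3 - <<'E'
from case import *
for fn,cam in (('t10','top'),('s9','scene'),('s30','scene'),('t30','top')):
    Q=tocase(cloud(cam,np.load(f'pics/{fn}.npy'))).reshape(-1,3)
    m=(Q[:,0]>50)|((abs(Q[:,1])<.075)&(Q[:,0]>.055)&(Q[:,0]<.16)&(Q[:,2]>.03)&(Q[:,2]<.3))
    q=Q[m];print(fn,len(q))
    for z in np.arange(.04,.24,.015):
        k=q[(q[:,2]>=z)&(q[:,2]<z+.015)]
        if len(k)>3:print(round(z,3),len(k),'x',np.round(np.percentile(k[:,0],[2,50,98]),3))
# blocks
for fn in ('t10',):
    P=cloud('top',np.load(f'pics/{fn}.npy'));Q=tocase(P);im=cv2.imread(f'pics/{fn}.png').astype(int)
    m=(Q[...,2]>.056)&(Q[...,2]<.072)&(abs(Q[...,0])<.06)&(abs(Q[...,1])<.07)&(im.max(-1)-im.min(-1)<30)
    n,l,stt,_=cv2.connectedComponentsWithStats(m.astype(np.uint8))
    for k in range(1,n):
        if stt[k,4]>40:
            q=P[l==k];r=cv2.minAreaRect((q[:,:2]*1000).astype(np.float32));print(r,np.median(q[:,2]),tocase(np.array([[*(np.array(r[0])/1000),.06]])))
P=wcloud(np.load('pics/w30.npy'),st());Q=tocase(P);im=cv2.imread('pics/w30.png').astype(int)
m=(Q[...,2]>.054)&(Q[...,2]<.075)&(Q[...,0]<.06)&(Q[...,0]>-.07)&(abs(Q[...,1])<.07)&(im.max(-1)-im.min(-1)<30)&(im.min(-1)>120)
n,l,stt,_=cv2.connectedComponentsWithStats(m.astype(np.uint8))
for k in range(1,n):
    if stt[k,4]>40:
        q=P[l==k];r=cv2.minAreaRect((q[:,:2]*1000).astype(np.float32));print('w',r,np.median(q[:,2]),tocase(np.array([[*(np.array(r[0])/1000),.06]])))
E
```

```text
t10 3303
0.04 536 x [0.056 0.07  0.131]
0.055 141 x [0.069 0.087 0.134]
0.07 125 x [0.071 0.089 0.134]
0.085 143 x [0.074 0.091 0.133]
0.1 140 x [0.076 0.093 0.133]
0.115 186 x [0.077 0.095 0.134]
0.13 177 x [0.079 0.097 0.133]
0.145 128 x [0.08  0.125 0.134]
0.16 109 x [0.082 0.126 0.134]
0.175 599 x [0.084 0.097 0.132]
0.19 177 x [0.12  0.128 0.141]
0.205 443 x [0.125 0.138 0.159]
0.22 65 x [0.136 0.139 0.143]
0.235 75 x [0.136 0.139 0.144]
s9 1777
0.04 324 x [0.056 0.07  0.131]
0.055 119 x [0.07  0.104 0.132]
0.07 94 x [0.072 0.088 0.133]
0.085 97 x [0.074 0.091 0.132]
0.1 82 x [0.075 0.094 0.133]
0.115 86 x [0.077 0.096 0.133]
0.13 85 x [0.079 0.099 0.133]
0.145 87 x [0.081 0.12  0.133]
0.16 100 x [0.059 0.098 0.132]
0.175 329 x [0.084 0.097 0.132]
0.19 79 x [0.12  0.127 0.135]
0.205 118 x [0.125 0.134 0.142]
0.22 27 x [0.136 0.139 0.143]
0.235 28 x [0.135 0.139 0.143]
s30 1766
0.04 320 x [0.056 0.069 0.13 ]
0.055 128 x [0.07  0.107 0.132]
0.07 101 x [0.072 0.089 0.133]
0.085 94 x [0.074 0.09  0.133]
0.1 88 x [0.076 0.093 0.133]
0.115 86 x [0.077 0.095 0.133]
0.13 89 x [0.079 0.0
[... 932 characters left out ...]
062328471339752015 [[0.00053457 0.00025049 0.06      ]]
((447.55816650390625, 265.8961181640625), (23.50893783569336, 99.83732604980469), 7.577937602996826) 0.06250276124773285 [[-0.00039075  0.04423608  0.06      ]]
w ((533.5670166015625, 272.153564453125), (23.731008529663086, 98.31422424316406), 6.954357147216797) 0.06128633503561978 [[-0.00490742 -0.0418822   0.06      ]]
w ((489.8370056152344, 267.11920166015625), (23.333820343017578, 98.41666412353516), 6.302989482879639) 0.06133031971156948 [[-0.00444938  0.0021345   0.06      ]]
w ((447.0571594238281, 261.45703125), (23.632591247558594, 98.74899291992188), 7.025877952575684) 0.06137235335084838 [[-0.00473274  0.04528673  0.06      ]]
```

Run:
```python
from h import *
go([(.5370,.257,.13,7.0,.64),(.5370,.257,.05,7.0,.64)])
```

```text
pos [0.5014 0.1556 0.184 ] yaw -0.6 w 0.034 t 38.9 F [-1.1 -0.5  0.3] M [[0.019, 1.0, -0.01], [0.002, -0.01, -1.0], [-1.0, 0.019, -0.002]]
row 0.64 [0.0549, 0.0335, -0.1017] -7.6 steps>= 2.4
row 0.64 [0.1348, 0.032, -0.1015] -7.6 steps>= 1.6
```

Request:
{"op": "play_rows", "data": {"plan": [[[0.64, 0, 0.01, -0.035, -2.5], [0.64, 0.01, 0.02, -0.07, -5], [0.64, 0.02, 0.033, -0.1, -7.6], [0.64, 0.05, 0.033, -0.102, -7.6], [0.64, 0.055, 0.033, -0.102, -7.6], [0.64, 0.055, 0.033, -0.102, -7.6]]]}}

```text
clock: 39.5
position: [0.5357, 0.2551, 0.1287]
ee_rot: [0.533, 0.473, 0.525, -0.465]
contact_force: [0.9, 0.2, -0.0]
width: 0.0307
```

Run:
```python
from case import *
im,d,P,s=wshow('w31')
go([(.5370,.257,.05,7.0,.64)])
Q=tocase(P);im=im.astype(int)
m=(Q[...,2]>.054)&(Q[...,2]<.075)&(Q[...,0]<.06)&(Q[...,0]>-.07)&(abs(Q[...,1])<.07)&(im.max(-1)-im.min(-1)<30)&(im.min(-1)>100)
n,l,stt,_=cv2.connectedComponentsWithStats(m.astype(np.uint8))
M=rot(s['ee_rot'])
for k in range(1,n):
    if stt[k,4]>100:
        q=P[l==k];r=cv2.minAreaRect((q[:,:2]*1000).astype(np.float32));t=(q-np.array(s['position']))@M
        print(np.round(r[0]),np.round(r[1]),round(r[2],1),'z',np.median(q[:,2]).round(4),'tool y',np.round([t[:,1].min(),t[:,1].max()],4),'tool z',np.round([t[:,2].min(),t[:,2].max()],4))
```

```text
pos [0.5366 0.2555 0.13  ] yaw 6.89 w 0.0304 t 39.55 F [ 0.6 -0.3 -0. ] M [[0.018, 0.993, 0.12], [0.001, 0.12, -0.993], [-1.0, 0.018, 0.001]]
row 0.64 [0.08, -0.0009, -0.0015] -0.11 steps>= 1.6
[490. 272.] [24. 99.] 6.6 z 0.0622 tool y [-0.0564 -0.0325] tool z [-0.0724  0.0269]
[534. 278.] [23. 99.] 7.1 z 0.0622 tool y [-0.0122  0.0111] tool z [-0.0722  0.0268]
[447. 267.] [24. 99.] 7.1 z 0.0621 tool y [-0.1002 -0.0762] tool z [-0.0718  0.0272]
```

View pics/w31.png

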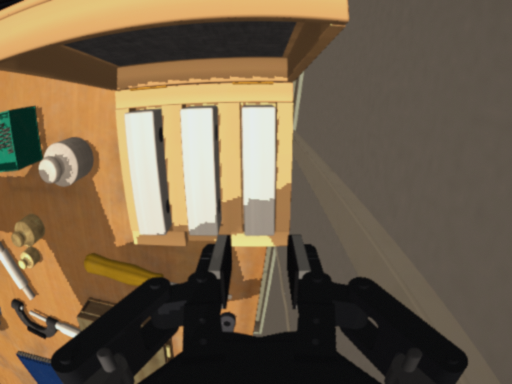

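Request:
{"op": "play_rows", "data": {"plan": [[[0.64, 0.03, -0.0005, 0, 0], [0.64, 0.06, -0.0005, 0, 0], [0.64, 0.078, -0.0005, 0, 0], [0.64, 0.08, -0.0005, 0, 0], [0.64, 0.08, -0.0005, 0, 0], [1, 0.08, -0.0005, 0, 0], [1, 0.08, -0.0005, 0, 0], [1, 0.08, -0.0005, 0, 0], [1, 0.08, -0.0005, 0, 0]]], "grip_force": 80}}

```text
clock: 40.45
position: [0.5385, 0.2553, 0.0522]
ee_rot: [0.534, 0.474, 0.524, -0.464]
contact_force: [-1.5, -2.9, 6.3]
width: 0.0218
```

Request:
{"op": "play_rows", "data": {"plan": [[[1, -0.02, 0, 0, 0], [1, -0.05, 0, 0, 0], [1, -0.09, 0, 0, 0], [1, -0.12, 0, 0.02, 0], [1, -0.13, 0, 0.06, 0], [1, -0.13, 0, 0.11, 0], [1, -0.13, 0, 0.16, 0], [1, -0.13, 0, 0.21, 0], [1, -0.13, 0, 0.26, 0], [1, -0.13, 0, 0.31, 0], [1, -0.13, 0, 0.36, 0], [1, -0.13, 0, 0.4, 0]]]}}

```text
clock: 41.65
position: [0.5841, -0.145, 0.1835]
ee_rot: [0.535, 0.475, 0.523, -0.464]
contact_force: [0.4, -1.4, -1.0]
width: 0.0214
```

Run:
```python
from case import *
im,d,P,s=wshow('w32')
O=np.array([.4850,-.2537]);ex=np.array([-.017,-.99985]);ey=np.array([.99985,-.017])
for yy in (.05,):
    c=O+ex*(-.0257)+ey*yy
    print(c)
    go([(c[0],c[1],.13,-1.0,1),(c[0],c[1],.058,-1,1)])
M=rot(s['ee_rot']);t=(P-np.array(s['position']))@M
imi=im.astype(int)
m=(t[...,0]>-.04)&(t[...,0]<.02)&(imi.max(-1)-imi.min(-1)<30)&(imi.min(-1)>80)&(abs(t[...,1])<.02)
q=t[m];print(m.sum(),'block in tool: y',q[:,1].min(),q[:,1].max(),'z',q[:,2].min(),q[:,2].max(),'x by z:')
for z in np.arange(-.08,.04,.02):
    k=q[(q[:,2]>z)&(q[:,2]<z+.02)]
    if len(k)>5:print(round(z,2),np.median(k,0).round(4))
```

```text
[ 0.5354294  -0.22885385]
pos [ 0.5855 -0.1519  0.1834] yaw 6.69 w 0.0213 t 41.7 F [ 2.2 -5.6 -1.1] M [[0.025, 0.993, 0.116], [-0.008, 0.117, -0.993], [-1.0, 0.024, 0.011]]
row 1 [0.0527, -0.0599, 0.0701] 7.69 steps>= 2.1
row 1 [0.1247, -0.0616, 0.0693] 7.69 steps>= 1.4
8864 block in tool: y -0.016665880165735145 0.016044985132658965 z -0.07242251217458542 0.027638436262969104 x by z:
-0.08 [-0.0098 -0.0007 -0.067 ]
-0.06 [-0.0099 -0.0008 -0.0503]
-0.04 [-0.01   -0.0003 -0.0304]
-0.02 [-0.0101 -0.0003 -0.0105]
0.0 [-0.0101 -0.0003  0.0097]
0.02 [-0.01    0.0002  0.0235]
```

View pics/w32.png

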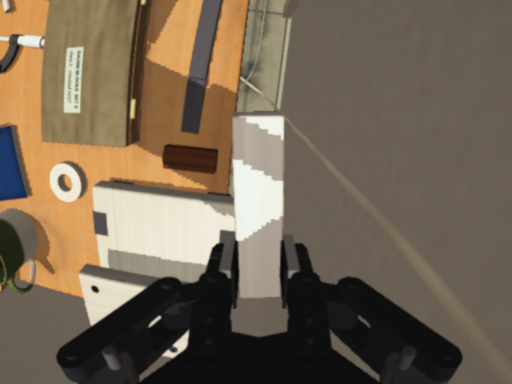

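Request:
{"op": "play_rows", "data": {"plan": [[[1, 0, -0.03, 0.02, 3], [1, 0.02, -0.058, 0.05, 7.7], [1, 0.05, -0.06, 0.053, 7.7], [1, 0.085, -0.061, 0.053, 7.7], [1, 0.085, -0.061, 0.053, 7.7]]]}}

```text
clock: 42.2
position: [0.5296, -0.2108, 0.0938]
ee_rot: [0.5, 0.508, 0.49, -0.501]
contact_force: [-1.1, -0.9, -2.9]
width: 0.0214
```

Run:
```python
from case import *
im,d,P,s=wshow('w33');show('scene','s33');show('top','t33')
go([(.5354,-.213,.063,-1.0,1),(.5354,-.230,.063,-1,1),(.5354,-.230,.0605,-1,1)])
q=P.reshape(-1,3)
for x in (.42,.44,.46,.5):
    m=q[(abs(q[:,0]-x)<.004)]
    u=m[(m[:,2]>.09)&(m[:,2]<.11)&(m[:,1]<-.2)]
    if len(u):print(x,'edge y',np.round(np.percentile(u[:,1],99),4),np.median(u[:,2]).round(4))
imz=cv2.imread('pics/s33.png')[120:220,280:420]
cv2.imwrite('pics/s33z.png',cv2.resize(imz,None,fx=5,fy=5,interpolation=cv2.INTER_CUBIC))
```

```text
pos [ 0.5344 -0.2125  0.099 ] yaw -0.98 w 0.0216 t 42.35 F [ 0.9 -0.5 -1. ] M [[0.027, 0.999, -0.017], [-0.009, -0.017, -1.0], [-1.0, 0.027, 0.009]]
row 1 [0.036, -0.0, 0.0002] 0.02 steps>= 0.7
row 1 [0.0362, 0.0003, 0.0172] 0.02 steps>= 0.3
row 1 [0.0387, 0.0002, 0.0172] 0.02 steps>= 0.1
0.42 edge y -0.2527 0.0992
0.44 edge y -0.2526 0.0998
0.46 edge y -0.2599 0.1005
```

View pics/s33z.png

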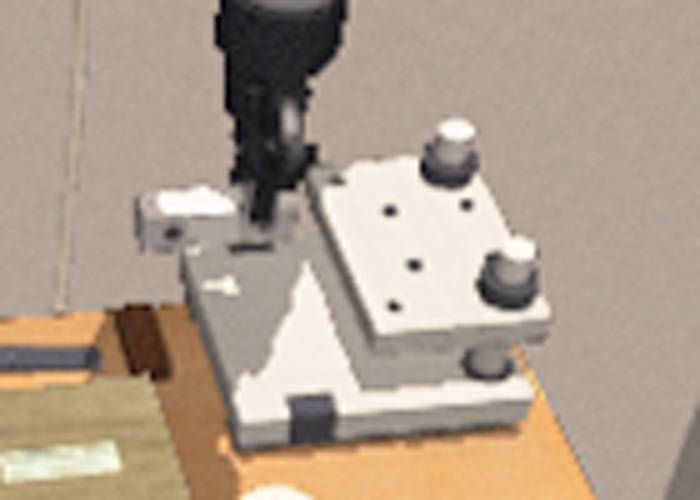

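View pics/w33.png

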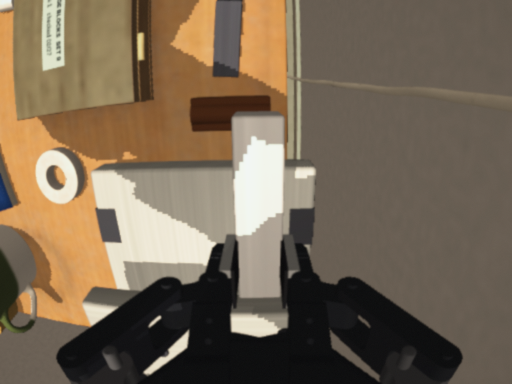

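Request:
{"op": "play_rows", "data": {"plan": [[[1, 0.02, 0, 0, 0], [1, 0.035, 0, 0, 0], [1, 0.036, 0, 0.009, 0], [1, 0.036, 0, 0.017, 0], [1, 0.038, 0, 0.017, 0], [1, 0.0385, 0, 0.017, 0], [1, 0.0385, 0, 0.017, 0], [0.64, 0.0385, 0, 0.017, 0], [0.64, 0.0385, 0, 0.017, 0], [0.64, 0.0385, 0, 0.017, 0]]]}}

```text
clock: 43.35
position: [0.5354, -0.2298, 0.061]
ee_rot: [0.505, 0.509, 0.486, -0.499]
contact_force: [-0.1, 0.2, 0.5]
width: 0.0306
```

Request:
{"op": "play_rows", "data": {"plan": [[[0.64, -0.01, 0, 0, 0], [0.64, -0.03, 0, -0.005, 0], [0.64, -0.05, 0, -0.03, 0], [0.64, -0.05, 0, -0.07, 0], [1, -0.05, 0, -0.1, 0], [1, -0.05, 0, -0.1, 0]]]}}

```text
clock: 43.95
position: [0.5353, -0.126, 0.1111]
ee_rot: [0.505, 0.508, 0.488, -0.498]
contact_force: [-0.6, -0.8, -0.1]
width: 0.0027
```

Run:
```python
from case import *
show('scene','s34');show('top','t34')
im,d,P,s=wshow('w34')
go([])
O=np.array([.4850,-.2537]);ex=np.array([-.017,-.99985]);ey=np.array([.99985,-.017])
imz=cv2.imread('pics/s34.png')[120:220,280:420]
cv2.imwrite('pics/s34z.png',cv2.resize(imz,None,fx=5,fy=5,interpolation=cv2.INTER_CUBIC))
for P2 in (P,cloud('top',np.load('pics/t34.npy')),cloud('scene',np.load('pics/s34.npy'))):
    m=(P2[...,2]>.063)&(P2[...,2]<.077)&(P2[...,0]>.4)&(P2[...,1]<-.14)&(P2[...,1]>-.252)
    q=P2[m];r=cv2.minAreaRect((q[:,:2]*1000).astype(np.float32));print(len(q),np.round(r[0],1),np.round(r[1],1),round(r[2],1),np.median(q[:,2]).round(4), q[:,1].max().round(4))
```

```text
pos [ 0.5363 -0.1299  0.1108] yaw -0.93 w -0.0002 t 44.1 F [ 0.2 -0.3  0.1] M [[0.029, 0.999, -0.016], [-0.01, -0.016, -1.0], [-1.0, 0.029, 0.01]]
1167 [ 600.5 -194.4] [145.2 101. ] 2.6 0.0696 -0.1408
208 [ 535.5 -202.5] [23.3 81.6] 0.0 0.0695 -0.1618
247 [ 596.4 -197.1] [156.8 111.4] 0.9 0.0689 -0.1402
```

View pics/s34z.png

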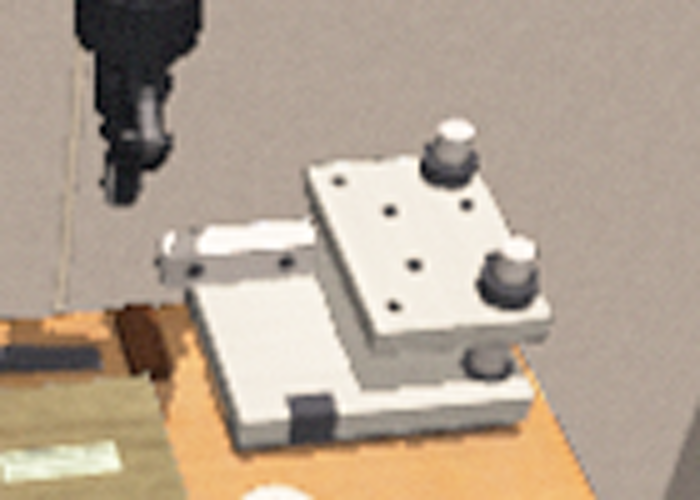

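View pics/w34.png

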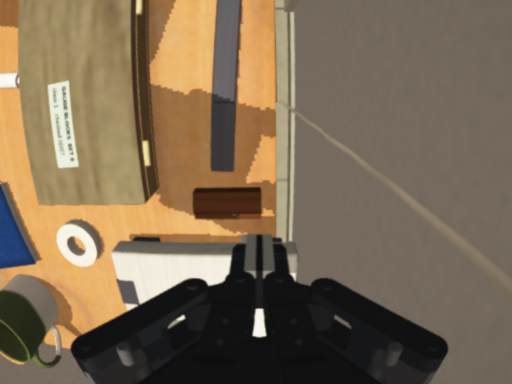

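Request:
{"op": "play_rows", "data": {"plan": [[[1, 0.03, -0.001, 0, 0], [1, 0.053, -0.002, 0, 0], [1, 0.053, -0.002, 0.008, 0], [1, 0.053, -0.002, 0.015, 0], [1, 0.053, -0.002, 0.02, 0], [1, 0.053, -0.002, 0.025, 0], [1, 0.053, -0.002, 0.03, 0], [1, 0.053, -0.002, 0.035, 0], [1, 0.053, -0.002, 0.04, 0], [1, 0.053, -0.002, 0.044, 0], [1, 0.053, -0.002, 0.044, 0]]]}}

```text
clock: 45.2
position: [0.5351, -0.1752, 0.0582]
ee_rot: [0.506, 0.509, 0.486, -0.499]
contact_force: [-0.0, -0.4, 0.9]
width: 0.0001
```

Request:
{"op": "play_rows", "data": {"plan": [[[1, 0, 0, -0.02, 0], [1, -0.01, 0, -0.05, 0], [1, -0.06, 0, -0.08, 0], [1, -0.1, -0.02, -0.12, 0], [0.64, -0.1, -0.05, -0.17, 0], [0.64, -0.1, -0.06, -0.22, 0], [0.64, -0.1, -0.06, -0.25, 0]]]}}

```text
clock: 45.9
position: [0.4751, 0.0765, 0.1545]
ee_rot: [0.506, 0.509, 0.485, -0.5]
contact_force: [1.3, 0.4, 0.5]
width: 0.0309
```

```bash
cat > blk.py <<'E'
from case import *
O=np.array([.4850,-.2537]);ex=np.array([-.017,-.99985]);ey=np.array([.99985,-.017])
def blk(fn):
    P2=cloud('top',np.load(f'pics/{fn}.npy'))
    m=(P2[...,2]>.062)&(P2[...,2]<.078)&(P2[...,0]>.4)&(P2[...,0]<.57)&(P2[...,1]<-.14)&(P2[...,1]>-.252)
    n,l,stt,_=cv2.connectedComponentsWithStats(m.astype(np.uint8))
    for k in range(1,n):
        if stt[k,4]>15:
            q=P2[l==k];r=cv2.minAreaRect((q[:,:2]*1000).astype(np.float32))
            print('blk',len(q),np.round(r[0],1),np.round(r[1],1),round(r[2],1),'z',np.median(q[:,2]).round(4),'outer y',q[:,1].max().round(4),'x',q[:,0].min().round(4),q[:,0].max().round(4))
E
python3 - <<'E'
from blk import *
from plate import ph
show('scene','s35');show('top','t35')
blk('t35');ph('t35','top')
go([])
imz=cv2.imread('pics/s35.png')[120:220,280:420]
cv2.imwrite('pics/s35z.png',cv2.resize(imz,None,fx=5,fy=5,interpolation=cv2.INTER_CUBIC))
E
```

```text
blk 215 [ 535.3 -219.1] [65.3 24.1] 88.8 z 0.0694 outer y -0.1865 x 0.5229 0.5475
t35 top plate top z 0.1005 642
pos [0.475  0.0806 0.1541] yaw -0.54 w 0.0303 t 46.0 F [-0.8 -0.4 -0.2] M [[0.029, 1.0, -0.01], [-0.009, -0.009, -1.0], [-1.0, 0.03, 0.008]]
```

View pics/s35z.png

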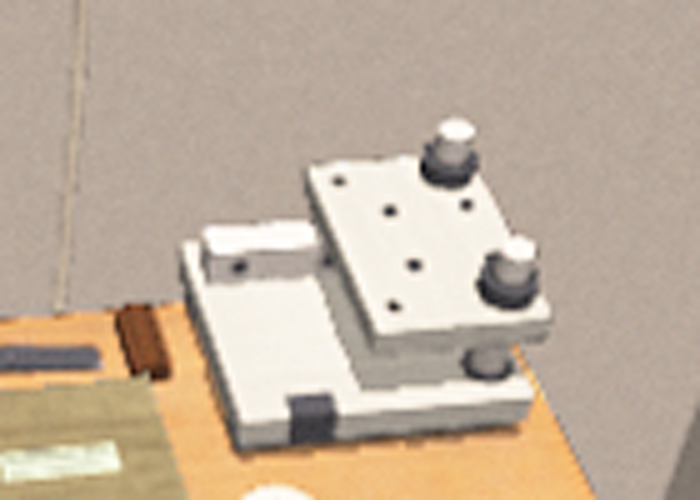

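Run:
```python
from h import *
go([(.4912,.2505,.13,6.9,.64)])
```

```text
pos [0.475  0.0806 0.1541] yaw -0.54 w 0.0303 t 46.0 F [-0.8 -0.4 -0.2] M [[0.029, 1.0, -0.01], [-0.009, -0.009, -1.0], [-1.0, 0.03, 0.008]]
row 0.64 [0.023, 0.0139, -0.1702] -7.44 steps>= 3.4
```

Request:
{"op": "play_rows", "data": {"plan": [[[0.64, 0, 0, -0.05, -3], [0.64, 0, 0.005, -0.1, -7.4], [0.64, 0, 0.01, -0.14, -7.4], [0.64, 0.01, 0.014, -0.165, -7.4], [0.64, 0.023, 0.014, -0.17, -7.4], [0.64, 0.023, 0.014, -0.17, -7.4], [0.64, 0.023, 0.014, -0.17, -7.4]]]}}

```text
clock: 46.7
position: [0.4907, 0.2486, 0.1293]
ee_rot: [0.539, 0.473, 0.519, -0.466]
contact_force: [-0.0, 0.4, -0.4]
width: 0.0308
```

```bash
cat > look.py <<'E'
from case import *
def look(fn):
    im,d,P,s=wshow(fn)
    go([])
    Q=tocase(P);im=im.astype(int)
    m=(Q[...,2]>.054)&(Q[...,2]<.075)&(Q[...,0]<.06)&(Q[...,0]>-.07)&(abs(Q[...,1])<.07)&(im.max(-1)-im.min(-1)<30)&(im.min(-1)>90)
    n,l,stt,_=cv2.connectedComponentsWithStats(m.astype(np.uint8))
    M=rot(s['ee_rot'])
    for k in range(1,n):
        if stt[k,4]>100:
            q=P[l==k];r=cv2.minAreaRect((q[:,:2]*1000).astype(np.float32));t=(q-np.array(s['position']))@M
            print(np.round(r[0]),np.round(r[1]),round(r[2],1),'z',np.median(q[:,2]).round(4),'tool x',np.median(t[:,0]).round(4),'tool y',np.round([t[:,1].min(),t[:,1].max()],4),'mid',np.round(np.median(t[:,1]),4),'tool z',np.round([t[:,2].min(),t[:,2].max()],4))
E
python3 -c "
from look import *
look('w36')"
```

```text
pos [0.4912 0.2486 0.1299] yaw 6.79 w 0.0309 t 46.75 F [-0.9  0.3 -0.5] M [[0.029, 0.993, 0.118], [-0.01, 0.118, -0.993], [-1.0, 0.027, 0.013]]
[447. 267.] [24. 99.] 6.9 z 0.0622 tool x 0.0656 tool y [-0.0553 -0.0316] mid -0.0432 tool z [-0.0737  0.0253]
[490. 272.] [23. 99.] 6.4 z 0.0622 tool x 0.0667 tool y [-0.0116  0.0118] mid -0.0003 tool z [-0.0738  0.0249]
```

Request:
{"op": "play_rows", "data": {"plan": [[[0.64, 0.03, 0, -0.002, 0], [0.64, 0.06, 0, -0.002, 0], [0.64, 0.077, 0, -0.002, 0], [0.64, 0.079, 0, -0.002, 0], [0.64, 0.079, 0, -0.002, 0], [1, 0.079, 0, -0.002, 0], [1, 0.079, 0, -0.002, 0], [1, 0.079, 0, -0.002, 0], [1, 0.079, 0, -0.002, 0]]]}}

```text
clock: 47.65
position: [0.4942, 0.2497, 0.0524]
ee_rot: [0.539, 0.474, 0.518, -0.465]
contact_force: [-0.3, -3.7, 5.8]
width: 0.0213
```

Request:
{"op": "play_rows", "data": {"plan": [[[1, -0.02, 0, 0, 0], [1, -0.05, 0, 0, 0], [1, -0.09, 0, 0, 0], [1, -0.12, 0, 0.02, 0], [1, -0.13, -0.005, 0.06, 2], [1, -0.13, -0.01, 0.11, 4], [1, -0.13, -0.02, 0.16, 7.5], [1, -0.13, -0.03, 0.21, 7.5], [1, -0.13, -0.04, 0.26, 7.5], [1, -0.13, -0.05, 0.31, 7.5], [1, -0.13, -0.055, 0.36, 7.5], [1, -0.13, -0.06, 0.4, 7.5]]]}}

```text
clock: 48.85
position: [0.4776, -0.1554, 0.1862]
ee_rot: [0.507, 0.509, 0.486, -0.497]
contact_force: [1.1, -0.3, -1.6]
width: 0.0215
```

```bash
cat > held.py <<'E'
from blk import *
def held(fn,yy):
    im,d,P,s=wshow(fn)
    M=rot(s['ee_rot']);t=(P-np.array(s['position']))@M
    imi=im.astype(int)
    m=(t[...,0]>-.04)&(t[...,0]<.02)&(imi.max(-1)-imi.min(-1)<30)&(imi.min(-1)>80)&(abs(t[...,1])<.015)
    q=t[m];print(m.sum(),'z',q[:,2].min(),q[:,2].max())
    for z in np.arange(-.08,.04,.02):
        k=q[(q[:,2]>z)&(q[:,2]<z+.02)]
        if len(k)>5:print(round(z,2),np.median(k,0).round(4))
    c=O+ex*(-.0237)+ey*yy; print('final tcp',c)
    go([(c[0],c[1]+.017,.100,-1,1),(c[0],c[1]+.017,.063,-1,1),(c[0],c[1],.063,-1,1),(c[0],c[1],.0605,-1,1)])
E
python3 -c "
from held import *
held('w37',0)"
```

```text
8701 z -0.07298889544690533 0.02743491426140086
-0.08 [-0.0105 -0.0007 -0.0667]
-0.06 [-0.0104 -0.0007 -0.0504]
-0.04 [-0.0102 -0.0007 -0.0304]
-0.02 [-0.01   -0.0003 -0.0105]
0.0 [-0.0098 -0.0003  0.0097]
0.02 [-0.0096 -0.0003  0.023 ]
final tcp [ 0.4854029  -0.23000355]
pos [ 0.4785 -0.1631  0.1864] yaw -0.86 w 0.0215 t 48.9 F [ 0.8 -5.7 -1.5] M [[0.033, 0.999, -0.016], [-0.019, -0.015, -1.0], [-0.999, 0.034, 0.019]]
row 1 [0.0876, 0.0047, 0.0482] 0.14 steps>= 2.0
row 1 [0.1245, 0.0035, 0.0475] 0.14 steps>= 0.7
row 1 [0.1249, 0.0037, 0.0645] 0.14 steps>= 0.3
row 1 [0.1274, 0.0037, 0.0644] 0.14 steps>= 0.1
```

Request:
{"op": "play_rows", "data": {"plan": [[[1, 0.02, 0.004, 0.03, 0], [1, 0.05, 0.004, 0.048, 0], [1, 0.085, 0.0045, 0.048, 0], [1, 0.0875, 0.0045, 0.048, 0], [1, 0.0875, 0.0045, 0.048, 0]]]}}

```text
clock: 49.4
position: [0.4847, -0.212, 0.0996]
ee_rot: [0.508, 0.507, 0.484, -0.5]
contact_force: [0.3, -0.5, -0.9]
width: 0.0213
```

```bash
python3 -c "
from blk import *
show('scene','s38')
imz=cv2.imread('pics/s38.png')[120:220,280:420]
cv2.imwrite('pics/s38z.png',cv2.resize(imz,None,fx=5,fy=5,interpolation=cv2.INTER_CUBIC))
c=(.4854,-.230)
go([(c[0],c[1]+.017,.063,-1,1),(c[0],c[1],.063,-1,1),(c[0],c[1],.0605,-1,1)])"
```

```text
pos [ 0.4858 -0.2125  0.1009] yaw -0.82 w 0.0215 t 49.45 F [ 0.3  0.2 -1.2] M [[0.034, 0.999, -0.015], [-0.019, -0.014, -1.0], [-0.999, 0.035, 0.019]]
row 1 [0.0379, -0.0017, -0.0002] 0.18 steps>= 0.8
row 1 [0.0382, -0.0014, 0.0168] 0.18 steps>= 0.3
row 1 [0.0407, -0.0015, 0.0167] 0.18 steps>= 0.1
```

View pics/s38z.png

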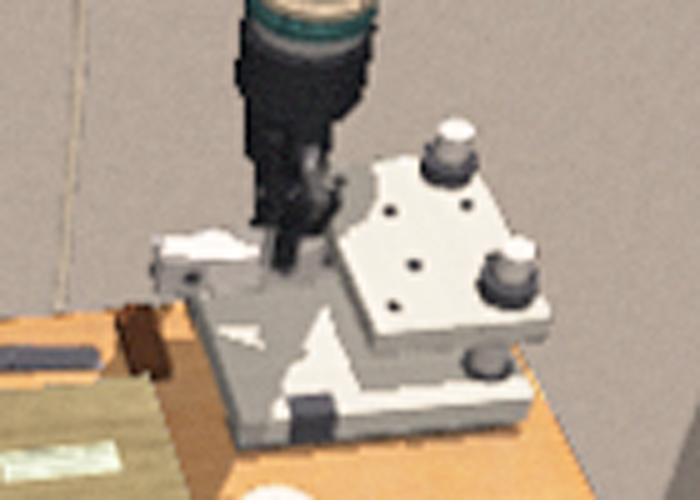

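Request:
{"op": "play_rows", "data": {"plan": [[[1, 0.02, -0.001, 0, 0], [1, 0.037, -0.0015, 0, 0], [1, 0.0375, -0.0015, 0.009, 0], [1, 0.0375, -0.0015, 0.017, 0], [1, 0.0395, -0.0015, 0.017, 0], [1, 0.04, -0.0015, 0.017, 0], [1, 0.04, -0.0015, 0.017, 0], [0.64, 0.04, -0.0015, 0.017, 0], [0.64, 0.04, -0.0015, 0.017, 0], [0.64, 0.04, -0.0015, 0.017, 0]]]}}

```text
clock: 50.45
position: [0.4856, -0.2303, 0.0615]
ee_rot: [0.51, 0.507, 0.483, -0.5]
contact_force: [-0.2, -0.3, 0.8]
width: 0.0311
```

Request:
{"op": "play_rows", "data": {"plan": [[[0.64, -0.01, 0, 0, 0], [0.64, -0.03, 0, -0.005, 0], [0.64, -0.05, 0, -0.03, 0], [0.64, -0.05, 0, -0.07, 0], [1, -0.05, 0, -0.1, 0], [1, -0.05, 0, -0.1, 0]]]}}

```text
clock: 51.05
position: [0.4846, -0.1261, 0.1103]
ee_rot: [0.51, 0.507, 0.484, -0.499]
contact_force: [-0.1, -0.1, -0.4]
width: 0.0025
```

```bash
python3 -c "
from blk import *
show('scene','s39');show('top','t39');blk('t39')
imz=cv2.imread('pics/s39.png')[120:220,280:420]
cv2.imwrite('pics/s39z.png',cv2.resize(imz,None,fx=5,fy=5,interpolation=cv2.INTER_CUBIC))
go([(.486,-.130,.058,-1,1),(.486,-.1745,.058,-1,1)])"
```

```text
blk 83 [ 483.5 -204.8] [17.8 55.1] 1.3 z 0.0695 outer y -0.1775 x 0.4739 0.4922
pos [ 0.4857 -0.1291  0.1103] yaw -0.71 w -0.0002 t 51.15 F [-0.4 -1.   0.2] M [[0.036, 0.999, -0.013], [-0.021, -0.012, -1.0], [-0.999, 0.036, 0.02]]
row 1 [0.0523, -0.0016, -0.0002] 0.29 steps>= 1.0
row 1 [0.0532, -0.0011, 0.0443] 0.29 steps>= 0.9
```

View pics/s39z.png

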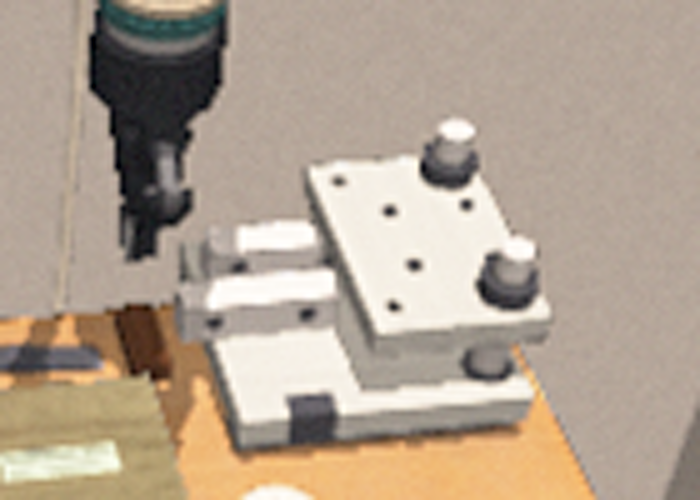

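Request:
{"op": "play_rows", "data": {"plan": [[[1, 0.03, -0.001, 0, 0], [1, 0.052, -0.0015, 0, 0], [1, 0.052, -0.0015, 0.008, 0], [1, 0.052, -0.0015, 0.015, 0], [1, 0.052, -0.0015, 0.02, 0], [1, 0.052, -0.0015, 0.025, 0], [1, 0.052, -0.0015, 0.03, 0], [1, 0.052, -0.0015, 0.035, 0], [1, 0.053, -0.0015, 0.04, 0], [1, 0.053, -0.0015, 0.0445, 0], [1, 0.053, -0.0015, 0.0445, 0]]]}}

```text
clock: 52.25
position: [0.4857, -0.1755, 0.0582]
ee_rot: [0.511, 0.507, 0.482, -0.499]
contact_force: [-0.0, -0.0, -0.0]
width: 0.0003
```

Request:
{"op": "play_rows", "data": {"plan": [[[1, 0, 0, -0.02, 0], [1, -0.01, 0, -0.05, 0], [1, -0.06, 0, -0.08, 0], [1, -0.1, -0.01, -0.12, 0], [0.64, -0.1, -0.03, -0.17, 0], [0.64, -0.1, -0.04, -0.22, 0], [0.64, -0.1, -0.05, -0.25, 0]]]}}

```text
clock: 52.95
position: [0.4355, 0.0787, 0.1519]
ee_rot: [0.512, 0.508, 0.481, -0.499]
contact_force: [1.3, 0.6, -0.5]
width: 0.0305
```

```bash
python3 -c "
from blk import *
from plate import ph
show('scene','s40');show('top','t40');blk('t40');ph('t40','top')
go([(.4479,.2455,.13,7,.64)])
imz=cv2.imread('pics/t40.png')[140:300,120:430]
cv2.imwrite('pics/t40z.png',cv2.resize(imz,None,fx=2.5,fy=2.5,interpolation=cv2.INTER_CUBIC))"
```

```text
blk 215 [ 535.1 -218.6] [66.1 23.9] 89.7 z 0.0693 outer y -0.1855 x 0.5231 0.547
blk 196 [ 484.6 -218.7] [66.3 22.4] 89.1 z 0.0695 outer y -0.1855 x 0.4732 0.4963
t40 top plate top z 0.1006 645
pos [0.4328 0.0818 0.151 ] yaw -0.32 w 0.0307 t 53.05 F [ 0.3 -0.4  0. ] M [[0.035, 0.999, -0.006], [-0.019, -0.006, -1.0], [-0.999, 0.035, 0.019]]
row 0.64 [0.0183, 0.0135, -0.1642] -7.32 steps>= 3.3
```

View pics/t40z.png

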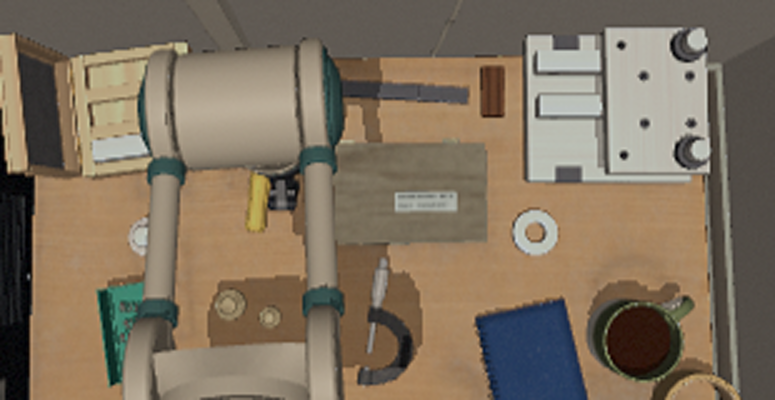

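Request:
{"op": "play_rows", "data": {"plan": [[[0.64, 0, 0, -0.05, -3], [0.64, 0, 0.005, -0.1, -7.3], [0.64, 0, 0.01, -0.14, -7.3], [0.64, 0.01, 0.0135, -0.16, -7.3], [0.64, 0.018, 0.0135, -0.164, -7.3], [0.64, 0.018, 0.0135, -0.164, -7.3], [0.64, 0.018, 0.0135, -0.164, -7.3]]]}}

```text
clock: 53.75
position: [0.4477, 0.2439, 0.1299]
ee_rot: [0.543, 0.471, 0.515, -0.466]
contact_force: [-0.4, 0.0, 0.5]
width: 0.0307
```

```bash
python3 -c "
from look import *
look('w41')"
```

```text
pos [0.4479 0.2439 0.1303] yaw 6.91 w 0.0309 t 53.8 F [-0.   0.1  1.2] M [[0.035, 0.992, 0.12], [-0.02, 0.12, -0.993], [-0.999, 0.032, 0.024]]
[446. 267.] [23. 99.] 7.2 z 0.0622 tool x 0.067 tool y [-0.0124  0.0108] mid -0.001 tool z [-0.0737  0.025 ]
```

Request:
{"op": "play_rows", "data": {"plan": [[[0.64, 0.03, -0.001, -0.002, 0], [0.64, 0.06, -0.001, -0.002, 0], [0.64, 0.077, -0.001, -0.002, 0], [0.64, 0.079, -0.001, -0.002, 0], [0.64, 0.079, -0.001, -0.002, 0], [1, 0.079, -0.001, -0.002, 0], [1, 0.079, -0.001, -0.002, 0], [1, 0.079, -0.001, -0.002, 0], [1, 0.079, -0.001, -0.002, 0]]]}}

```text
clock: 54.7
position: [0.4504, 0.2441, 0.0527]
ee_rot: [0.544, 0.472, 0.515, -0.465]
contact_force: [0.4, -2.5, 7.6]
width: 0.0217
```

Request:
{"op": "play_rows", "data": {"plan": [[[1, -0.02, 0, 0, 0], [1, -0.05, 0, 0, 0], [1, -0.09, 0, 0, 0], [1, -0.12, 0, 0.02, 0], [1, -0.13, -0.005, 0.06, 2], [1, -0.13, -0.01, 0.11, 4], [1, -0.13, -0.02, 0.16, 7.5], [1, -0.13, -0.03, 0.21, 7.5], [1, -0.13, -0.04, 0.26, 7.5], [1, -0.13, -0.05, 0.31, 7.5], [1, -0.13, -0.06, 0.36, 7.5], [1, -0.13, -0.065, 0.4, 7.5]]]}}

```text
clock: 55.9
position: [0.4282, -0.16, 0.1904]
ee_rot: [0.512, 0.507, 0.483, -0.498]
contact_force: [1.2, 1.0, -1.3]
width: 0.0219
```

```bash
python3 -c "
from held import *
held('w42',-.05)"
```

```text
8724 z -0.07308555498806041 0.027558054359535046
-0.08 [-0.0108 -0.0007 -0.0668]
-0.06 [-0.0106 -0.0007 -0.0503]
-0.04 [-0.0102 -0.0003 -0.0304]
-0.02 [-0.0098 -0.0003 -0.0105]
0.0 [-0.0093 -0.0003  0.0097]
0.02 [-0.009  -0.0003  0.0232]
final tcp [ 0.4354104  -0.22915355]
pos [ 0.4295 -0.168   0.1909] yaw -0.75 w 0.0213 t 55.95 F [ 0.2 -6.5 -1.1] M [[0.039, 0.999, -0.014], [-0.03, -0.013, -0.999], [-0.999, 0.04, 0.029]]
row 1 [0.0923, 0.0029, 0.0414] 0.25 steps>= 2.0
row 1 [0.1293, 0.0014, 0.0403] 0.25 steps>= 0.7
row 1 [0.1298, 0.0017, 0.0573] 0.25 steps>= 0.3
row 1 [0.1323, 0.0016, 0.0572] 0.25 steps>= 0.0
```

Request:
{"op": "play_rows", "data": {"plan": [[[1, 0.02, 0.003, 0.025, 0], [1, 0.05, 0.003, 0.041, 0], [1, 0.09, 0.003, 0.041, 0], [1, 0.092, 0.003, 0.041, 0], [1, 0.092, 0.003, 0.041, 0]]]}}

```text
clock: 56.45
position: [0.435, -0.211, 0.1]
ee_rot: [0.513, 0.506, 0.48, -0.501]
contact_force: [-0.1, -0.1, -1.5]
width: 0.0216
```

```bash
python3 -c "
from blk import *
c=(.4354,-.230)
go([(c[0],c[1]+.017,.063,-1,1),(c[0],c[1],.063,-1,1),(c[0],c[1],.0605,-1,1)])"
```

```text
pos [ 0.435 -0.211  0.1  ] yaw -0.75 w 0.0216 t 56.45 F [-0.1 -0.1 -1.5] M [[0.037, 0.999, -0.014], [-0.028, -0.013, -1.0], [-0.999, 0.038, 0.028]]
row 1 [0.037, -0.001, 0.001] 0.25 steps>= 0.7
row 1 [0.0375, -0.0008, 0.018] 0.25 steps>= 0.3
row 1 [0.04, -0.0009, 0.0179] 0.25 steps>= 0.0
```

Request:
{"op": "play_rows", "data": {"plan": [[[1, 0.02, -0.001, 0.001, 0], [1, 0.0365, -0.001, 0.001, 0], [1, 0.037, -0.001, 0.01, 0], [1, 0.037, -0.001, 0.018, 0], [1, 0.0385, -0.001, 0.018, 0], [1, 0.039, -0.001, 0.018, 0], [1, 0.039, -0.001, 0.018, 0], [0.64, 0.039, -0.001, 0.018, 0], [0.64, 0.039, -0.001, 0.018, 0], [0.64, 0.039, -0.001, 0.018, 0]]]}}

```text
clock: 57.45
position: [0.4354, -0.23, 0.0618]
ee_rot: [0.513, 0.506, 0.48, -0.501]
contact_force: [0.3, -0.3, 0.4]
width: 0.0307
```

Request:
{"op": "play_rows", "data": {"plan": [[[0.64, -0.01, 0, 0, 0], [0.64, -0.03, 0, -0.005, 0], [0.64, -0.05, 0, -0.03, 0], [0.64, -0.05, 0, -0.07, 0], [1, -0.05, 0, -0.1, 0], [1, -0.05, 0, -0.1, 0]]]}}

```text
clock: 58.05
position: [0.4339, -0.1255, 0.1095]
ee_rot: [0.513, 0.505, 0.481, -0.5]
contact_force: [-0.2, -0.3, -0.4]
width: 0.0024
```

```bash
python3 -c "
from blk import *
show('scene','s43');show('top','t43');blk('t43')
imz=cv2.imread('pics/s43.png')[120:220,280:420]
cv2.imwrite('pics/s43z.png',cv2.resize(imz,None,fx=5,fy=5,interpolation=cv2.INTER_CUBIC))
go([(.436,-.130,.058,-1,1),(.436,-.1745,.058,-1,1)])"
```

```text
blk 77 [ 543.9 -230.1] [51.5 19. ] 69.8 z 0.0698 outer y -0.2033 x 0.526 0.5469
pos [ 0.4353 -0.1285  0.1097] yaw -0.62 w -0.0001 t 58.15 F [0.  0.  0.3] M [[0.039, 0.999, -0.012], [-0.029, -0.011, -1.0], [-0.999, 0.039, 0.029]]
row 1 [0.0517, -0.0013, -0.0] 0.38 steps>= 1.0
row 1 [0.053, -0.0009, 0.0445] 0.38 steps>= 0.9
```

View pics/s43z.png

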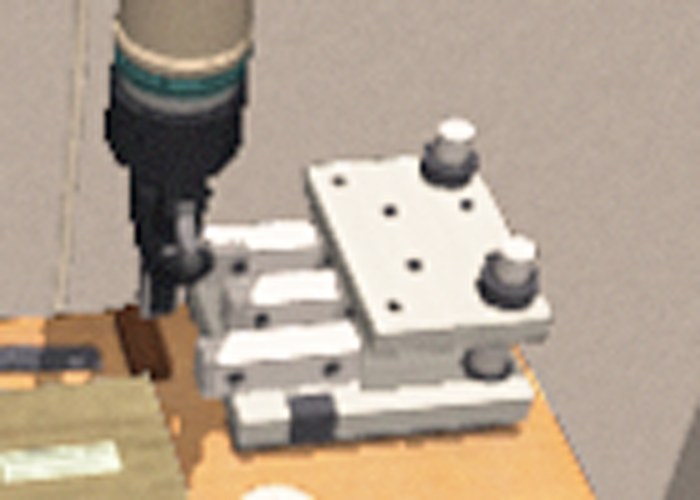

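Request:
{"op": "play_rows", "data": {"plan": [[[1, 0.03, -0.001, 0, 0], [1, 0.051, -0.001, 0, 0], [1, 0.051, -0.001, 0.008, 0], [1, 0.051, -0.001, 0.015, 0], [1, 0.051, -0.001, 0.02, 0], [1, 0.051, -0.001, 0.025, 0], [1, 0.052, -0.001, 0.03, 0], [1, 0.052, -0.001, 0.035, 0], [1, 0.052, -0.001, 0.04, 0], [1, 0.053, -0.001, 0.0445, 0], [1, 0.053, -0.001, 0.0445, 0]]]}}

```text
clock: 59.25
position: [0.436, -0.1753, 0.0579]
ee_rot: [0.514, 0.505, 0.48, -0.5]
contact_force: [0.2, -1.1, -0.6]
width: -0.0001
```

Request:
{"op": "play_rows", "data": {"plan": [[[1, 0, 0, -0.02, 0], [1, -0.01, 0, -0.04, 0], [1, -0.06, 0, -0.06, 0], [1, -0.11, 0, -0.09, 0], [1, -0.13, -0.03, -0.12, 0], [1, -0.13, -0.06, -0.16, 0], [1, -0.13, -0.08, -0.2, 0], [1, -0.13, -0.08, -0.2, 0]]]}}

```text
clock: 60.05
position: [0.3489, 0.0335, 0.1782]
ee_rot: [0.515, 0.503, 0.483, -0.499]
contact_force: [0.6, -0.4, -0.4]
width: -0.0
```

Run:
```python
from blk import *
from plate import ph
from drv import ana
from die import rect
show('scene','s44');im,d=show('top','t44');blk('t44');ph('t44','top');ph('s44','scene')
P=cloud('top',d);ana(im,P,'drv')
rect(P,.009,.03,(.46,.56),(-.165,-.115),'fulc')
imz=cv2.imread('pics/t44.png')[140:300,120:430]
cv2.imwrite('pics/t44z.png',cv2.resize(imz,None,fx=2.5,fy=2.5,interpolation=cv2.INTER_CUBIC))
imz=cv2.imread('pics/s44.png')[120:260,130:420]
cv2.imwrite('pics/s44z.png',cv2.resize(imz,None,fx=2.7,fy=2.7,interpolation=cv2.INTER_CUBIC))
go([])
```

```text
blk 215 [ 535.2 -219.3] [65.2 23.9] 89.5 z 0.0695 outer y -0.1866 x 0.5233 0.5471
blk 204 [ 484.6 -218.5] [66.8 22.2] 89.4 z 0.0694 outer y -0.1851 x 0.4733 0.496
blk 215 [ 436.5 -218.9] [65.7 23.1] 89.3 z 0.0694 outer y -0.186 x 0.4248 0.4481
t44 top plate top z 0.1006 651
s44 scene plate top z 0.1004 317
drv 8 c [0.434  0.1225] axis deg -3.34 len 0.0122 [0.44   0.1221] [0.4279 0.1228] z [0.0117 0.0176 0.0219]
fulc 185 [ 511.7 -143.8] [24.7 60.1] 89.37 z 0.0153
[[481.0, -156.0], [542.0, -156.0], [542.0, -132.0], [482.0, -131.0]]
pos [0.3531 0.0301 0.1789] yaw -0.41 w 0.0001 t 60.15 F [ 0.4 -0.2  0.2] M [[0.041, 0.999, -0.008], [-0.031, -0.007, -0.999], [-0.999, 0.041, 0.031]]
```

View pics/t44z.png

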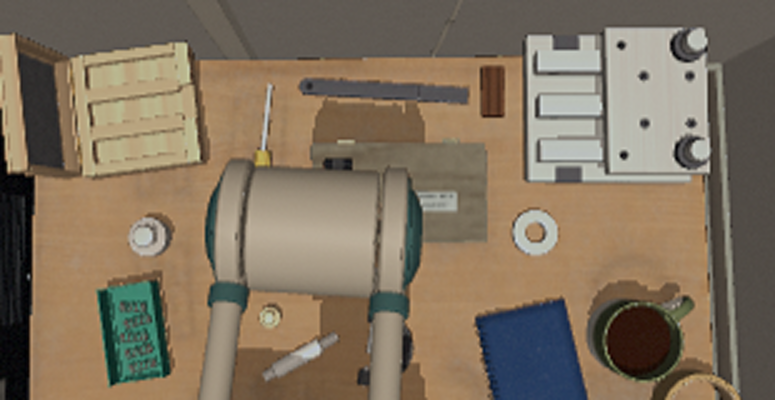

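View pics/s44z.png

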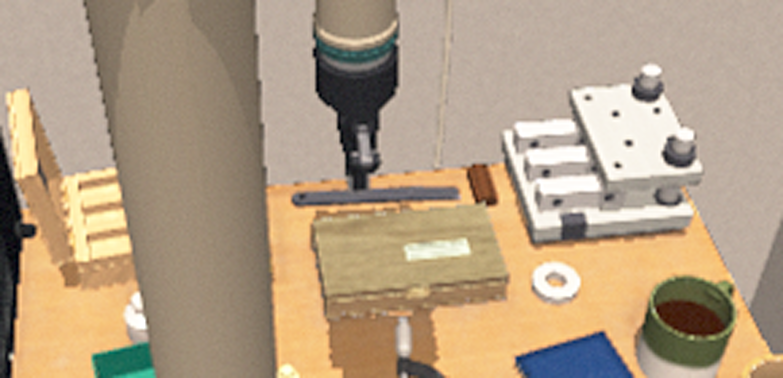

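```bash
python3 -c "
from rig import manip
print(manip.sign_off())"
```

```text
the job is handed in; nothing more can be done
None
```

The job is done and handed in at about 60 s of the 210 s allowed; the hand-in gives no verdict.

**What I did:**
- I levered the case lid open with the screwdriver, to roughly 1.75 rad, and laid the screwdriver back on the bench.
- I set the fulcrum on the ledge about 44 mm in front of the plate edge. The bar's thin end went about 15 mm under the plate, and I pressed its far end down until the plate had risen about 23 mm.
- I laid the bar back on the bench. The fulcrum is on the bench between the bar and the die set, about 114 mm from the edge's middle, because there was no finger room left at its old spot.
- I stood all three setting blocks on the ledge, then pushed each one in from its outer end with the closed fingers.

**What the last checks showed:**
- **Plate:** its top reads 0.1005 m in both fixed cameras, so it is still up 23 mm.
- **Blocks:** they stand upright and square to within about 1–2°. Their centres are about 50 mm apart, with inner ends about 33 mm under the plate edge.
- **Bar and fulcrum:** both lie flat on the bench.
- **Bystanders:** the weight and the ring gauge show no movement in the pictures.

**Checks that were weak or disagreed:**
- The screwdriver was mostly hidden behind the arm in the last top picture. Its full position comes from the earlier view, taken right after I put it down.
- Position estimates of the die edge differed by 2–6 mm between views. I used a middle value, which leaves the blocks well inside their limits.
- The tool had picked up a small tilt by the end, about 0.04 rad. The released blocks still measured level, with their tops at z = 0.069–0.070 m.

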